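# Change over the denture cleaner for the night

### The arm

A 6-joint arm with a two-finger parallel gripper is mounted at the origin on the work surface. World frame = base frame: x ahead of the robot, y to its left, z up, the work surface at z = 0. Lengths are in m, angles in rad, forces in N, time in s.
With the tool pointing down it reaches from about 0.15 to 0.775 m from the base axis. Payload 6.1 kg.
Tool frame: the origin (TCP) lies at the very end of the fingers, on their centre line; the grasp point (between the pads) lies 19 mm behind it; x points along the fingers, y is the direction in which the jaws open and shut, and the axes are right-handed (so a half turn about x gives the same grasp; the last joint's range is limited). The gripper opens to 85 mm and grips with 20 to 120 N. Pads are 22 mm wide; open, the fingers measure 114 mm over their backs; the gripper's body (76 mm by 85 mm) begins 54 mm behind the grasp point. The pads swing forward as they close: fully open they stand 13 mm farther back than shut.
Start: joints at [-1.182, 0.126, -0.04, 1.405, 0, 1.571], TCP at [0.199, -0.486, 0.205] pointing down, gripper open.
Joint ranges: [-2.72, 2.72], [-0.95, 1.95], [-1.27, 1.35], [-1.78, 2.02], [-1.46, 1.47], [-3.14, 3.14]. Speed limits (rad/s): [2.39, 2.39, 3.01, 3.14, 3.14, 3.14].

### API

Orientations are given as a unit quaternion [x, y, z, w].
In Python, from station import env, imaging, sign_off, nets gives the robot as it stands.
- The arm moves only by the shell command python3 -m crank 'ROWS' [FORCE]. ROWS is JSON, a list of rows, each an object with "translation": the shift along the world's x, y, z in m, a list of three; "twist": the turn about the world's z in rad; "claw": the finger opening in m, from 0 to 0.0854. A call has 1 to 10 rows; each row shifts and turns the pose as measured when the row begins; what a row does not reach is not made up. A row lasts 1/10 s, in which the tool goes at most 50 mm and 8.59 degrees, less where a joint would pass 70% of its speed; a pose out of reach is approached as far as the arm can. A call is refused whole if a number of a shift passes 0.05 or a number of a turn 0.15, either way. A call with a gripper value outside its range is refused whole. The fingers move at their own pace and stop on an object; FORCE is the grip in N (left out, the last holds). Time passes only in rows, so rows that do not move let the fingers close. It gives the time, the measured TCP pose, the force and the opening at its end, in the units of the state.
- env.state(): the state, without advancing time (a new reading comes with each control period).
- imaging.get_image(name): name is "side" or "top"; returns a dict with "pixels" (400x640x3 uint8, red, green, blue), "fx", "fy", "cx", "cy" (pixels), "distortion" ([k1, k2, p1, p2, k3] as OpenCV has them; the pictures are not rectified), "origin" and "orientation" of the camera in the world. Camera axes: x right, y down, z forward; pixel columns grow to the right and rows downward; lengths in m; the calibration is good to about 2 mm. A picture is of the moment at which its call begins. There is no depth.
- sign_off(): hands the job in, once; it reports no verdict.
Trained networks look in a picture, given as the dict that the camera call returned (one of the last four; its "shot" number tells which), for a name from the list of things; names that differ only in an ending like _2 or _b are one class to them, and where a whole thing is asked for, a point or a joint stands for the part that bears it (a point fixed in the world has none). Each returns a list of dicts, best first, with "confidence" (0 to 1); they miss things now and then, are a little off and sometimes report something else, mostly with a low value. They report only what shows in the picture. A call takes as long as a camera call. They do not tell look-alikes from the thing itself.
- nets.outline_of(picture, target): "pixels" (400x640 bool, what is visible of it).
- nets.landmark_of(picture, target): "centre" ([x, y, z] in m, in world coordinates, good to about 4 mm: a listed point, or the origin of a listed thing).
The state is a dict: "clock": time; "qpos": joint angles; "qd": joint speeds; "tau": joint torques, N m; "tcp_pos": TCP position; "orientation": TCP orientation; "ft_force": force on the tool from outside, world axes, zero at the start; "ft_torque": the same for the moment, N m; "opening": finger opening in m.
Only numpy, scipy, OpenCV 4.12 (cv2) and the standard library are available. Lean on these libraries where they do the work, as an engineer would, in place of code of your own. Each camera call takes 0.05 s, during which the arm holds its last target.

### The job

The spectacles in the ultrasonic cleaner are done: lift them out, lay them in the black glasses case and press its lid down until the clasp snaps shut. Put every denture and guard lying on the vanity top into the cleaner's tank, press the cleaner's lid down until it clicks shut, and only then press the red, the blue and the green button, one at a time and in that order. Leave the mug, the denture cup and the brush where they are.

Things in the scene. Friction and masses are not known exactly. Their poses are not given: they have to be found in the camera images.
- cleaner: white ultrasonic cleaner, fixed; local x -150 to +95 mm, 224 mm wide (y), rim 100 mm high. Origin on the vanity top under the tank's middle; local -x is its front, with the control panel (deck 60 mm high, x -150 to -88); local +x its back, with the lid's hinge. Open steel tank 130 (x) by 190 mm (y) inside, 52 mm deep, walls 17 to 30 mm thick
- tank (a point): centre of the tank's inner floor, 48 mm above the vanity top; axes as the cleaner's. The rim is 52 mm above it
- cleaner_lid (a joint): cleaner lid's angle (rad): 0 shut, 1.8 leaning back, open. Flat white plate with clear window, 172 mm from hinge to front edge, 216 mm wide, 12 mm thick, blue latch tab at the middle of its front edge (187 mm from the hinge). Stiff hinge: stays where put, 2 N moves it. Let down it rests on a sprung catch at 0.07 rad, lip 12 mm up; about 8 N on the lip snaps it past, held at 0
- lid_lip (a point): on the outer (upper) face of the cleaner's lid, in the middle of its width, 165 mm from the hinge: where to press it down. Moves with the lid; 113 mm above the vanity top when shut
- lid_hinge (a point): on the axis of the lid's hinge at the middle of its length: at x = +88 mm, 101.5 mm high in the cleaner's frame. The axis runs along the cleaner's y; the plate's under face passes through it
- power (a joint): travel of the red power button (m): 0 up, 0.006 fully down; springs back; fully down at 5 N, pressed counts from 0.004
- power_top (a point): centre of the top of the red power button, 26 mm across, 79 mm above the vanity top (18 mm above the panel); pressed straight down. In the cleaner's frame at x = -120, y = +60 mm; it stands in a round grey collar 42 mm across and 12 mm high
- longcycle (a joint): travel of the blue long-cycle button, as power
- longcycle_top (a point): centre of the top of the blue long-cycle button, the middle one of the three, at x = -120, y = 0 mm in the cleaner's frame; otherwise as power
- start (a joint): travel of the green start button, as power
- start_top (a point): centre of the top of the green start button, at x = -120, y = -60 mm in the cleaner's frame; otherwise as power
- case: black plastic glasses case, fixed on its grip pad; tray 72 mm (x) by 166 mm (y) outside, 64 by 158 mm inside, rim 26 mm high, floor 4 mm thick. Origin: centre of its underside; local -x is its front with the brass clasp, local +x its back with the hinge
- case_in (a point): centre of the case tray's inner floor, 4 mm above the vanity top; axes as the case's
- case_lid (a joint): case lid's angle (rad): 0 shut, 2.1 leaning back, open. Hollow shell 72 mm from hinge to front, 166 mm wide, 24 mm deep (walls 4 mm): shut, the case is 50 mm high; brass clasp tab at the middle of its front, reaching 82 mm from the hinge. Stiff hinge: stays where put, under 2 N moves it. Let down it rests on the clasp at 0.17 rad; about 8 N down near its front snaps it past, held at 0
- case_lip (a point): on the outer (upper) face of the case's lid, in the middle of its length, 64 mm from the hinge: where to press it down. Moves with the lid; 50 mm above the vanity top when shut
- case_hinge (a point): on the axis of the case lid's hinge, at x = +36 mm, 26 mm high in the case's frame. The axis runs along the case's y
- spectacles: folded dark-framed spectacles lying lenses down, 140 mm long (x), 42 mm wide (y), 30 mm high, about 40 g. Lenses and rims fill the lowest 8 mm; the two folded temples lie across the backs of the lenses as one bar along x, 12 mm wide (y from -6 to 6 mm), from 16 to 30 mm high: the place to pinch them. Origin: centre of the underside
- upper_denture: a full upper denture: light pink base with bright white teeth; flat horseshoe 62 mm wide (y), 50 long (x), 20 high, about 40 g, usable either way up. Closed front at +x: straight wall 13 mm thick (x 12 to 25), 34 wide. Two straight side arms 12 mm thick (|y| 19 to 31, x -25 to 5), 38 mm free between them for a fingertip. Origin: centre of underside. May be absent
- lower_denture: a full lower denture: darker rose base with ivory teeth; flat horseshoe 62 mm wide (y), 50 long (x), 20 high, about 40 g, usable either way up. Closed front at +x: straight wall 13 mm thick (x 12 to 25), 34 wide. Two straight side arms 12 mm thick (|y| 19 to 31, x -25 to 5), 38 mm free between them for a fingertip. Origin: centre of underside. May be absent
- chrome_partial: a partial denture: grey metal base with ivory teeth and a metal bar across its open end; flat horseshoe 62 mm wide (y), 50 long (x), 20 high, about 40 g, usable either way up. Closed front at +x: straight wall 13 mm thick (x 12 to 25), 34 wide. Two straight side arms 12 mm thick (|y| 19 to 31, x -25 to 5), 38 mm free between them for a fingertip. Origin: centre of underside. May be absent
- night_guard: a blue plastic night guard; flat horseshoe 62 mm wide (y), 50 long (x), 20 high, about 40 g, usable either way up. Closed front at +x: straight wall 13 mm thick (x 12 to 25), 34 wide. Two straight side arms 12 mm thick (|y| 19 to 31, x -25 to 5), 38 mm free between them for a fingertip. Origin: centre of underside. May be absent
- mug: white ceramic mug, 82 mm across and 95 mm high, standing beyond the work; a bystander. Origin: centre of its underside
- denture_cup: pink denture cup with its screw lid on, 92 mm across and 84 mm high; a bystander. Origin: centre of its underside
- denture_brush: double-headed denture brush, white handle and blue heads, 178 mm long (x), 22 mm high, lying down; a bystander. Origin: middle of its underside
Mind the look-alikes: they are no part of the job. Leave any pink or turquoise look-alike of the spectacles alone.

How it is judged:
By the outcome, as a careful person would: the job done as asked, in the order asked, and still so for the second after the job is handed in, with the robot touching nothing.
Of upper_denture, lower_denture, chrome_partial, night_guard only 2 to 4 are there at a start; the rules pass over those that are not, and their reading is None.
At some moment in a run one of upper_denture, lower_denture, chrome_partial, night_guard may be knocked a few centimetres aside while the robot is not near it.
Once in a run the grip may slacken for a moment while it holds something.
It also fails if it takes over 210 s, if anything falls off the work surface, if the arm or the gripper's body presses on something with over 40 N, if the wrist force passes 120 N, or if a joint passes its speed limit or range.

## Working session

There is one attempt and no reset: what is moved stays moved. The work goes in short steps, Python scripts to look and compute and a shell command to move; the robot and the scene stay as the last step left them, time stands still between calls to the robot, and variables do not carry over. Pictures are saved under pics/ and viewed, and the job is handed in when it is done.

```bash
ls; mkdir -p pics; python3 - <<'E'
from station import env, imaging, nets
import cv2
s=env.state(); print(s['clock'],s['tcp_pos'],s['orientation'],s['opening'],s['ft_force'])
for n in ['side','top']:
    p=imaging.get_image(n)
    cv2.imwrite(f'pics/{n}0.png',p['pixels'][:,:,::-1])
    print(n,p['origin'],p['orientation'],p['fx'])
    for t in ['cleaner','tank','lid_lip','lid_hinge','power_top','longcycle_top','start_top','case','case_in','case_lip','case_hinge','spectacles','upper_denture','lower_denture','chrome_partial','night_guard','mug','denture_cup','denture_brush']:
        r=nets.landmark_of(p,t)
        print(t,[(round(d['confidence'],2),[round(float(x),3) for x in d['centre']]) for d in r[:4]])
print(env.state()['clock'])
E
```

```text
pics
0.0 [ 0.19883719 -0.48540522  0.2040217 ] [-0.69366933 -0.1371531   0.69390473 -0.13604456] 0.08547248101691061 [-0.3793586  -0.16637106  0.03457835]
side [ 0.44612621 -0.67333866  0.85234401] [ 0.92686854 -0.0659216   0.03087498 -0.36826048] 381.35994661037125
cleaner [(0.58, [0.545, 0.212, 0.003])]
tank [(0.84, [0.543, 0.207, 0.045])]
lid_lip [(0.62, [0.543, 0.323, 0.265])]
lid_hinge [(0.71, [0.545, 0.208, 0.049]), (0.62, [0.544, 0.296, 0.1]), (0.19, [0.535, 0.199, 0.047])]
power_top [(0.61, [0.485, 0.093, 0.082])]
longcycle_top [(0.61, [0.542, 0.09, 0.083])]
start_top [(0.4, [0.603, 0.091, 0.083])]
case [(0.86, [0.502, -0.28, 0.004]), (0.62, [0.541, 0.326, 0.265])]
case_in [(0.57, [0.508, -0.277, 0.004])]
case_lip [(0.94, [0.496, -0.361, 0.071])]
case_hinge [(0.91, [0.498, -0.313, 0.028]), (0.37, [0.711, -0.29, -0.005])]
spectacles [(0.71, [0.305, 0.264, 0.001]), (0.69, [0.535, 0.198, 0.049])]
upper_denture [(0.3, [0.544, 0.327, 0.263])]
lower_denture [(0.75, [0.434, -0.126, -0.002])]
chrome_partial [(0.65, [0.563, -0.023, 0.003]), (0.29, [0.509, -0.277, 0.004])]
night_guard 
[... 561 characters left out ...]
, [0.484, 0.093, 0.084])]
longcycle_top [(0.55, [0.572, -0.147, 0.0]), (0.38, [0.544, 0.087, 0.079])]
start_top [(0.45, [0.605, 0.094, 0.081])]
case []
case_in [(0.74, [0.505, -0.278, 0.001])]
case_lip [(0.81, [0.492, -0.365, 0.071]), (0.16, [0.717, -0.295, 0.001])]
case_hinge [(0.9, [0.5, -0.311, 0.028])]
spectacles [(0.93, [0.533, 0.198, 0.046]), (0.69, [0.599, 0.418, 0.001])]
upper_denture []
lower_denture [(0.77, [0.428, -0.129, -0.001])]
chrome_partial [(0.58, [0.559, -0.027, -0.002])]
night_guard [(0.46, [0.576, -0.146, 0.002])]
mug [(0.97, [0.771, -0.071, -0.0]), (0.49, [0.605, 0.093, 0.084])]
denture_cup [(0.82, [0.757, 0.09, -0.0])]
denture_brush [(0.65, [0.72, -0.296, -0.003])]
2.0
```

View pics/side0.png

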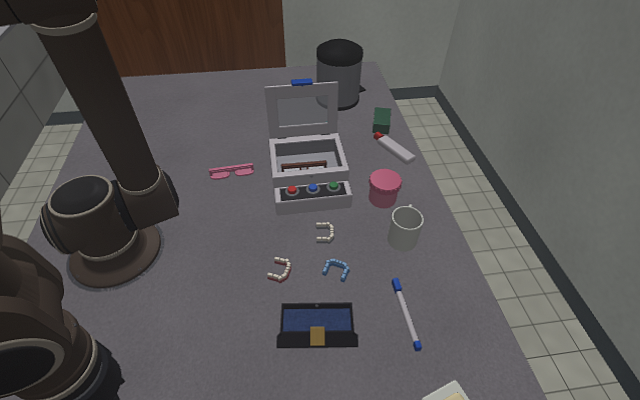

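View pics/top0.png

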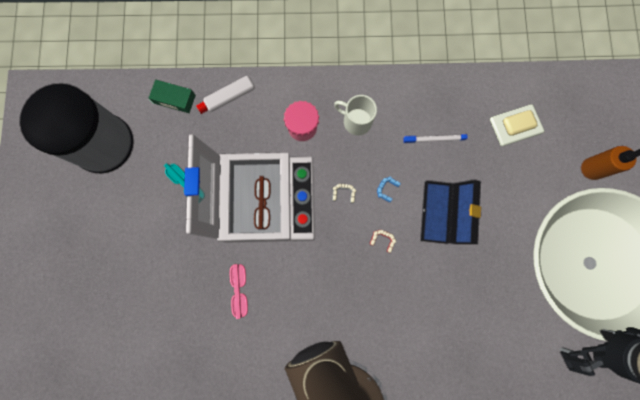

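The top view shows the cleaner at (255,195) with its front toward world −y. The real spectacles are in the tank at (262,203). The pink look-alike is at (238,290) and the turquoise one at (180,178). There are three dentures or guards: chrome at (344,190), blue at (388,188) and rose at (383,240). The case is at (450,210), open. I'll fit exact poses next.

```bash
cat > h.py <<'E'
import numpy as np, cv2
from station import env, imaging, nets
from scipy.spatial.transform import Rotation as R
from scipy.optimize import minimize
def proj(p,X):
    Rc=R.from_quat(p['orientation']).as_matrix()
    K=np.array([[p['fx'],0,p['cx']],[0,p['fy'],p['cy']],[0,0,1]])
    Xc=(np.asarray(X)-p['origin'])@Rc
    return cv2.projectPoints(Xc.reshape(-1,1,3),np.zeros(3),np.zeros(3),K,np.array(p['distortion'],float))[0].reshape(-1,2)
def unproj(p,uv,z):
    Rc=R.from_quat(p['orientation']).as_matrix()
    K=np.array([[p['fx'],0,p['cx']],[0,p['fy'],p['cy']],[0,0,1]])
    n=cv2.undistortPoints(np.asarray(uv,float).reshape(-1,1,2),K,np.array(p['distortion'],float)).reshape(-1,2)
    d=np.c_[n,np.ones(len(n))]@Rc.T
    o=np.array(p['origin']); return o+d*((z-o[2])/d[:,2])[:,None]
def box(x0,x1,y0,y1,z0,z1):
    return np.array([[x,y,z] for x in(x0,x1) for y in(y0,y1) for z in(z0,z1)])/1000
SHOE=[box(12,25,-17,17,0,20),box(-25,5,19,31,0,20),box(-25,5,-31,-19,0,20),
 np.array([[x,y,z] for x,y in((5,31),(5,19),(12,17),(25,17)) for z in (0,20)])/1000,
 np.array([[x,-y,z] for x,y in((5,31),(5,19),(12,17),(25,17)) for z in (0,20)])/1000]
SPEC=[box(-70,70,-21,21,0,8),box(-70,70,-6,6,16,30)]
S=4
def sil(p,parts,x,y,yaw,z,roi):
    u0,v0,u1,v1=roi
    im=np.zeros(((v1-v0)*S,(u1-u0)*S),np.uint8)
    c,s=np.cos(yaw),np.sin(yaw)
    M=np.array([[c,-s,0],[s,c,0],[0,0,1]])
    for b in parts:
        q=proj(p,b@M.T+[x,y,z])
        q=(q-[u0,v0]+0.5)*S
        h=cv2.convexHull(np.round(q*16).astype(np.int32))
        cv2.fillConvexPoly(im,h,1,shift=4)
    return cv2.resize(im.astype(np.float32),(u1-u0,v1-v0),interpolation=cv2.INTER_AREA)
def fit(pics,masks,parts,xy0,z,yaws,flip=False):
    rois=[]
    for m in masks:
        v,u=np.nonzero(m); rois.append((max(u.min()-15,0),max(v.min()-15,0),min(u.max()+16,640),min(v.max()+16,400)))
    def cost(t):
        c=0
        for p,m,r in zip(pics,masks,rois):
            s=sil(p,parts,t[0]/100,t[1]/100,t[2],z,r); mm=m[r[1]:r[3],r[0]:r[2]]
            c+=np.abs(s-mm).sum()/mm.sum()
        return c/len(pics)
    best=None
    for y in yaws:
        r=minimize(cost,[xy0[0]*100,xy0[1]*100,y],method='Nelder-Mead',options=dict(initial_simplex=[[xy0[0]*100,xy0[1]*100,y],[xy0[0]*100+.8,xy0[1]*100,y],[xy0[0]*100,xy0[1]*100+.8,y],[xy0[0]*100,xy0[1]*100,y+.25]],maxiter=150))
        if best is None or r.fun<best.fun: best=r
    return best.x[0]/100,best.x[1]/100,best.x[2],best.fun
def best_mask(p,name,xy,z):
    uv=proj(p,[[xy[0],xy[1],z]])[0]; out=None;bd=25
    for d in nets.outline_of(p,name):
        m=d['pixels']
        if m.sum()<20: continue
        v,u=np.nonzero(m); e=np.hypot(u.mean()-uv[0],v.mean()-uv[1])
        if e<bd: bd=e; out=m
    return out
def locate(name,xy,z,parts,yaws,cams=('top','side'),save=None):
    P=[];M=[]
    for c in cams:
        p=imaging.get_image(c)
        m=best_mask(p,name,xy,z)
        if m is None: print('no mask',name,c); continue
        P.append(p);M.append(m)
    if not P: return None
    r=fit(P,M,parts,xy,z,yaws)
    print(name,np.round(r,4),[int(m.sum()) for m in M])
    if len(P)>1:
        for i in range(len(P)): print('   single',cams[i],np.round(fit(P[i:i+1],M[i:i+1],parts,r[:2],z,[r[2]]),4))
    return r
def st():
    s=env.state(); m=R.from_quat(s['orientation']).as_matrix()
    print('t',round(s['clock'],2),'tcp',np.round(s['tcp_pos'],4),'xax',np.round(m[:,0],3),'yaw of jaws',round(float(np.arctan2(m[1,1],m[0,1])),3),'open',round(s['opening'],4),'F',np.round(s['ft_force'],1),'q',np.round(s['qpos'],2))
def snap(c,name,roi=None,f=1):
    p=imaging.get_image(c); im=p['pixels'][:,:,::-1]
    if roi: im=im[roi[1]:roi[3],roi[0]:roi[2]]
    cv2.imwrite('pics/'+name,cv2.resize(im,None,fx=f,fy=f,interpolation=cv2.INTER_CUBIC)); return p
E
python3 - <<'E'
from h import *
st()
A=np.arange(0,6.28,.785)
locate('spectacles',(0.534,0.198),0.048,SPEC,[0,.15,-.15])
locate('lower_denture',(0.431,-0.127),0,SHOE,A)
locate('chrome_partial',(0.561,-0.025),0,SHOE,A)
locate('night_guard',(0.574,-0.145),0,SHOE,A)
for c in('top','side'):
    p=imaging.get_image(c)
    for n in('cleaner','case'):
        for d in nets.outline_of(p,n)[:2]:
            v,u=np.nonzero(d['pixels']); print(c,n,d['confidence'],u.min(),u.max(),v.min(),v.max(),len(u))
snap('top','case.png',(400,150,500,260),6); snap('top','cl.png',(170,130,330,250),5)
E
```

```text
t 2.0 tcp [ 0.199  -0.4858  0.2048] xax [-0.  0. -1.] yaw of jaws -1.182 open 0.0854 F [ 0.4  1.1 -0.3] q [-1.18  0.13 -0.04  1.41 -0.    1.57]
spectacles [0.5315 0.1986 0.0024 0.6433] [702, 303]
   single top [0.5315 0.1985 0.0019 0.248 ]
   single side [ 0.5329  0.2169 -0.0763  0.9975]
lower_denture [ 0.4319 -0.1261 -0.4428  0.3741] [219, 257]
   single top [ 0.4336 -0.1257 -0.4355  0.2517]
   single side [ 0.4304 -0.1278 -0.4341  0.4117]
chrome_partial [ 0.5625 -0.0228  6.1064  0.4732] [153, 236]
   single top [ 0.5669 -0.022   6.1875  0.5396]
   single side [ 0.5609 -0.0253  6.1434  0.2688]
night_guard [ 0.5738 -0.1433  1.0797  0.3011] [220, 249]
   single top [ 0.5753 -0.1433  1.0779  0.2259]
   single side [ 0.5714 -0.1445  1.1574  0.3052]
top cleaner 0.85 184 315 135 242 10793
top cleaner 0.41 377 399 177 201 214
top case 0.58 419 480 179 244 3593
side cleaner 0.86 263 352 78 215 9356
side case 0.7 276 356 302 347 3316
```

View pics/case.png

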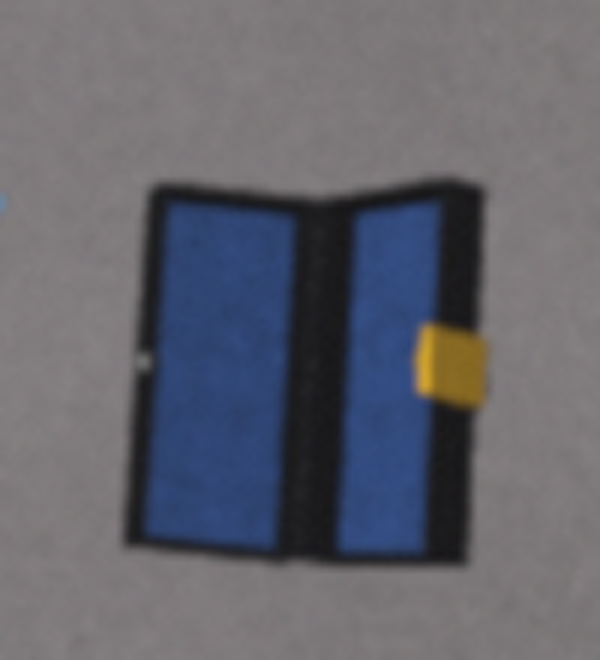

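View pics/cl.png

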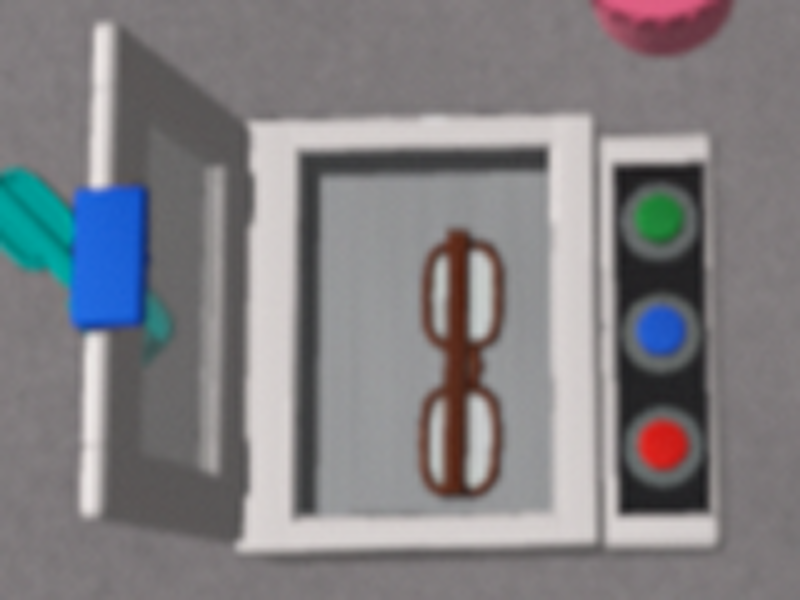

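```bash
python3 - <<'E'
from h import *
p=imaging.get_image('top')
f=lambda a,o,s,z: np.round(unproj(p,[[o[0]+(u+.5)/s-.5,o[1]+(v+.5)/s-.5] for u,v in a],z),4)
print('case rim front corners',f([(153,186),(127,546)],(400,150),6,.026))
print('floor corners', f([(165,205),(145,537),(297,212),(276,548)],(400,150),6,.015))
print('bar ends',f([(457,229),(457,494)],(170,130),5,.078), 'lens bounds', f([(424,370),(502,370)],(170,130),5,.056))
print('buttons',f([(662,446),(661,330),(659,217)],(170,130),5,.079))
print('rim corners',f([(250,119),(592,114),(601,546),(237,551)],(170,130),5,.100))
E
```

```text
case rim front corners [[ 0.5903 -0.2467  0.026 ]
 [ 0.4264 -0.2252  0.026 ]]
floor corners [[ 0.5836 -0.2547  0.015 ]
 [ 0.431  -0.2363  0.015 ]
 [ 0.5792 -0.3151  0.015 ]
 [ 0.4251 -0.2948  0.015 ]]
bar ends [[0.6009 0.1967 0.078 ]
 [0.4614 0.1959 0.078 ]] lens bounds [[0.5297 0.2169 0.056 ]
 [0.529  0.1756 0.056 ]]
buttons [[0.4843 0.0903 0.079 ]
 [0.545  0.0902 0.079 ]
 [0.6052 0.0906 0.079 ]]
rim corners [[0.656  0.3011 0.1   ]
 [0.6556 0.1239 0.1   ]
 [0.4319 0.1206 0.1   ]
 [0.4327 0.3027 0.1   ]]
```

```bash
python3 -m crank '[{"translation":[0.02,0.042,0.01],"twist":0.14,"claw":0.04},{"translation":[0.02,0.042,0],"twist":0.14,"claw":0.04},{"translation":[0.02,0.042,0],"twist":0.14,"claw":0.04},{"translation":[0.02,0.042,0],"twist":0.14,"claw":0.04},{"translation":[0.02,0.042,0],"twist":0.14,"claw":0.04},{"translation":[0.02,0.042,0],"twist":0.14,"claw":0.04},{"translation":[0.02,0.042,0],"twist":0.14,"claw":0.04},{"translation":[0.02,0.042,0],"twist":0.14,"claw":0.04},{"translation":[0.02,0.042,0],"twist":0.14,"claw":0.04},{"translation":[0.02,0.042,0],"twist":0.14,"claw":0.04}]' 40; python3 -c "from h import *; st()"
```

```text
clock: 4.25
tcp_pos: [0.4012, -0.0548, 0.2149]
orientation: [0.432, 0.559, -0.43, 0.563]
ft_force: [1.1, -1.5, -0.5]
opening: 0.0397
t 4.25 tcp [ 0.4012 -0.0548  0.2149] xax [ 0.006 -0.001 -1.   ] yaw of jaws 0.261 open 0.0397 F [ 1.1 -1.5 -0.5] q [-0.14 -0.11 -0.25  1.42 -0.    1.17]
```

```bash
python3 -m crank '[{"translation":[0.015,0.028,0],"twist":0.145},{"translation":[0.015,0.028,0],"twist":0.145},{"translation":[0.015,0.028,0],"twist":0.145},{"translation":[0.015,0.028,0],"twist":0.145},{"translation":[0.015,0.028,0],"twist":0.145},{"translation":[0.015,0.028,0],"twist":0.145},{"translation":[0.015,0.028,0],"twist":0.145},{"translation":[0.015,0.028,-0.02],"twist":0.145},{"translation":[0.01,0.028,-0.03],"twist":0.145},{"translation":[0,0,0]}]'; python3 -c "
from h import *; st(); snap('top','a1.png',(170,130,330,250),5); snap('side','a1s.png',(230,60,390,220),4)"
```

```text
t 4.25 tcp [ 0.4012 -0.0548  0.2149] xax [ 0.006 -0.001 -1.   ] yaw of jaws 0.261 open 0.0397 F [ 1.1 -1.5 -0.5] q [-0.14 -0.11 -0.25  1.42 -0.    1.17]schema error: expected keys translation, twist, claw
```

View pics/a1s.png

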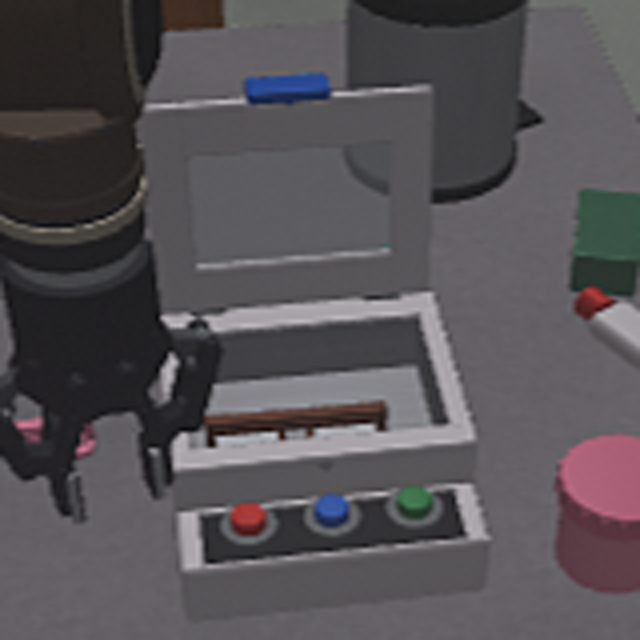

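All three keys are required in each row, so that call was refused and nothing moved. The picture shows the gripper still to the left of the cleaner.

```bash
python3 -m crank '[{"translation":[0.015,0.028,0],"twist":0.145,"claw":0.04},{"translation":[0.015,0.028,0],"twist":0.145,"claw":0.04},{"translation":[0.015,0.028,0],"twist":0.145,"claw":0.04},{"translation":[0.015,0.028,0],"twist":0.145,"claw":0.04},{"translation":[0.015,0.028,0],"twist":0.145,"claw":0.04},{"translation":[0.015,0.028,0],"twist":0.145,"claw":0.04},{"translation":[0.015,0.028,0],"twist":0.145,"claw":0.04},{"translation":[0.015,0.028,-0.02],"twist":0.145,"claw":0.04},{"translation":[0.01,0.028,-0.03],"twist":0.145,"claw":0.04},{"translation":[0,0,0],"twist":0,"claw":0.04}]'; python3 -c "
from h import *; st()"
```

```text
clock: 5.35
tcp_pos: [0.538, 0.2066, 0.164]
orientation: [-0.012, 0.705, 0.016, 0.709]
ft_force: [0.5, -0.1, -0.2]
opening: 0.0398
t 5.35 tcp [0.538  0.2066 0.164 ] xax [ 0.006  0.006 -1.   ] yaw of jaws 1.61 open 0.0398 F [ 0.5 -0.1 -0.2] q [ 0.36  0.22 -0.02  1.33  0.    0.33]
```

```bash
python3 -m crank '[{"translation":[-0.006,-0.009,-0.02],"twist":-0.035,"claw":0.04},{"translation":[0,0,-0.03],"twist":0,"claw":0.04},{"translation":[0,0,0],"twist":0,"claw":0.04}]'; python3 -c "
from h import *; st();snap('top','a2.png',(170,130,330,250),5);snap('side','a2s.png',(230,60,390,220),4)"
```

```text
clock: 5.65
tcp_pos: [0.5323, 0.1956, 0.1135]
orientation: [0.002, 0.705, 0.001, 0.709]
ft_force: [-0.3, 0.2, 0.7]
opening: 0.04
t 5.65 tcp [0.5323 0.1956 0.1135] xax [ 0.007  0.005 -1.   ] yaw of jaws 1.569 open 0.04 F [-0.3  0.2  0.7] q [ 0.35  0.21 -0.14  1.21  0.    0.35]
```

View pics/a2s.png

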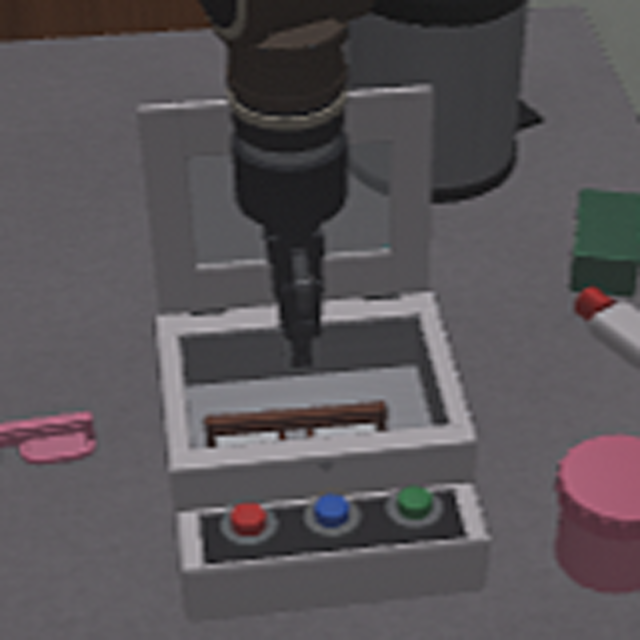

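View pics/a2.png

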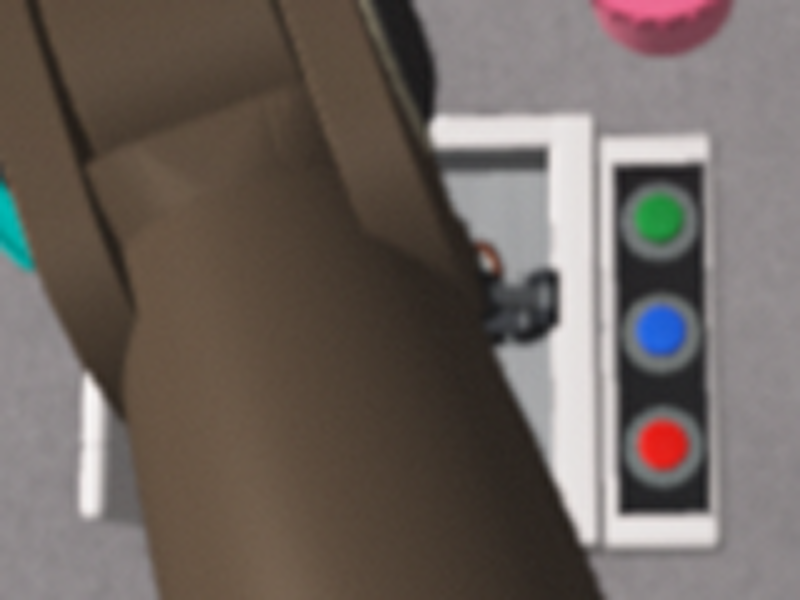

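The gripper is centred over the spectacles with its jaws across the bar, and the finger tips show at (300,340) in the side crop. I'll go down and grip.

```bash
python3 -m crank '[{"translation":[0,0.001,-0.03],"twist":0,"claw":0.04},{"translation":[0,0,-0.022],"twist":0,"claw":0.04},{"translation":[0,0,0],"twist":0,"claw":0.04},{"translation":[0,0,0],"twist":0,"claw":0.0},{"translation":[0,0,0],"twist":0,"claw":0.0},{"translation":[0,0,0],"twist":0,"claw":0.0},{"translation":[0,0,0],"twist":0,"claw":0.0},{"translation":[0,0,0],"twist":0,"claw":0.0}]' 40; python3 -c "
from h import *; st()"
```

```text
clock: 6.55
tcp_pos: [0.5427, 0.198, 0.0804]
orientation: [0.007, 0.696, 0.002, 0.718]
ft_force: [0.4, -0.2, 0.5]
opening: -0.0
t 6.55 tcp [0.5427 0.198  0.0804] xax [ 0.032  0.013 -0.999] yaw of jaws 1.564 open -0.0 F [ 0.4 -0.2  0.5] q [ 0.35  0.22 -0.2   1.12  0.    0.36]
```

```bash
python3 -c "
from h import *; s=env.state(); print(np.round(s['tau'],1)); p=snap('side','a3s.png'); print([ (d['confidence'],d['centre']) for d in nets.landmark_of(p,'lid_lip')]); snap('top','a3.png')"
```

```text
[ -0.  -49.1  34.7  -0.3   0.    0. ]
[(0.79, [0.5433, 0.3258, 0.2623]), (0.26, [0.5625, -0.022, 0.0035])]
```

View pics/a3s.png

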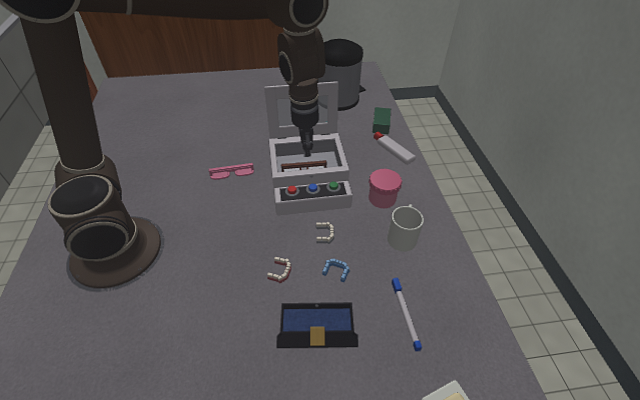

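View pics/a3.png

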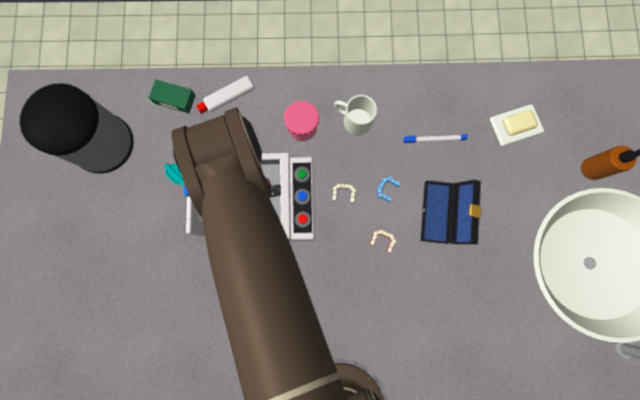

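```bash
python3 -m crank '[{"translation":[-0.005,0,0.005],"twist":0,"claw":0.04},{"translation":[0,0,0],"twist":0,"claw":0.04},{"translation":[0,0,0],"twist":0,"claw":0.04}]'; python3 -c "
from h import *; st();print(np.round(env.state()['tau'],1))"; python3 -m crank '[{"translation":[0,0,0.02],"twist":0,"claw":0.04},{"translation":[0,0,0],"twist":0,"claw":0.04}]'; python3 -c "
from h import *; st();print(np.round(env.state()['tau'],1))"
```

```text
clock: 7.0
tcp_pos: [0.5365, 0.1979, 0.085]
orientation: [0.007, 0.696, 0.002, 0.718]
ft_force: [-0.0, 0.6, -0.5]
opening: 0.0398
t 7.0 tcp [0.5365 0.1979 0.085 ] xax [ 0.03   0.013 -0.999] yaw of jaws 1.564 open 0.0398 F [-0.   0.6 -0.5] q [ 0.35  0.21 -0.2   1.12  0.    0.36]
[ -0.  -48.6  34.8  -0.3   0.    0. ]
clock: 7.2
tcp_pos: [0.5361, 0.1978, 0.1051]
orientation: [0.007, 0.697, 0.002, 0.717]
ft_force: [1.4, -0.2, 0.9]
opening: 0.0399
t 7.2 tcp [0.5361 0.1978 0.1051] xax [ 0.03   0.012 -0.999] yaw of jaws 1.565 open 0.0399 F [ 1.4 -0.2  0.9] q [ 0.35  0.2  -0.17  1.17  0.    0.36]
[  0.  -46.9  33.9   0.5   0.    0. ]
```

```bash
for i in 1 2 3; do python3 -m crank '[{"translation":[0,0,-0.01],"twist":0,"claw":0.04}]' | tr '\n' ' '; echo; done; python3 -c "
from h import *; st();snap('side','a4s.png',(250,90,370,190),6)"
```

```text
clock: 7.3 tcp_pos: [0.5369, 0.1981, 0.0956] orientation: [0.007, 0.696, 0.002, 0.718] ft_force: [0.3, -0.0, -0.3] opening: 0.0402 
clock: 7.4 tcp_pos: [0.5369, 0.1981, 0.0845] orientation: [0.007, 0.696, 0.002, 0.718] ft_force: [-0.2, -0.7, -0.1] opening: 0.0398 
clock: 7.5 tcp_pos: [0.5364, 0.198, 0.0726] orientation: [0.007, 0.696, 0.002, 0.718] ft_force: [0.0, -0.3, 0.4] opening: 0.0402 
t 7.5 tcp [0.5364 0.198  0.0726] xax [ 0.031  0.013 -0.999] yaw of jaws 1.565 open 0.0402 F [ 0.  -0.3  0.4] q [ 0.35  0.22 -0.22  1.1   0.    0.36]
```

View pics/a4s.png

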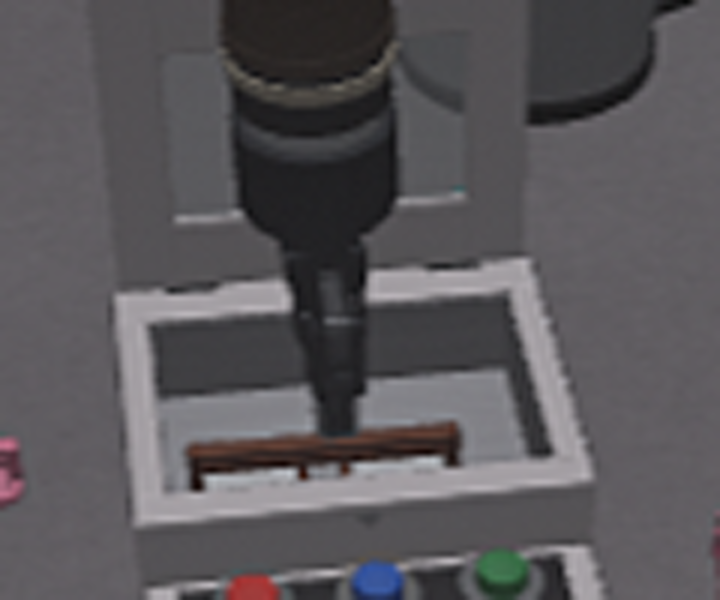

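```bash
python3 - <<'E'
from h import *
p=imaging.get_image('side')
f=lambda a,z: np.round(unproj(p,[[250+(u+.5)/6-.5,90+(v+.5)/6-.5] for u,v in a],z),4)
print(f([(188,446),(460,425)],.078), f([(338,436)],.076))
print([(d['confidence'],np.round(d['centre'],3)) for d in nets.landmark_of(p,'spectacles')])
q=cv2.imread('pics/side0.png')[90:190,250:370]; cv2.imwrite('pics/s0c.png',cv2.resize(q,None,fx=6,fy=6,interpolation=cv2.INTER_CUBIC))
E
```

```text
[[0.4613 0.2011 0.078 ]
 [0.6002 0.1983 0.078 ]] [[0.5376 0.2006 0.076 ]]
[(0.76, array([0.532, 0.197, 0.048])), (0.59, array([ 0.307,  0.266, -0.001]))]
```

View pics/s0c.png

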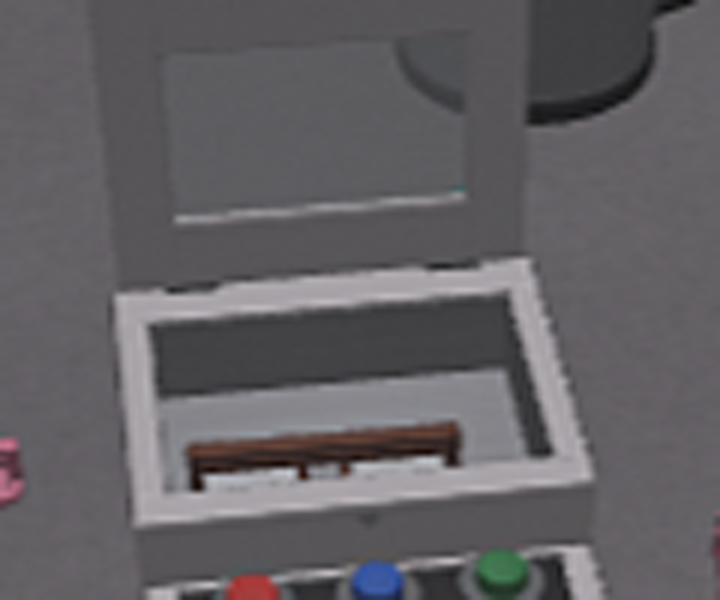

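```bash
python3 -m crank '[{"translation":[-0.004,0,-0.008],"twist":0,"claw":0.04}]' | tr '\n' ' '; python3 -m crank '[{"translation":[0,0,-0.006],"twist":0,"claw":0.04}]' | tr '\n' ' ';python3 -c "
from h import *; st();snap('side','a5s.png',(250,90,370,190),6)"
```

```text
clock: 7.75 tcp_pos: [0.5326, 0.1979, 0.0649] orientation: [0.007, 0.696, 0.002, 0.718] ft_force: [-0.3, 0.3, -0.1] opening: 0.0402 clock: 7.85 tcp_pos: [0.5318, 0.1978, 0.0581] orientation: [0.007, 0.697, 0.002, 0.717] ft_force: [-0.8, -0.7, -0.3] opening: 0.0402 t 7.85 tcp [0.5318 0.1978 0.0581] xax [ 0.029  0.012 -0.999] yaw of jaws 1.564 open 0.0402 F [-0.8 -0.7 -0.3] q [ 0.36  0.22 -0.26  1.07  0.    0.36]
```

View pics/a5s.png

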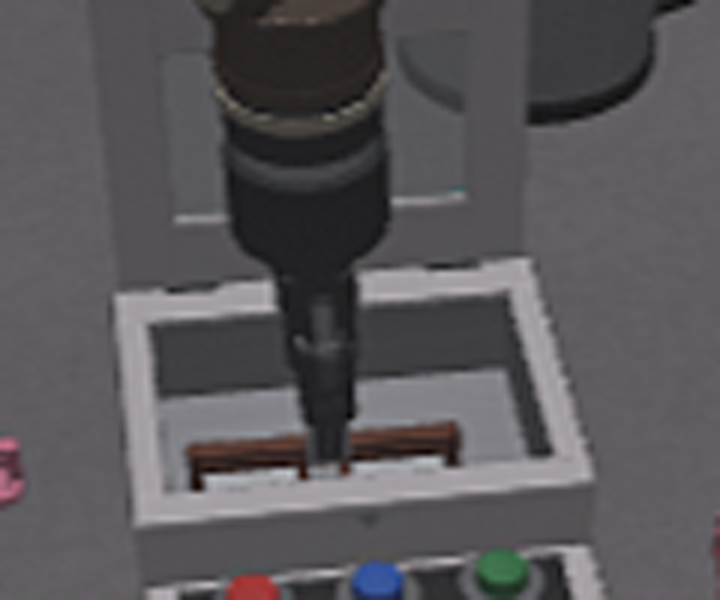

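```bash
python3 -m crank '[{"translation":[0,0,0.004],"twist":0,"claw":0.025},{"translation":[0,0,0],"twist":0,"claw":0.02}]' 40| tr '\n' ' '; echo; for i in 1 2 3; do python3 -m crank '[{"translation":[0,0,0],"twist":0,"claw":0.0}]' | tr '\n' ' '; echo; done
```

```text
clock: 8.1 tcp_pos: [0.5315, 0.1977, 0.0612] orientation: [0.007, 0.697, 0.002, 0.717] ft_force: [0.7, 0.0, -0.4] opening: 0.0204 
clock: 8.2 tcp_pos: [0.5318, 0.1978, 0.0616] orientation: [0.007, 0.697, 0.002, 0.717] ft_force: [-0.2, 0.2, 0.6] opening: 0.0066 
clock: 8.3 tcp_pos: [0.5321, 0.1979, 0.062] orientation: [0.007, 0.696, 0.002, 0.718] ft_force: [-0.2, 0.2, -0.3] opening: 0.0001 
clock: 8.4 tcp_pos: [0.5323, 0.1979, 0.0623] orientation: [0.007, 0.696, 0.002, 0.718] ft_force: [-0.4, 0.5, -0.1] opening: -0.0001
```

```bash
python3 - <<'E'
from h import *
st()
p=snap('side','a6s.png',(250,90,370,190),6)
print([(d['confidence'],np.round(d['centre'],3)) for d in nets.landmark_of(p,'spectacles')])
p=snap('top','a6.png',(200,140,300,240),6)
E
```

```text
t 8.4 tcp [0.5323 0.1979 0.0623] xax [ 0.03   0.013 -0.999] yaw of jaws 1.565 open -0.0001 F [-0.4  0.5 -0.1] q [ 0.36  0.21 -0.25  1.07  0.    0.36]
[(0.85, array([0.307, 0.269, 0.   ])), (0.53, array([0.532, 0.197, 0.048]))]
```

View pics/a6s.png

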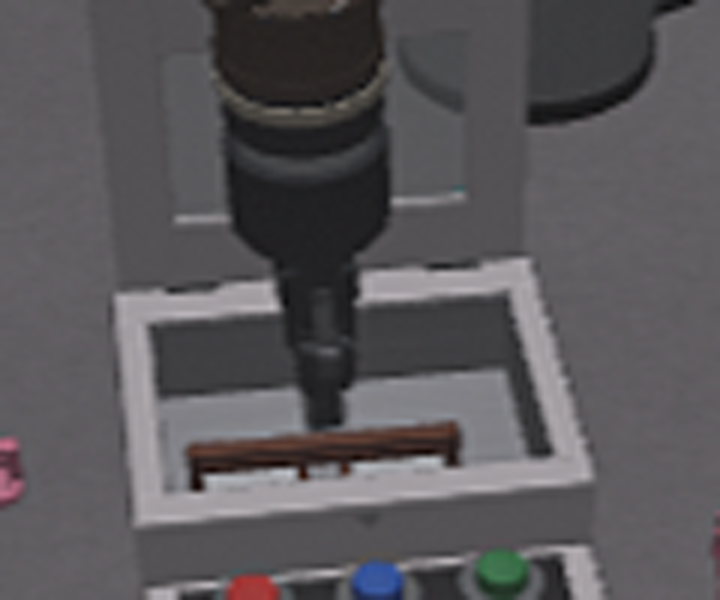

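View pics/a6.png

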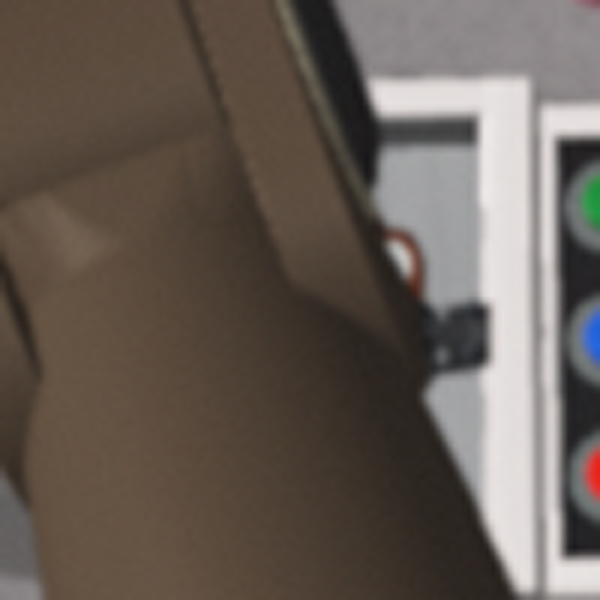

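```bash
python3 - <<'E'
from h import *
p=imaging.get_image('side')
f=lambda a,z: np.round(unproj(p,[[250+(u+.5)/6-.5,90+(v+.5)/6-.5] for u,v in a],z),4)
for z in (.05,.0623,.07,.08,.09): print(f([(325,428)],z))
uv=proj(p,[[.5323,.1979,.0623]])[0]; print((uv-[250,90])*6)
p=imaging.get_image('top');uv=proj(p,[[.5323,.1979,.0623]])[0]; print((uv-[200,140])*6)
E
```

```text
[[0.5346 0.2371 0.05  ]]
[[0.5333 0.2232 0.0623]]
[[0.5324 0.2144 0.07  ]]
[[0.5313 0.2031 0.08  ]]
[[0.5302 0.1917 0.09  ]]
[326.31696534 457.99655523]
[367.44085856 372.88400206]
```

```bash
python3 -m crank '[{"translation":[0,0,0.0],"twist":0,"claw":0.03},{"translation":[0,0,0],"twist":0,"claw":0.03}]' 40| tr '\n' ' '; echo; for i in 1 2; do python3 -m crank '[{"translation":[0,0,-0.005],"twist":0,"claw":0.03}]' | tr '\n' ' '; echo; done; python3 - <<'E'
from h import *
st()
p=snap('side','a7s.png',(270,120,350,180),9)
for y in (-.02,0,.02):
  print((proj(p,[[.532,.198+y,.0523],[.532,.198+y,.072]])-[270,120])*9)
E
```

```text
clock: 8.85 tcp_pos: [0.532, 0.1979, 0.062] orientation: [0.007, 0.697, 0.002, 0.717] ft_force: [0.1, -0.1, -0.0] opening: 0.0283 
clock: 8.95 tcp_pos: [0.5325, 0.198, 0.0575] orientation: [0.007, 0.696, 0.002, 0.718] ft_force: [0.3, -0.2, 0.1] opening: 0.03 
clock: 9.05 tcp_pos: [0.5326, 0.198, 0.0521] orientation: [0.007, 0.696, 0.002, 0.718] ft_force: [-0.5, 0.7, -0.1] opening: 0.0303 
t 9.05 tcp [0.5326 0.198  0.0521] xax [ 0.031  0.013 -0.999] yaw of jaws 1.565 open 0.0303 F [-0.5  0.7 -0.1] q [ 0.36  0.22 -0.27  1.05  0.    0.36]
[[316.07556828 477.90071201]
 [314.92775654 435.02668615]]
[[309.18524528 438.50589341]
 [307.96572313 395.64482336]]
[[302.45075599 400.00348765]
 [301.16302365 357.16558805]]
```

View pics/a7s.png

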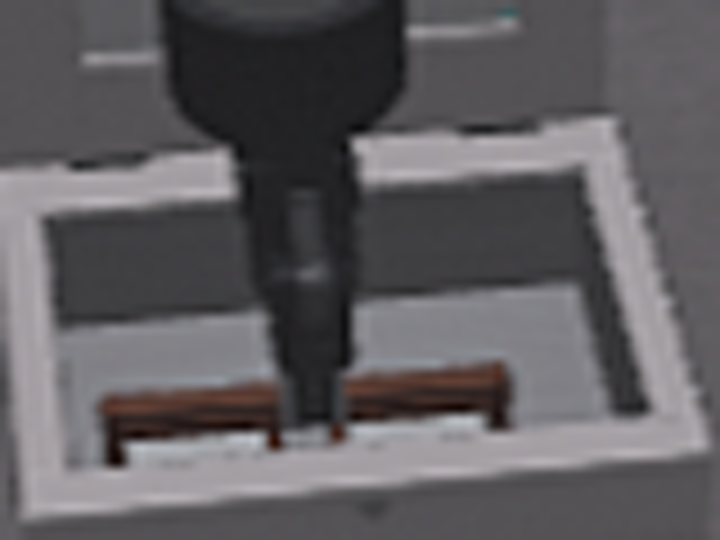

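```bash
python3 - <<'E'
from h import *
p=imaging.get_image('side')
uv=[230+301/4,60+365/4]
for z in (.11,.12,.13,.14,.15): print(np.round(unproj(p,[uv],z),3))
E
```

```text
[[0.538 0.212 0.11 ]]
[[0.536 0.2   0.12 ]]
[[0.535 0.188 0.13 ]]
[[0.534 0.176 0.14 ]]
[[0.533 0.164 0.15 ]]
```

```bash
python3 - <<'E'
from h import *
p=imaging.get_image('side')
for uv in ([230+78/4,60+520/4],[230+163/4,60+495/4]):
  for z in (.21,.22,.23,.24,.25): print(np.round(unproj(p,[uv],z),3))
E
```

```text
[[ 0.379 -0.03   0.21 ]]
[[ 0.38 -0.04  0.22]]
[[ 0.381 -0.05   0.23 ]]
[[ 0.382 -0.06   0.24 ]]
[[ 0.383 -0.07   0.25 ]]
[[ 0.429 -0.016  0.21 ]]
[[ 0.43  -0.026  0.22 ]]
[[ 0.43  -0.036  0.23 ]]
[[ 0.43  -0.046  0.24 ]]
[[ 0.43  -0.057  0.25 ]]
```

```bash
for i in 1 2; do python3 -m crank '[{"translation":[0,0,-0.004],"twist":0,"claw":0.03}]' | tr '\n' ' '; echo; done; python3 - <<'E'
from h import *
st()
p=snap('side','a8s.png',(270,120,350,180),9)
E
```

```text
clock: 9.3 tcp_pos: [0.5325, 0.198, 0.0481] orientation: [0.007, 0.696, 0.002, 0.718] ft_force: [1.2, 0.6, 0.6] opening: 0.0298 
clock: 9.4 tcp_pos: [0.5325, 0.198, 0.0438] orientation: [0.007, 0.696, 0.002, 0.718] ft_force: [1.0, -0.1, 0.0] opening: 0.0301 
t 9.4 tcp [0.5325 0.198  0.0438] xax [ 0.031  0.013 -0.999] yaw of jaws 1.565 open 0.0301 F [ 1.  -0.1  0. ] q [ 0.36  0.23 -0.28  1.03  0.    0.36]
```

View pics/a8s.png

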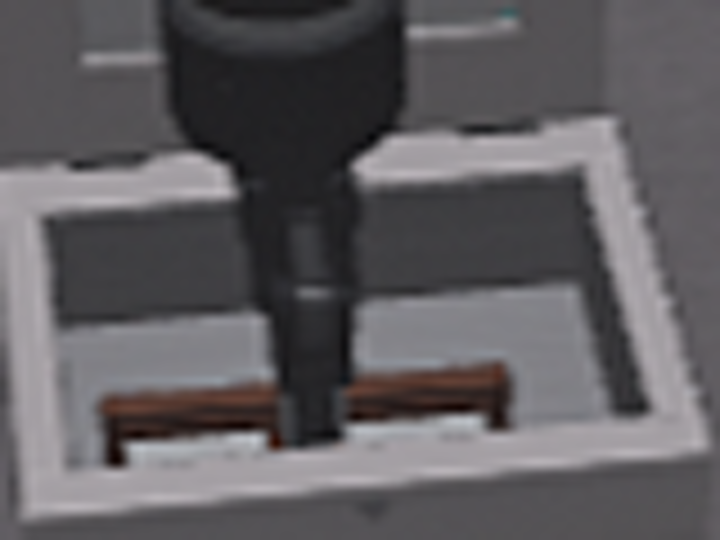

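The reported TCP is already below the tank floor with no contact, so the fingertips sit about 20 mm above the reported point. In the picture the front finger now covers the bar. I'll close gently.

```bash
for i in 1 2 3 4; do python3 -m crank '[{"translation":[0,0,0],"twist":0,"claw":0.0}]' 30| tr '\n' ' '; echo; done
```

```text
clock: 9.55 tcp_pos: [0.532, 0.1978, 0.0427] orientation: [0.007, 0.697, 0.002, 0.717] ft_force: [0.3, 0.6, -0.5] opening: 0.0164 
clock: 9.65 tcp_pos: [0.532, 0.1979, 0.0428] orientation: [0.007, 0.697, 0.002, 0.717] ft_force: [-0.2, 0.6, 1.2] opening: 0.0108 
clock: 9.75 tcp_pos: [0.532, 0.1979, 0.0429] orientation: [0.007, 0.697, 0.002, 0.717] ft_force: [0.1, 0.0, 0.4] opening: 0.0106 
clock: 9.85 tcp_pos: [0.532, 0.1979, 0.0429] orientation: [0.007, 0.697, 0.002, 0.717] ft_force: [-0.1, -0.5, -1.6] opening: 0.011
```

```bash
python3 -m crank '[{"translation":[0,0,0.01],"twist":0,"claw":0.0},{"translation":[0,0,0.02],"twist":0,"claw":0.0},{"translation":[0,0,0.02],"twist":0,"claw":0.0},{"translation":[0,0,0.02],"twist":0,"claw":0.0},{"translation":[0,0,0.02],"twist":0,"claw":0.0},{"translation":[0,0,0.02],"twist":0,"claw":0.0},{"translation":[0,0,0.02],"twist":0,"claw":0.0}]' 50| tr '\n' ' '; python3 - <<'E'
from h import *
st()
p=snap('side','a9s.png',(240,60,360,220),4)
E
```

```text
clock: 10.55 tcp_pos: [0.5295, 0.1968, 0.1787] orientation: [0.006, 0.698, 0.002, 0.716] ft_force: [0.9, 0.2, -0.7] opening: 0.0101 t 10.55 tcp [0.5295 0.1968 0.1787] xax [ 0.026  0.011 -1.   ] yaw of jaws 1.564 open 0.0101 F [ 0.9  0.2 -0.7] q [ 0.36  0.18 -0.04  1.33  0.    0.36]
```

View pics/a9s.png

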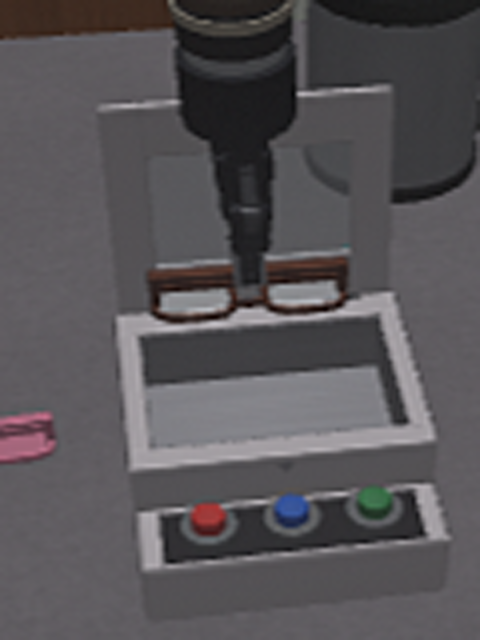

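The spectacles hang level from the gripper at (248,290) and the tank is empty. Next I carry them to the case.

```bash
python3 -m crank '[{"translation":[-0.002,-0.03,0],"twist":0,"claw":0.0},{"translation":[-0.002,-0.03,0],"twist":0,"claw":0.0},{"translation":[-0.002,-0.03,0],"twist":0,"claw":0.0},{"translation":[-0.002,-0.03,0],"twist":0,"claw":0.0},{"translation":[-0.002,-0.03,0],"twist":0,"claw":0.0},{"translation":[-0.002,-0.03,0],"twist":0,"claw":0.0},{"translation":[-0.002,-0.03,0],"twist":0,"claw":0.0},{"translation":[-0.002,-0.03,0],"twist":0,"claw":0.0}]' | tr '\n' ' '; python3 -m crank '[{"translation":[-0.002,-0.03,0],"twist":-0.02,"claw":0.0},{"translation":[-0.002,-0.03,0],"twist":-0.02,"claw":0.0},{"translation":[-0.002,-0.03,0],"twist":-0.02,"claw":0.0},{"translation":[-0.002,-0.03,0],"twist":-0.02,"claw":0.0},{"translation":[-0.002,-0.03,0],"twist":-0.02,"claw":0.0},{"translation":[-0.002,-0.03,0],"twist":-0.02,"claw":0.0},{"translation":[0,-0.03,0],"twist":0,"claw":0.0},{"translation":[0,0,0],"twist":0,"claw":0.0}]' | tr '\n' ' ';python3 - <<'E'
from h import *
st()
p=snap('side','b1s.png',(220,220,420,370),4)
snap('top','b1.png',(380,150,540,270),5)
E
```

```text
clock: 11.4 tcp_pos: [0.515, -0.047, 0.1885] orientation: [0.005, 0.693, 0.006, 0.721] ft_force: [0.3, 0.4, -1.1] opening: 0.0102 clock: 12.2 tcp_pos: [0.5007, -0.269, 0.1919] orientation: [0.049, 0.69, -0.042, 0.721] ft_force: [0.3, 0.6, -0.8] opening: 0.0101 t 12.2 tcp [ 0.5007 -0.269   0.1919] xax [ 0.045  0.007 -0.999] yaw of jaws 1.443 open 0.0101 F [ 0.3  0.6 -0.8] q [-0.51  0.18 -0.01  1.35  0.03 -0.38]
```

View pics/b1s.png

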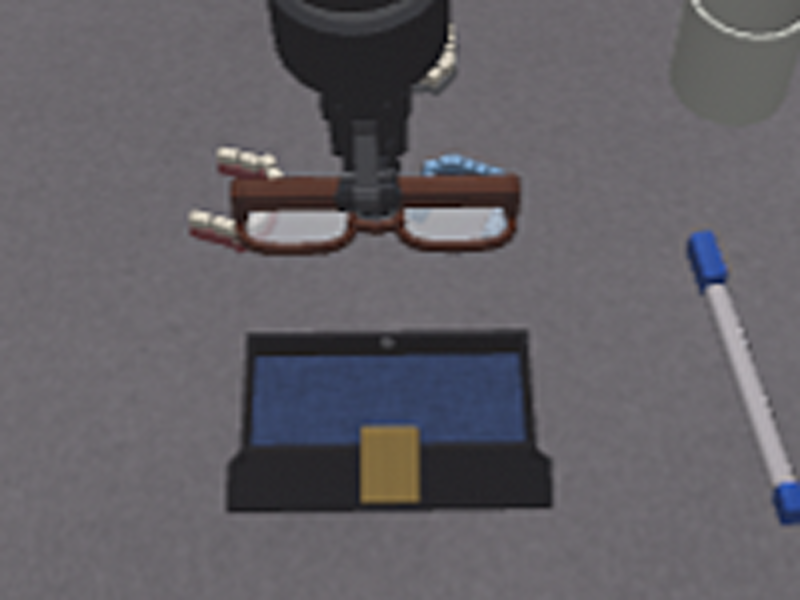

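View pics/b1.png

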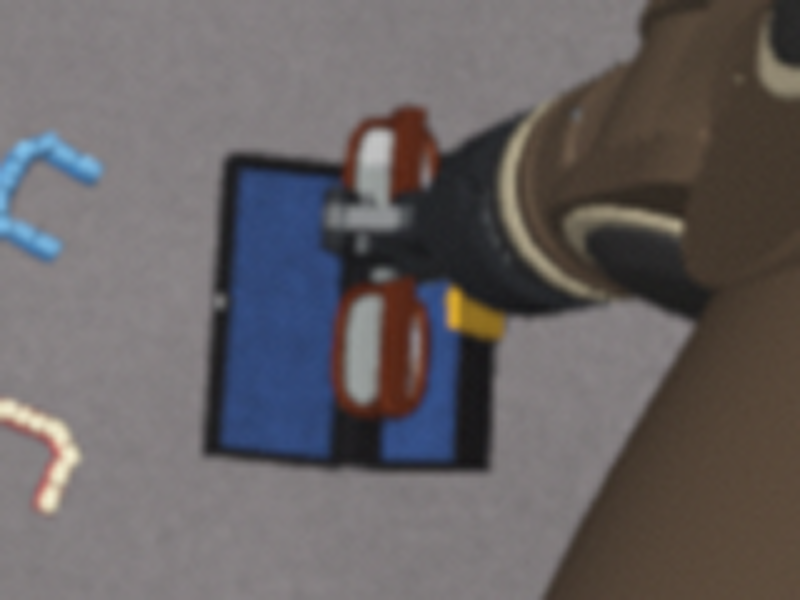

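```bash
python3 - <<'E'
from h import *
t=imaging.get_image('top'); s=imaging.get_image('side')
ft=lambda a,z: np.round(unproj(t,[[380+(u+.5)/5-.5,150+(v+.5)/5-.5] for u,v in a],z),4)
fs=lambda a,z: np.round(unproj(s,[[220+(u+.5)/4-.5,220+(v+.5)/4-.5] for u,v in a],z),4)
for z in (.20,.21,.22,.23): print(z,ft([(411,108),(397,415)],z)[:,:2].tolist(), fs([(232,179),(520,177)],z)[:,:2].tolist())
E
```

```text
0.2 [[0.5742, -0.2848], [0.4325, -0.2679]] [[0.4296, -0.2382], [0.5734, -0.2572]]
0.21 [[0.5718, -0.2811], [0.4317, -0.2644]] [[0.4298, -0.2448], [0.5714, -0.2636]]
0.22 [[0.5695, -0.2774], [0.4309, -0.2609]] [[0.4301, -0.2515], [0.5695, -0.27]]
0.23 [[0.5672, -0.2737], [0.4302, -0.2574]] [[0.4303, -0.2582], [0.5675, -0.2763]]
```

Both cameras agree: the held spectacles are at (0.499, −0.267), yaw −0.124, bar top at z≈0.228. The case centre is (0.504, −0.275), yaw −0.13. I'll correct for that and descend.

```bash
python3 -m crank '[{"translation":[0.005,-0.008,-0.01],"twist":-0.005,"claw":0.0},{"translation":[0,0,-0.02],"twist":0,"claw":0.0},{"translation":[0,0,-0.02],"twist":0,"claw":0.0},{"translation":[0,0,-0.02],"twist":0,"claw":0.0},{"translation":[0,0,-0.02],"twist":0,"claw":0.0},{"translation":[0,0,-0.02],"twist":0,"claw":0.0},{"translation":[0,0,-0.01],"twist":0,"claw":0.0},{"translation":[0,0,0],"twist":0,"claw":0.0}]' | tr '\n' ' ';python3 - <<'E'
from h import *
st()
p=snap('side','b2s.png',(260,260,380,360),6)
snap('top','b2.png',(400,160,500,260),6)
E
```

```text
clock: 13.2 tcp_pos: [0.5087, -0.268, 0.0652] orientation: [0.046, 0.689, -0.038, 0.722] ft_force: [0.2, 0.7, -0.2] opening: 0.0098 t 13.2 tcp [ 0.5087 -0.268   0.0652] xax [ 0.047  0.008 -0.999] yaw of jaws 1.452 open 0.0098 F [ 0.2  0.7 -0.2] q [-0.5   0.22 -0.23  1.08  0.03 -0.38]
```

View pics/b2s.png

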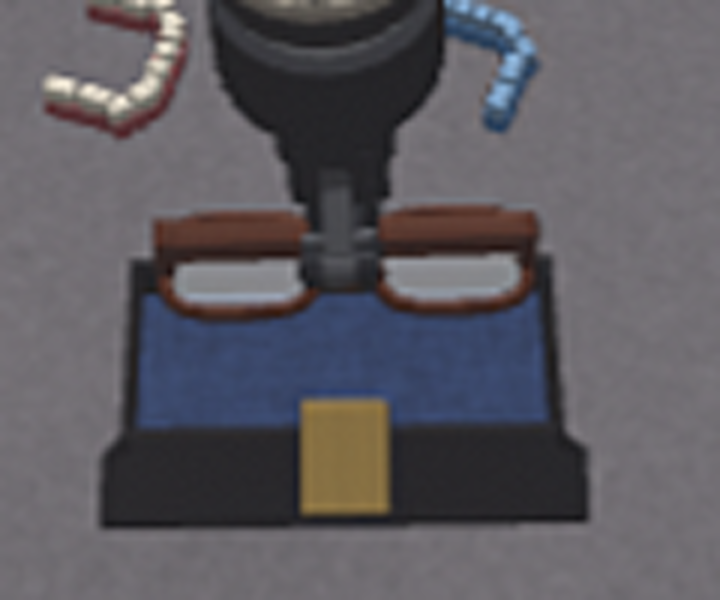

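View pics/b2.png

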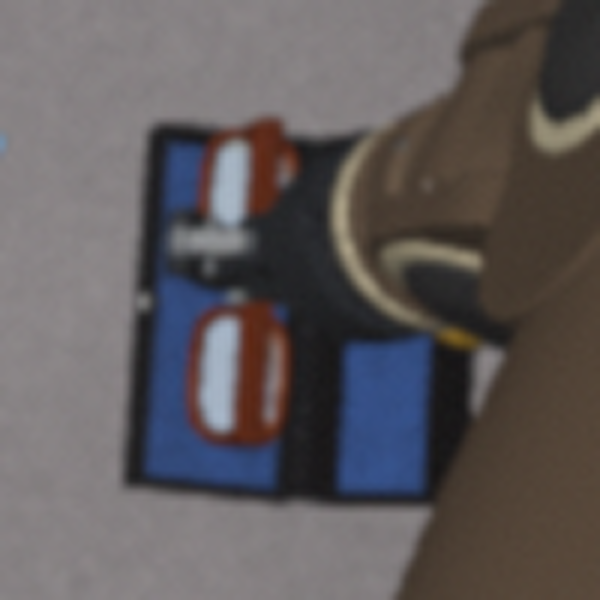

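```bash
python3 -m crank '[{"translation":[-0.003,-0.009,0],"twist":-0.013,"claw":0.0},{"translation":[0,0,-0.015],"twist":0,"claw":0.0},{"translation":[0,0,-0.01],"twist":0,"claw":0.0},{"translation":[0,0,0],"twist":0,"claw":0.0}]' | tr '\n' ' ';python3 - <<'E'
from h import *
st()
p=snap('side','b3s.png',(260,260,380,360),6)
snap('top','b3.png',(400,160,500,260),6)
E
```

```text
clock: 13.7 tcp_pos: [0.509, -0.281, 0.046] orientation: [0.049, 0.686, -0.045, 0.725] ft_force: [-0.6, -1.1, -0.7] opening: 0.0104 t 13.7 tcp [ 0.509 -0.281  0.046] xax [ 0.056  0.001 -0.998] yaw of jaws 1.437 open 0.0104 F [-0.6 -1.1 -0.7] q [-0.52  0.24 -0.26  1.03  0.03 -0.39]
```

View pics/b3s.png

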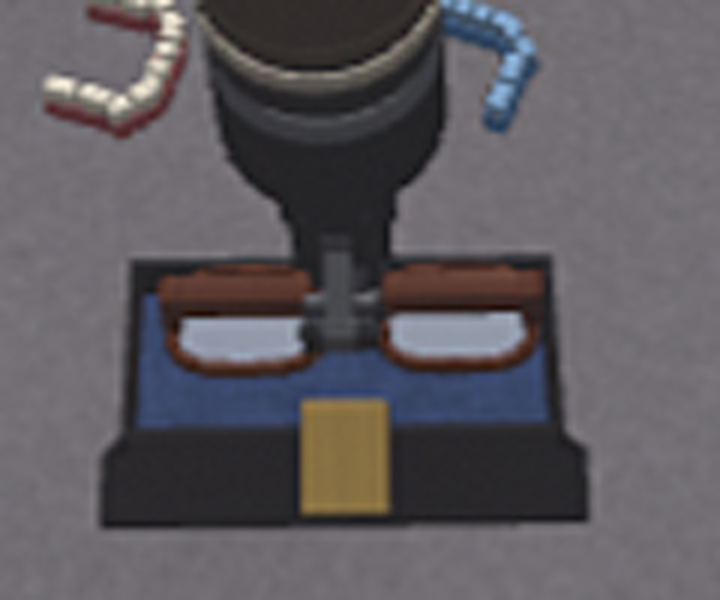

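View pics/b3.png

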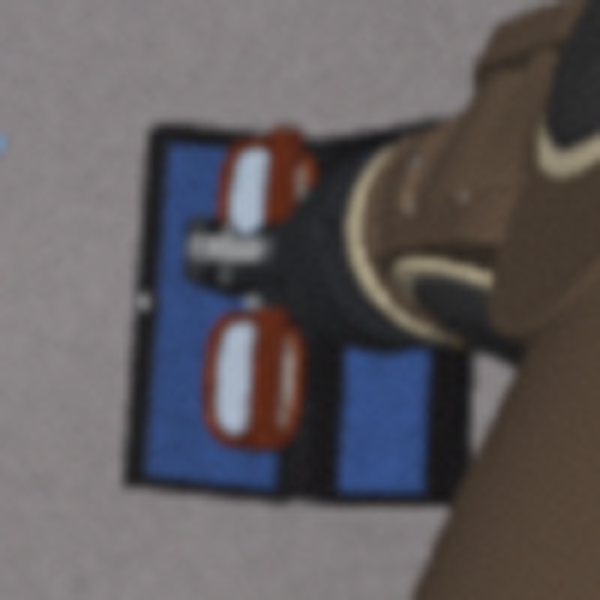

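```bash
python3 - <<'E'
from h import *
t=imaging.get_image('top'); s=imaging.get_image('side')
ft=lambda a,z: np.round(unproj(t,[[400+(u+.5)/6-.5,160+(v+.5)/6-.5] for u,v in a],z),4)
fs=lambda a,z: np.round(unproj(s,[[260+(u+.5)/6-.5,260+(v+.5)/6-.5] for u,v in a],z),4)
print('bar far end',ft([(288,127)],.084), 'lens L/R near',ft([(204,385),(302,385)],.054), 'near end',ft([(252,450)],.058))
print('side bar ends top',fs([(160,277),(545,270)],.082),'lens low edge',fs([(240,375),(455,372)],.05))
E
```

```text
bar far end [[ 0.5766 -0.2889  0.084 ]] lens L/R near [[ 0.4682 -0.2543  0.054 ]
 [ 0.4675 -0.297   0.054 ]] near end [[ 0.4392 -0.272   0.058 ]]
side bar ends top [[ 0.4378 -0.2685  0.082 ]
 [ 0.5773 -0.2855  0.082 ]] lens low edge [[ 0.4633 -0.2947  0.05  ]
 [ 0.5418 -0.3047  0.05  ]]
```

```bash
python3 -m crank '[{"translation":[-0.006,0.004,0],"twist":0,"claw":0.0},{"translation":[0,0,-0.01],"twist":0,"claw":0.0},{"translation":[0,0,-0.01],"twist":0,"claw":0.0},{"translation":[0,0,0],"twist":0,"claw":0.0}]' | tr '\n' ' ';python3 - <<'E'
from h import *
st()
p=snap('side','b4s.png',(260,260,380,360),6)
snap('top','b4.png',(400,160,500,260),6)
E
```

```text
clock: 14.3 tcp_pos: [0.5036, -0.2766, 0.0268] orientation: [0.048, 0.684, -0.046, 0.726] ft_force: [-0.6, 0.1, -0.6] opening: 0.0101 t 14.3 tcp [ 0.5036 -0.2766  0.0268] xax [ 0.059 -0.    -0.998] yaw of jaws 1.438 open 0.0101 F [-0.6  0.1 -0.6] q [-0.52  0.23 -0.31  0.98  0.03 -0.38]
```

View pics/b4s.png

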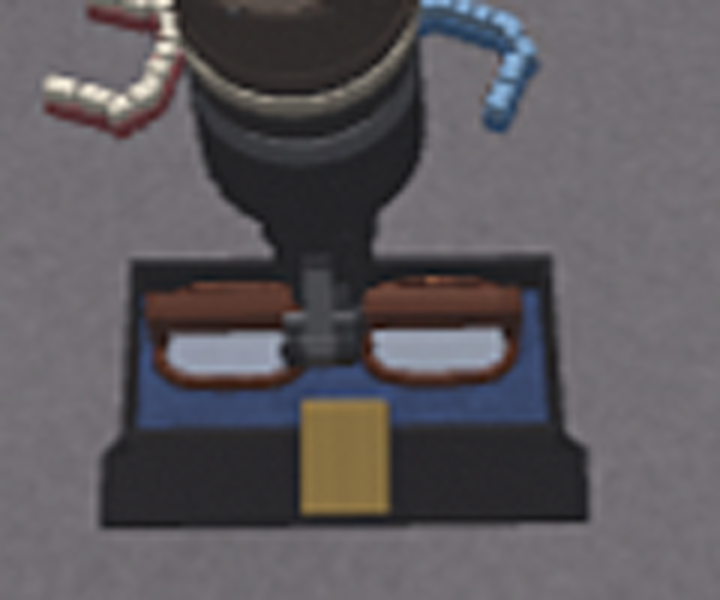

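View pics/b4.png

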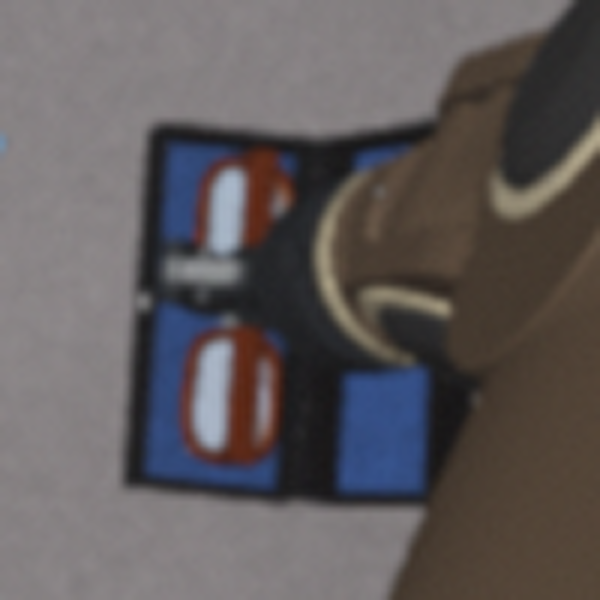

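```bash
for i in 1 2 3; do python3 -m crank '[{"translation":[-0.001,0,-0.008],"twist":0,"claw":0.0}]' | tr '\n' ' '; echo; done
```

```text
clock: 14.5 tcp_pos: [0.5043, -0.2776, 0.0208] orientation: [0.048, 0.683, -0.046, 0.727] ft_force: [1.0, -0.9, -0.2] opening: 0.0111 
clock: 14.6 tcp_pos: [0.5033, -0.2776, 0.0123] orientation: [0.048, 0.683, -0.046, 0.727] ft_force: [0.5, 0.1, -0.8] opening: 0.0112 
clock: 14.7 tcp_pos: [0.5024, -0.2777, 0.0037] orientation: [0.048, 0.683, -0.046, 0.727] ft_force: [0.5, 0.1, -0.1] opening: 0.0103
```

```bash
python3 -m crank '[{"translation":[0,0.001,-0.002],"twist":0,"claw":0.0},{"translation":[0,0,0],"twist":0,"claw":0.0}]' | tr '\n' ' '; python3 -m crank '[{"translation":[0,0,0],"twist":0,"claw":0.02},{"translation":[0,0,0],"twist":0,"claw":0.025},{"translation":[0,0,0],"twist":0,"claw":0.025}]' | tr '\n' ' '; python3 - <<'E'
from h import *
st()
p=snap('side','b5s.png',(260,260,380,360),6)
E
```

```text
clock: 14.9 tcp_pos: [0.5017, -0.2766, 0.0001] orientation: [0.048, 0.684, -0.046, 0.727] ft_force: [0.6, -0.2, 3.1] opening: 0.0101 clock: 15.2 tcp_pos: [0.5019, -0.2764, 0.0004] orientation: [0.048, 0.683, -0.046, 0.727] ft_force: [0.5, -0.2, 0.3] opening: 0.0252 t 15.2 tcp [ 5.019e-01 -2.764e-01  4.000e-04] xax [ 0.062 -0.001 -0.998] yaw of jaws 1.438 open 0.0252 F [ 0.5 -0.2  0.3] q [-0.52  0.25 -0.35  0.92  0.03 -0.39]
```

View pics/b5s.png

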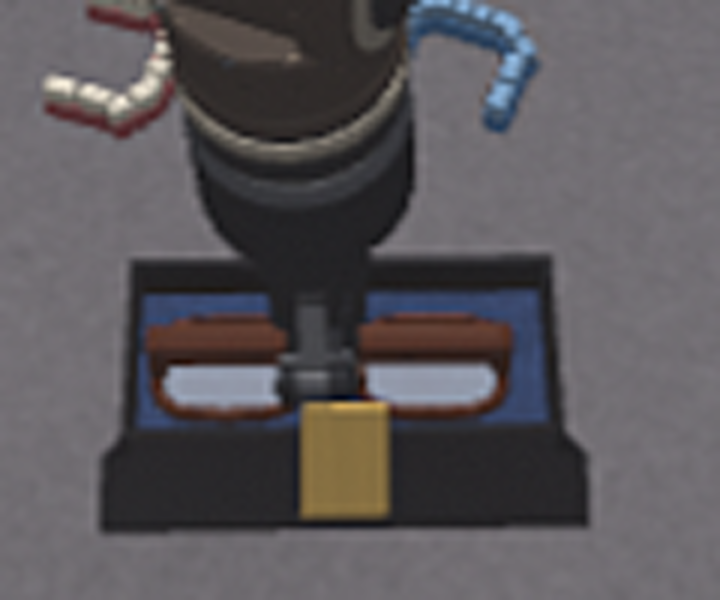

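The spectacles lie flat inside the tray. I'll retract and then check.

```bash
python3 -m crank '[{"translation":[0,0,0.01],"twist":0,"claw":0.025},{"translation":[0,0,0.02],"twist":0,"claw":0.025},{"translation":[0,0,0.02],"twist":0,"claw":0.025},{"translation":[0,0,0.02],"twist":0,"claw":0.025},{"translation":[0,0,0.02],"twist":0,"claw":0.0},{"translation":[0,0,0.02],"twist":0,"claw":0.0},{"translation":[-0.01,-0.03,0.02],"twist":0,"claw":0.0},{"translation":[-0.01,-0.03,0],"twist":0,"claw":0.0},{"translation":[-0.01,-0.03,0],"twist":0,"claw":0.0},{"translation":[0,-0.03,0],"twist":0,"claw":0.0}]' | tr '\n' ' ';  python3 -m crank '[{"translation":[0,-0.03,0],"twist":0,"claw":0.0},{"translation":[0,0,0],"twist":0,"claw":0.0}]' | tr '\n' ' ';python3 - <<'E'
from h import *
st()
p=snap('side','b6s.png',(220,220,420,370),4)
snap('top','b6.png',(400,150,520,270),5)
E
```

```text
clock: 16.25 tcp_pos: [0.4715, -0.3968, 0.1456] orientation: [0.044, 0.681, -0.045, 0.729] ft_force: [1.1, -0.2, 0.5] opening: 0.0001 clock: 16.45 tcp_pos: [0.4709, -0.4314, 0.1476] orientation: [0.045, 0.681, -0.047, 0.73] ft_force: [0.5, 0.0, -1.0] opening: 0.0001 t 16.45 tcp [ 0.4709 -0.4314  0.1476] xax [ 0.069 -0.008 -0.998] yaw of jaws 1.441 open 0.0001 F [ 0.5  0.  -1. ] q [-0.76  0.3   0.05  1.26  0.04 -0.63]
```

View pics/b6s.png

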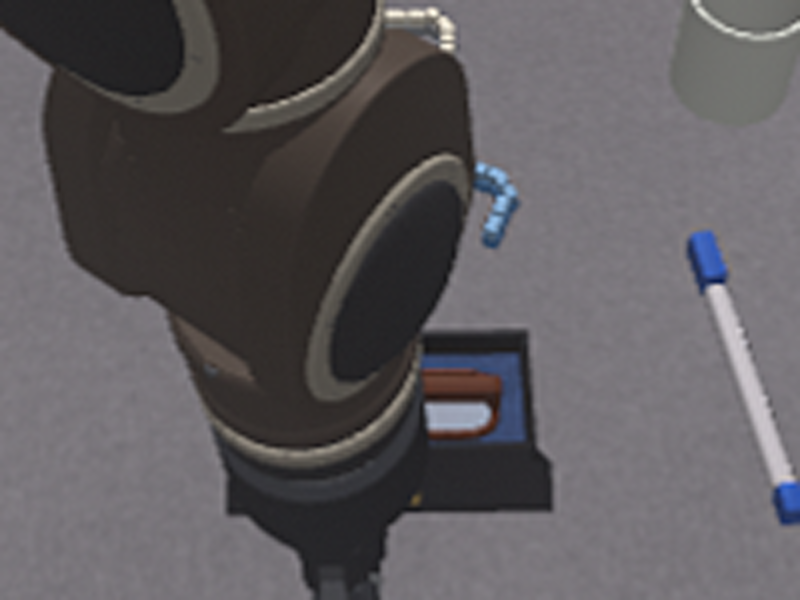

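View pics/b6.png

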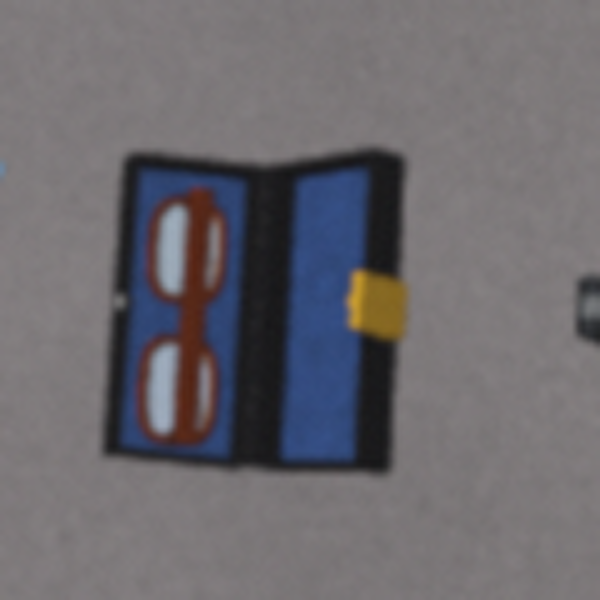

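The spectacles are fully inside the tray, at (180,315) in the crop. Now I lower the closed fingers behind the lid.

```bash
python3 -m crank '[{"translation":[0.008,0,-0.02],"twist":0,"claw":0.0},{"translation":[0,0,-0.02],"twist":0,"claw":0.0},{"translation":[0,0,-0.02],"twist":0,"claw":0.0},{"translation":[0,0,-0.02],"twist":0,"claw":0.0},{"translation":[0,0,-0.02],"twist":0,"claw":0.0},{"translation":[0,0,0],"twist":0,"claw":0.0}]' | tr '\n' ' ';python3 - <<'E'
from h import *
st()
snap('top','c1.png',(400,150,520,270),5)
E
```

```text
clock: 17.15 tcp_pos: [0.4807, -0.4211, 0.0487] orientation: [0.042, 0.68, -0.043, 0.731] ft_force: [0.6, 0.2, 0.7] opening: -0.0003 t 17.15 tcp [ 0.4807 -0.4211  0.0487] xax [ 0.072 -0.006 -0.997] yaw of jaws 1.45 open -0.0003 F [0.6 0.2 0.7] q [-0.74  0.33 -0.13  1.05  0.04 -0.62]
```

View pics/c1.png

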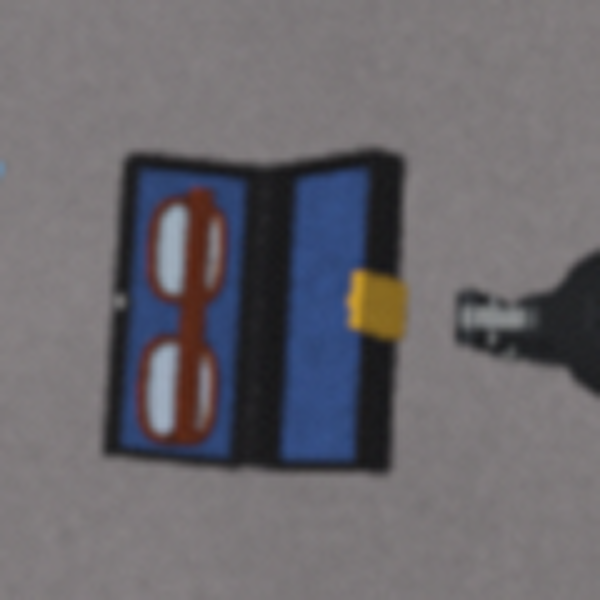

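```bash
python3 -m crank '[{"translation":[0,0,-0.015],"twist":0,"claw":0.0},{"translation":[0.001,0.012,0],"twist":0,"claw":0.0},{"translation":[0.001,0.012,0],"twist":0,"claw":0.0},{"translation":[0.001,0.012,0],"twist":0,"claw":0.0}]' | tr '\n' ' '; echo; for i in 1 2; do python3 -m crank '[{"translation":[0.001,0.012,0],"twist":0,"claw":0.0},{"translation":[0.001,0.012,0],"twist":0,"claw":0.0}]' | tr '\n' ' '; echo; done;python3 - <<'E'
from h import *
st()
snap('top','c2.png',(400,150,520,270),5)
E
```

```text
clock: 17.6 tcp_pos: [0.4863, -0.3842, 0.0384] orientation: [0.041, 0.678, -0.045, 0.733] ft_force: [-0.6, 0.2, -0.2] opening: 0.0003 
clock: 17.8 tcp_pos: [0.4899, -0.361, 0.0416] orientation: [0.038, 0.676, -0.048, 0.734] ft_force: [-0.1, -2.1, 2.8] opening: -0.0002 
clock: 18.0 tcp_pos: [0.493, -0.3356, 0.0436] orientation: [0.037, 0.675, -0.048, 0.735] ft_force: [-0.5, -2.3, 3.4] opening: 0.0 
t 18.0 tcp [ 0.493  -0.3356  0.0436] xax [ 0.084 -0.021 -0.996] yaw of jaws 1.449 open 0.0 F [-0.5 -2.3  3.4] q [-0.61  0.24 -0.27  0.99  0.03 -0.49]
```

View pics/c2.png

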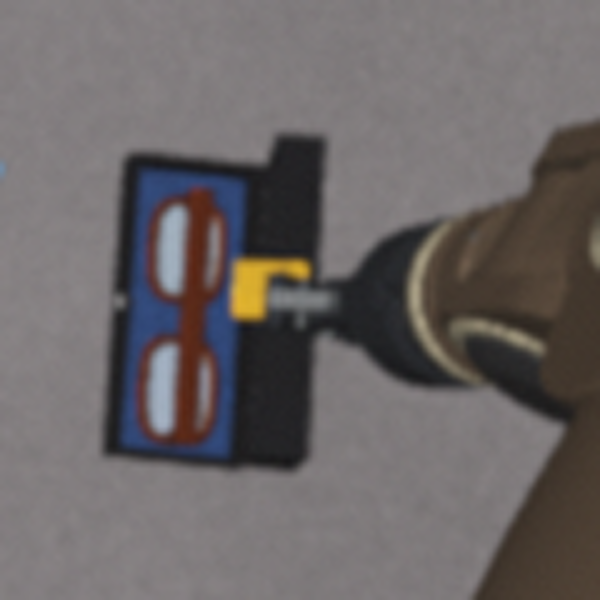

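The lid is now about vertical. I'll keep pushing while rising.

```bash
for i in 1 2; do python3 -m crank '[{"translation":[0.001,0.01,0.004],"twist":0,"claw":0.0},{"translation":[0.001,0.01,0.004],"twist":0,"claw":0.0}]' | tr '\n' ' '; echo; done;python3 - <<'E'
from h import *
st()
snap('top','c3.png',(400,150,520,270),5);snap('side','c3s.png',(220,220,420,370),4)
E
```

```text
clock: 18.25 tcp_pos: [0.4943, -0.3115, 0.0508] orientation: [0.038, 0.676, -0.047, 0.735] ft_force: [-0.4, -1.4, -0.6] opening: 0.0001 
clock: 18.45 tcp_pos: [0.496, -0.2892, 0.0589] orientation: [0.038, 0.676, -0.046, 0.734] ft_force: [-0.7, -1.0, 0.6] opening: -0.0 
t 18.45 tcp [ 0.496  -0.2892  0.0589] xax [ 0.081 -0.016 -0.997] yaw of jaws 1.451 open -0.0 F [-0.7 -1.   0.6] q [-0.54  0.19 -0.29  1.01  0.03 -0.42]
```

View pics/c3.png

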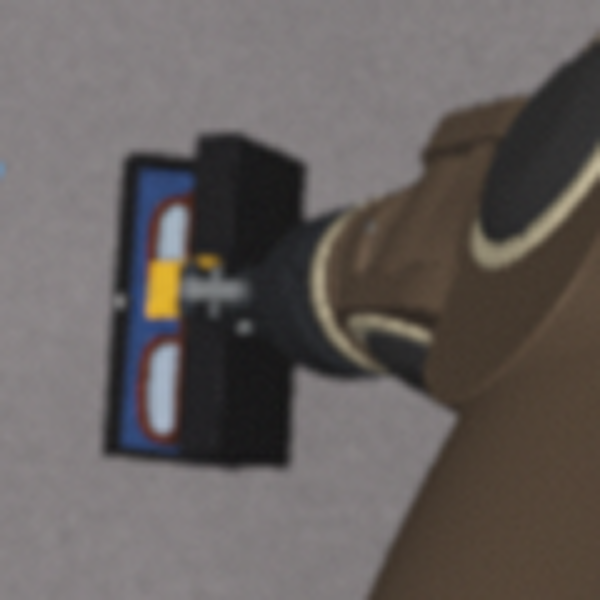

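View pics/c3s.png

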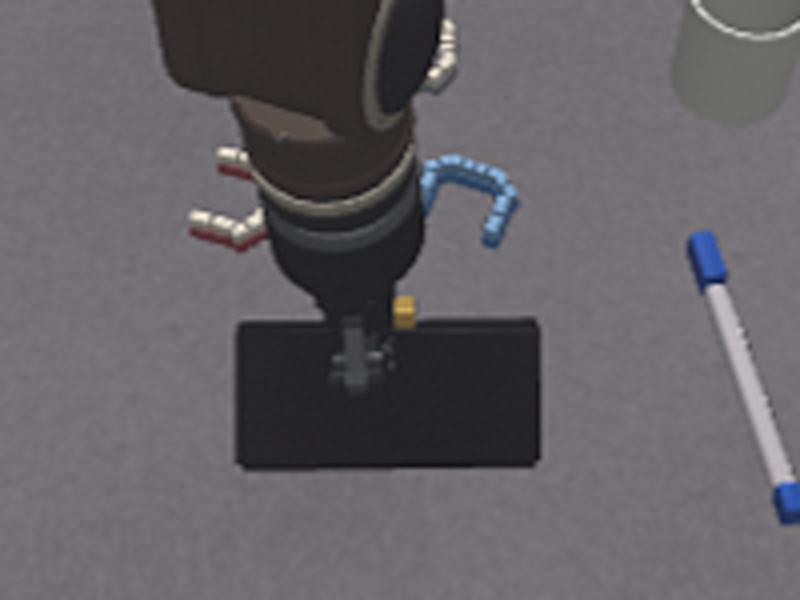

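```bash
for i in 1 2 3; do python3 -m crank '[{"translation":[0.002,0.01,0],"twist":0,"claw":0.0},{"translation":[0.001,0.006,-0.008],"twist":0,"claw":0.0}]' | tr '\n' ' '; echo; done;python3 - <<'E'
from h import *
st()
snap('top','c4.png',(400,150,520,270),5);snap('side','c4s.png',(220,220,420,370),4)
E
```

```text
clock: 18.75 tcp_pos: [0.5004, -0.2726, 0.0523] orientation: [0.038, 0.675, -0.046, 0.735] ft_force: [-0.5, 0.5, 1.2] opening: -0.0 
clock: 18.95 tcp_pos: [0.5035, -0.255, 0.0431] orientation: [0.038, 0.675, -0.046, 0.735] ft_force: [0.8, 1.4, 2.9] opening: 0.0002 
clock: 19.15 tcp_pos: [0.5064, -0.2372, 0.0338] orientation: [0.038, 0.676, -0.046, 0.735] ft_force: [0.2, -1.0, 0.7] opening: -0.0 
t 19.15 tcp [ 0.5064 -0.2372  0.0338] xax [ 0.083 -0.015 -0.996] yaw of jaws 1.451 open -0.0 F [ 0.2 -1.   0.7] q [-0.45  0.18 -0.37  0.95  0.02 -0.33]
```

View pics/c4.png

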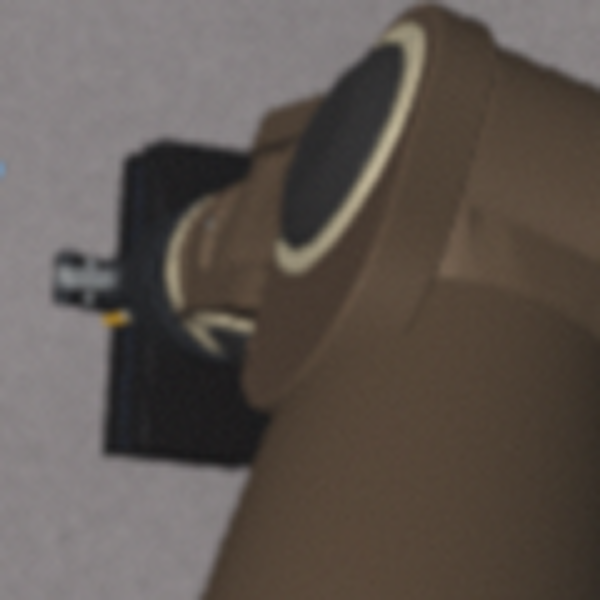

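View pics/c4s.png

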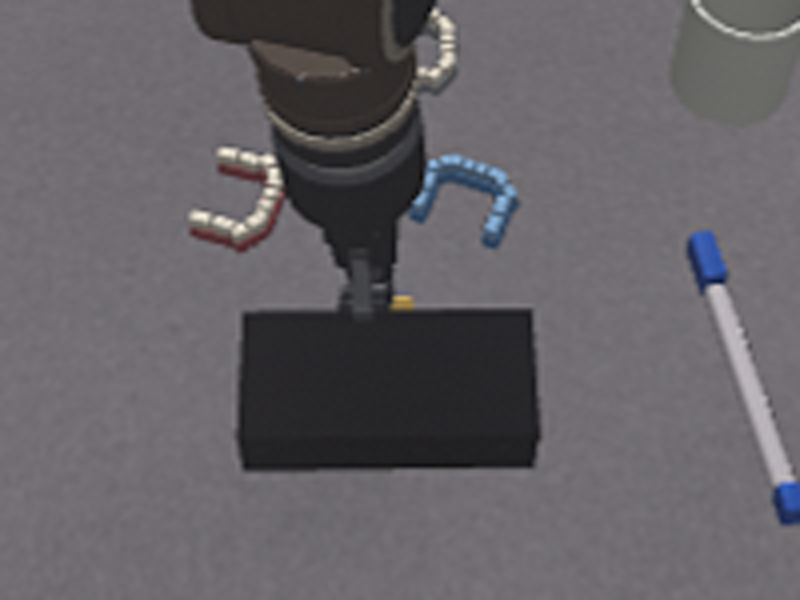

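```bash
python3 -m crank '[{"translation":[0,0.005,0.02],"twist":0,"claw":0.0},{"translation":[0,0,0.02],"twist":0,"claw":0.0},{"translation":[0,-0.01,0],"twist":0,"claw":0.0},{"translation":[0,-0.012,0],"twist":0,"claw":0.0},{"translation":[0,0,0],"twist":0,"claw":0.0}]' | tr '\n' ' '; python3 - <<'E'
from h import *
st()
p=snap('side','c5s.png',(220,220,420,370),4)
print([(round(d['confidence'],2),np.round(d['centre'],3)) for d in nets.landmark_of(p,'case_lip')])
E
```

```text
clock: 19.75 tcp_pos: [0.5036, -0.2546, 0.0701] orientation: [0.039, 0.678, -0.045, 0.732] ft_force: [0.2, -0.4, 0.3] opening: -0.0001 t 19.75 tcp [ 0.5036 -0.2546  0.0701] xax [ 0.076 -0.013 -0.997] yaw of jaws 1.453 open -0.0001 F [ 0.2 -0.4  0.3] q [-0.48  0.17 -0.29  1.04  0.02 -0.36]
[(0.64, array([ 0.509, -0.255,  0.06 ]))]
```

View pics/c5s.png

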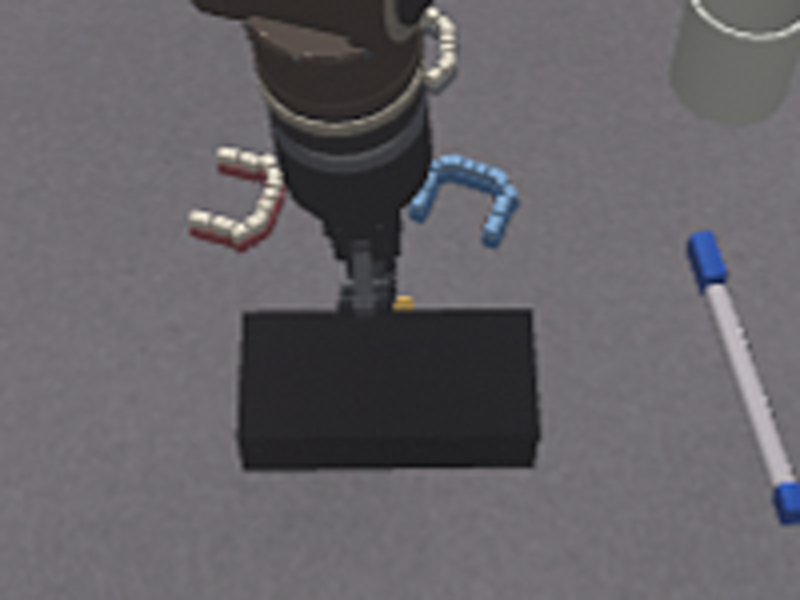

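```bash
python3 -m crank '[{"translation":[0.003,0.003,-0.012],"twist":0,"claw":0.0}]' | tr '\n' ' '; for i in 1 2 3 4 5; do python3 -m crank '[{"translation":[0,0,-0.008],"twist":0,"claw":0.0}]' | tr '\n' ' '; echo; done
```

```text
clock: 19.95 tcp_pos: [0.5066, -0.2511, 0.058] orientation: [0.039, 0.678, -0.045, 0.732] ft_force: [0.4, 0.4, -0.5] opening: 0.0001 clock: 20.05 tcp_pos: [0.5062, -0.2505, 0.0481] orientation: [0.039, 0.679, -0.044, 0.732] ft_force: [0.3, -0.1, -1.3] opening: -0.0001 
clock: 20.15 tcp_pos: [0.5059, -0.2501, 0.0387] orientation: [0.039, 0.679, -0.044, 0.732] ft_force: [-0.7, 0.3, 0.4] opening: 0.0002 
clock: 20.25 tcp_pos: [0.5062, -0.2483, 0.0305] orientation: [0.04, 0.679, -0.043, 0.732] ft_force: [-4.5, 15.0, 21.2] opening: 0.0002 
clock: 20.35 tcp_pos: [0.5068, -0.247, 0.0228] orientation: [0.041, 0.678, -0.041, 0.733] ft_force: [-5.8, 7.3, 43.3] opening: -0.0003 
clock: 20.45 tcp_pos: [0.508, -0.2469, 0.0213] orientation: [0.04, 0.676, -0.042, 0.734] ft_force: [-36.7, 14.9, 99.1] opening: 0.0003
```

```bash
python3 -m crank '[{"translation":[0,0,0.004],"twist":0,"claw":0.0},{"translation":[0,0,0.02],"twist":0,"claw":0.0},{"translation":[0,0,0.02],"twist":0,"claw":0.0},{"translation":[-0.01,0.02,0.02],"twist":0,"claw":0.0},{"translation":[-0.01,0.03,0.02],"twist":0,"claw":0.0},{"translation":[-0.01,0.03,0.02],"twist":0,"claw":0.0},{"translation":[0,0,0],"twist":0,"claw":0.0}]' | tr '\n' ' '; python3 - <<'E'
from h import *
st()
p=snap('side','c6s.png',(220,220,420,370),4)
print([(round(d['confidence'],2),np.round(d['centre'],3)) for d in nets.landmark_of(p,'case_lip')])
p=snap('top','c6.png',(340,150,500,270),5)
print([(round(d['confidence'],2),np.round(d['centre'],3)) for d in nets.landmark_of(p,'case_lip')])
E
```

```text
clock: 21.15 tcp_pos: [0.4766, -0.1639, 0.1294] orientation: [0.04, 0.675, -0.042, 0.735] ft_force: [-0.1, -0.2, 0.0] opening: 0.0004 t 21.15 tcp [ 0.4766 -0.1639  0.1294] xax [ 0.084 -0.008 -0.996] yaw of jaws 1.455 open 0.0004 F [-0.1 -0.2  0. ] q [-0.34  0.03 -0.32  1.15  0.02 -0.23]
[(0.83, array([ 0.51 , -0.247,  0.048]))]
[]
```

View pics/c6s.png

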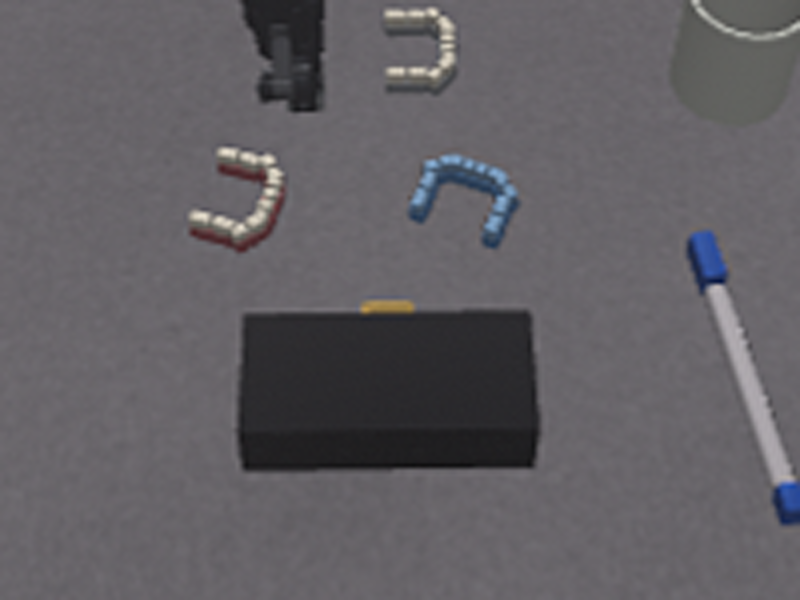

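View pics/c6.png

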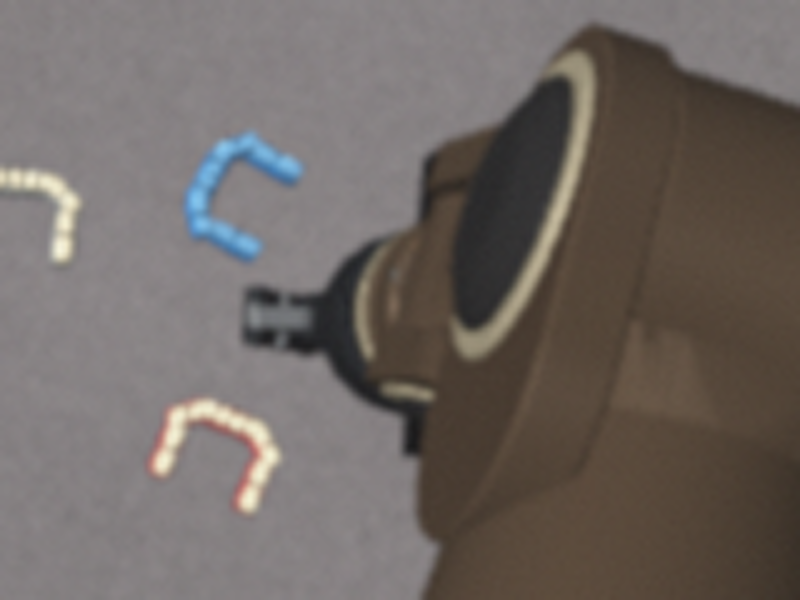

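The lid's lip reads z≈0.048, so the case is shut. Next is the lower denture, so I re-locate it after twisting.

```bash
python3 -m crank '[{"translation":[-0.003,0.003,0],"twist":0.138,"claw":0.03},{"translation":[-0.003,0.003,0],"twist":0.138,"claw":0.03},{"translation":[-0.003,0.003,0],"twist":0.138,"claw":0.03},{"translation":[-0.003,0.003,0],"twist":0.138,"claw":0.03},{"translation":[-0.003,0.003,0],"twist":0.138,"claw":0.03},{"translation":[-0.003,0.003,0],"twist":0.138,"claw":0.03},{"translation":[-0.003,0.003,0],"twist":0.138,"claw":0.03},{"translation":[-0.003,0.003,0],"twist":0.138,"claw":0.03},{"translation":[-0.003,0.003,0],"twist":0.138,"claw":0.03},{"translation":[0,0,0],"twist":0,"claw":0.03}]' 40| tr '\n' ' '; python3 - <<'E'
from h import *
st()
locate('lower_denture',(0.432,-0.127),0,SHOE,[-.44])
p=snap('side','d1s.png',(230,180,370,300),5);
snap('top','d1.png',(300,130,440,270),5)
E
```

```text
clock: 22.35 tcp_pos: [0.4457, -0.1454, 0.1116] orientation: [-0.369, 0.573, 0.406, 0.608] ft_force: [-0.3, 0.2, -0.2] opening: 0.03 t 22.35 tcp [ 0.4457 -0.1454  0.1116] xax [ 0.012  0.071 -0.997] yaw of jaws 2.733 open 0.03 F [-0.3  0.2 -0.2] q [-0.36  0.05 -0.33  1.21  0.07 -1.53]
lower_denture [ 0.4319 -0.1256 -0.4621  0.4225] [198, 250]
   single top [ 0.4338 -0.1244 -0.3898  0.3166]
   single side [ 0.4289 -0.1274 -0.4262  0.4435]
```

View pics/d1s.png

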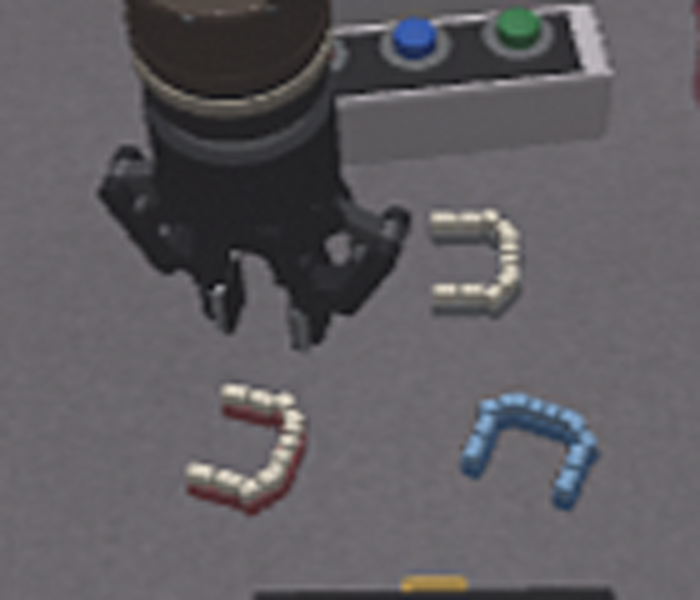

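View pics/d1.png

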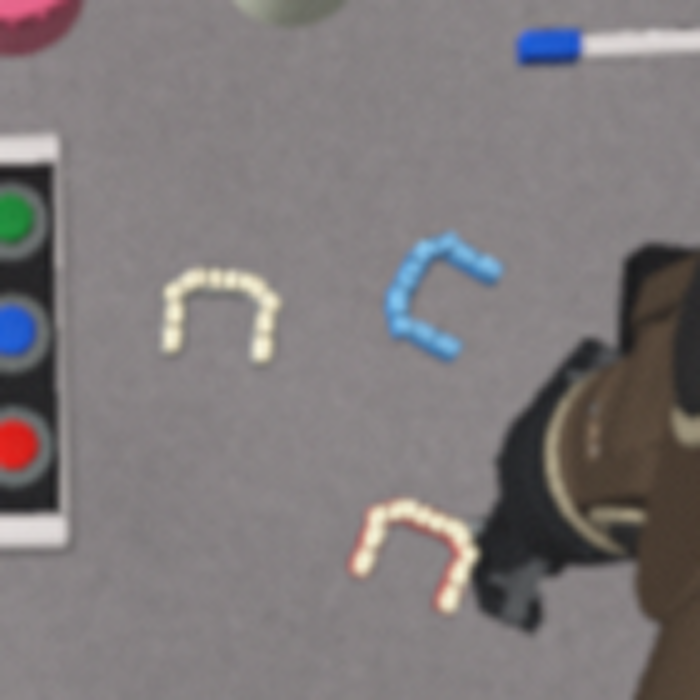

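```bash
python3 - <<'E'
from h import *
t=imaging.get_image('top'); s=imaging.get_image('side')
ft=lambda a,z: np.round(unproj(t,[[300+(u+.5)/5-.5,130+(v+.5)/5-.5] for u,v in a],z),4)[:,:2].tolist()
fs=lambda a,z: np.round(unproj(s,[[230+(u+.5)/5-.5,180+(v+.5)/5-.5] for u,v in a],z),4)[:,:2].tolist()
print('wall',ft([(424,518)],.018),'corners',ft([(380,512),(470,550)],.018),'rear',ft([(360,567),(447,605)],.018))
print('side wall corners',fs([(287,397),(248,492)],.018),'rear',fs([(225,388),(190,470)],.018),'wallmid',fs([(290,440)],.018))
print('tip L,R', [fs([(225,332)],z) for z in (.12,.13,.14,.15)],[fs([(300,348)],z) for z in (.12,.13,.14,.15)])
E
```

```text
wall [[0.4484, -0.1302]] corners [[0.4521, -0.1065], [0.4307, -0.1542]] rear [[0.4226, -0.0945], [0.4015, -0.1405]]
side wall corners [[0.4502, -0.1037], [0.4261, -0.1574]] rear [[0.4186, -0.0936], [0.398, -0.1406]] wallmid [[0.4495, -0.13]]
tip L,R [[[0.424, -0.1329]], [[0.4243, -0.1403]], [[0.4246, -0.1477]], [[0.4249, -0.1551]]] [[[0.4581, -0.147]], [[0.4579, -0.1542]], [[0.4577, -0.1613]], [[0.4576, -0.1685]]]
```

```bash
python3 -m crank '[{"translation":[0.003,0.016,0],"twist":-0.01,"claw":0.035},{"translation":[0,0,-0.02],"twist":0,"claw":0.035},{"translation":[0,0,-0.02],"twist":0,"claw":0.035},{"translation":[0,0,-0.02],"twist":0,"claw":0.035},{"translation":[0,0,0],"twist":0,"claw":0.035}]' 40| tr '\n' ' '; python3 - <<'E'
from h import *
st()
p=snap('side','d2s.png',(230,180,370,300),5);
snap('top','d2.png',(300,130,440,270),5)
E
```

```text
clock: 23.25 tcp_pos: [0.4507, -0.1287, 0.0531] orientation: [-0.367, 0.574, 0.4, 0.613] ft_force: [-0.2, 0.1, 0.1] opening: 0.0347 t 23.25 tcp [ 0.4507 -0.1287  0.0531] xax [ 0.02   0.069 -0.997] yaw of jaws 2.719 open 0.0347 F [-0.2  0.1  0.1] q [-0.33  0.07 -0.44  1.06  0.07 -1.48]
```

View pics/d2s.png

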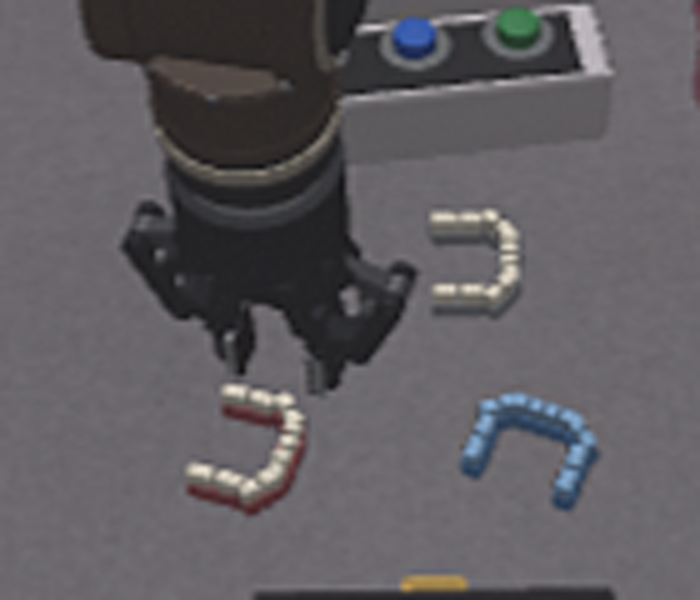

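View pics/d2.png

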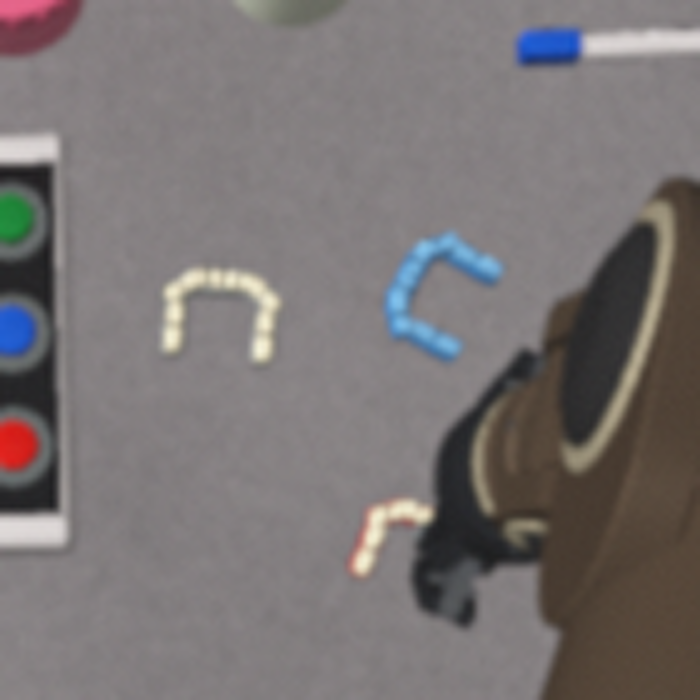

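```bash
python3 -m crank '[{"translation":[-0.001,-0.001,-0.02],"twist":0,"claw":0.035},{"translation":[0,0,-0.015],"twist":0,"claw":0.035},{"translation":[0,0,0],"twist":0,"claw":0.035}]' 40| tr '\n' ' '; python3 - <<'E'
from h import *
st()
p=snap('side','d3s.png',(250,230,330,290),9);
fs=lambda a,z: np.round(unproj(p,[[250+(u+.5)/9-.5,230+(v+.5)/9-.5] for u,v in a],z),4)[:,:2].tolist()
E
```

```text
clock: 23.65 tcp_pos: [0.4545, -0.1315, 0.0243] orientation: [-0.37, 0.572, 0.397, 0.615] ft_force: [-0.1, -0.1, 0.1] opening: 0.0346 t 23.65 tcp [ 0.4545 -0.1315  0.0243] xax [ 0.03   0.065 -0.997] yaw of jaws 2.718 open 0.0346 F [-0.1 -0.1  0.1] q [-0.33  0.09 -0.49  0.99  0.07 -1.48]
```

View pics/d3s.png

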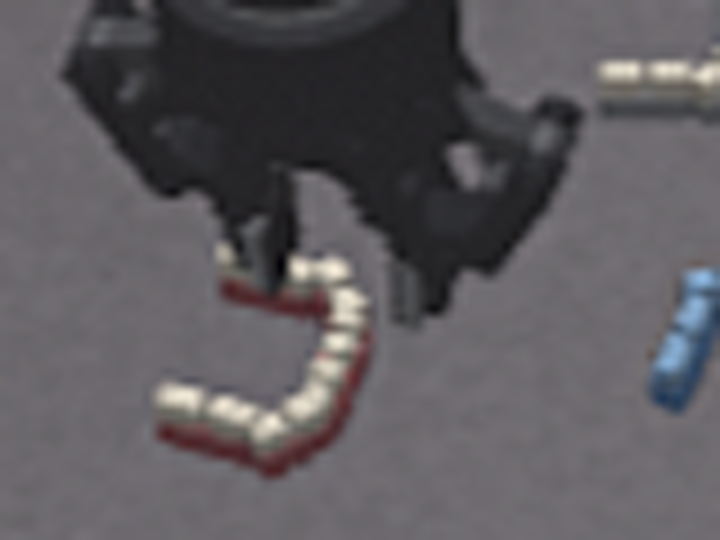

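```bash
python3 - <<'E'
from h import *
p=imaging.get_image('side')
fs=lambda a,z: np.round(unproj(p,[[250+(u+.5)/9-.5,230+(v+.5)/9-.5] for u,v in a],z),4)[:,:2].tolist()
for z in (.03,.04,.045,.05,.06): print(z,fs([(272,290),(405,325)],z))
E
```

```text
0.03 [[0.4312, -0.1177], [0.4674, -0.1346]]
0.04 [[0.4314, -0.1245], [0.4671, -0.1411]]
0.045 [[0.4315, -0.1279], [0.467, -0.1444]]
0.05 [[0.4316, -0.1312], [0.4668, -0.1477]]
0.06 [[0.4318, -0.138], [0.4666, -0.1542]]
```

```bash
python3 -m crank '[{"translation":[-0.003,0.003,-0.012],"twist":0,"claw":0.035}]' |tr '\n' ' ';echo; for i in 1 2 3; do python3 -m crank '[{"translation":[-0.001,0.0005,-0.008],"twist":0,"claw":0.035}]' | tr '\n' ' '; echo; done; python3 - <<'E'
from h import *
p=snap('side','d4s.png',(250,230,330,290),9);
E
```

```text
clock: 23.85 tcp_pos: [0.4548, -0.1296, 0.016] orientation: [-0.372, 0.57, 0.395, 0.617] ft_force: [-0.3, 0.5, 0.5] opening: 0.0353 
clock: 23.95 tcp_pos: [0.4537, -0.1289, 0.0078] orientation: [-0.372, 0.57, 0.395, 0.617] ft_force: [-0.1, -0.3, 0.2] opening: 0.035 
clock: 24.05 tcp_pos: [0.4529, -0.1284, -0.0004] orientation: [-0.372, 0.57, 0.395, 0.617] ft_force: [0.7, 0.3, 0.4] opening: 0.0349 
clock: 24.15 tcp_pos: [0.4518, -0.1277, -0.009] orientation: [-0.372, 0.57, 0.395, 0.617] ft_force: [0.5, 1.3, 0.5] opening: 0.0353
```

View pics/d4s.png

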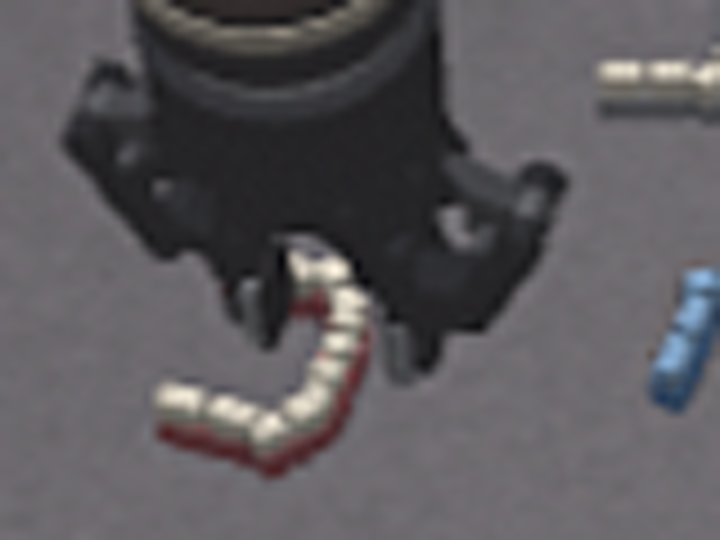

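```bash
for i in 1 2; do python3 -m crank '[{"translation":[-0.001,-0.001,-0.005],"twist":0,"claw":0.035}]' | tr '\n' ' '; echo; done; for i in 1 2 3; do python3 -m crank '[{"translation":[0,0,0],"twist":0,"claw":0.0}]' 40 | tr '\n' ' '; echo; done
```

```text
clock: 24.3 tcp_pos: [0.4497, -0.1284, -0.0157] orientation: [-0.372, 0.57, 0.396, 0.616] ft_force: [0.0, -0.3, -0.3] opening: 0.0352 
clock: 24.4 tcp_pos: [0.4484, -0.1293, -0.0213] orientation: [-0.372, 0.57, 0.396, 0.616] ft_force: [-0.3, 0.1, -0.6] opening: 0.035 
clock: 24.5 tcp_pos: [0.4478, -0.1293, -0.0221] orientation: [-0.371, 0.571, 0.396, 0.616] ft_force: [0.0, 1.4, -0.4] opening: 0.0217 
clock: 24.6 tcp_pos: [0.4479, -0.1294, -0.0219] orientation: [-0.371, 0.571, 0.396, 0.616] ft_force: [0.5, 0.6, 2.5] opening: 0.0117 
clock: 24.7 tcp_pos: [0.4481, -0.1295, -0.0217] orientation: [-0.371, 0.571, 0.396, 0.616] ft_force: [0.6, 0.3, 0.2] opening: 0.012
```

```bash
python3 -m crank '[{"translation":[0,0,0.01],"twist":0,"claw":0.0},{"translation":[0,0,0.02],"twist":0,"claw":0.0},{"translation":[0,0,0.02],"twist":0,"claw":0.0},{"translation":[0,0,0.02],"twist":0,"claw":0.0},{"translation":[0,0,0.025],"twist":0,"claw":0.0},{"translation":[0,0,0.025],"twist":0,"claw":0.0},{"translation":[0,0,0.025],"twist":0,"claw":0.0},{"translation":[0,0.01,0.02],"twist":0.04,"claw":0.0}]' 50|tr '\n' ' ';echo;  python3 -m crank '[{"translation":[0.005,0.03,0],"twist":0.04,"claw":0.0},{"translation":[0.005,0.03,0],"twist":0.04,"claw":0.0},{"translation":[0.005,0.03,0],"twist":0.04,"claw":0.0},{"translation":[0.005,0.03,0],"twist":0.04,"claw":0.0},{"translation":[0.005,0.03,0],"twist":0.04,"claw":0.0},{"translation":[0.005,0.03,0],"twist":0.04,"claw":0.0},{"translation":[0.005,0.03,0],"twist":0.04,"claw":0.0},{"translation":[0.005,0.03,0],"twist":0.04,"claw":0.0},{"translation":[0.005,0.03,0],"twist":0.04,"claw":0.0},{"translation":[0,0,0],"twist":0,"claw":0.0}]'|tr '\n' ' ';python3 - <<'E'
from h import *
st()
p=snap('side','d5s.png',(220,60,380,220),4);
E
```

```text
clock: 25.5 tcp_pos: [0.4458, -0.1192, 0.1525] orientation: [-0.382, 0.564, 0.408, 0.608] ft_force: [1.0, 1.0, -1.1] opening: 0.0116 
clock: 26.5 tcp_pos: [0.4945, 0.1611, 0.1675] orientation: [-0.484, 0.477, 0.51, 0.527] ft_force: [-0.9, -0.2, -0.5] opening: 0.0114 t 26.5 tcp [0.4945 0.1611 0.1675] xax [ 0.024  0.075 -0.997] yaw of jaws 3.131 open 0.0114 F [-0.9 -0.2 -0.5] q [ 0.27  0.08 -0.18  1.27  0.07 -1.29]
```

View pics/d5s.png

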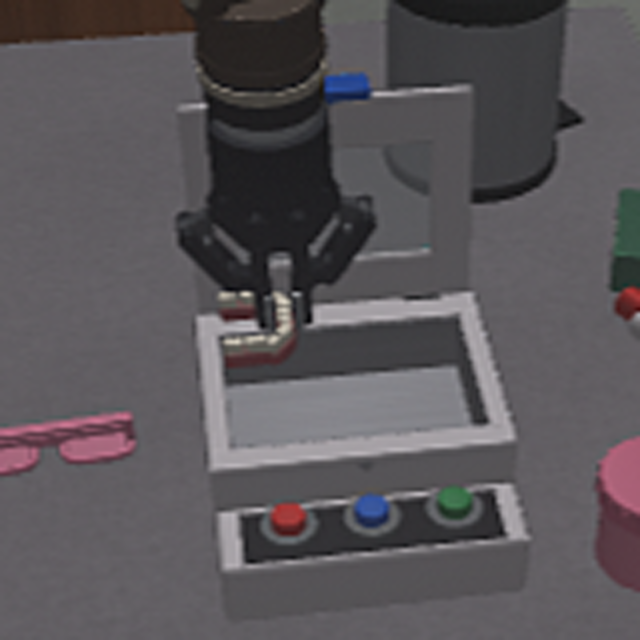

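```bash
python3 -m crank '[{"translation":[0.009,0.025,0],"twist":0,"claw":0.0},{"translation":[-0.001,0,-0.02],"twist":0,"claw":0.0},{"translation":[-0.001,0,-0.02],"twist":0,"claw":0.0},{"translation":[-0.001,0,-0.02],"twist":0,"claw":0.0},{"translation":[-0.001,0,-0.02],"twist":0,"claw":0.0},{"translation":[0,0,0],"twist":0,"claw":0.0}]' |tr '\n' ' ';python3 - <<'E'
from h import *
st()
p=snap('side','d6s.png',(240,90,360,190),6);
E
```

```text
clock: 27.15 tcp_pos: [0.4993, 0.1805, 0.0896] orientation: [-0.484, 0.479, 0.506, 0.529] ft_force: [0.1, 0.7, 0.5] opening: 0.0118 t 27.15 tcp [0.4993 0.1805 0.0896] xax [ 0.029  0.072 -0.997] yaw of jaws 3.122 open 0.0118 F [0.1 0.7 0.5] q [ 0.31  0.12 -0.3   1.1   0.06 -1.24]
```

View pics/d6s.png

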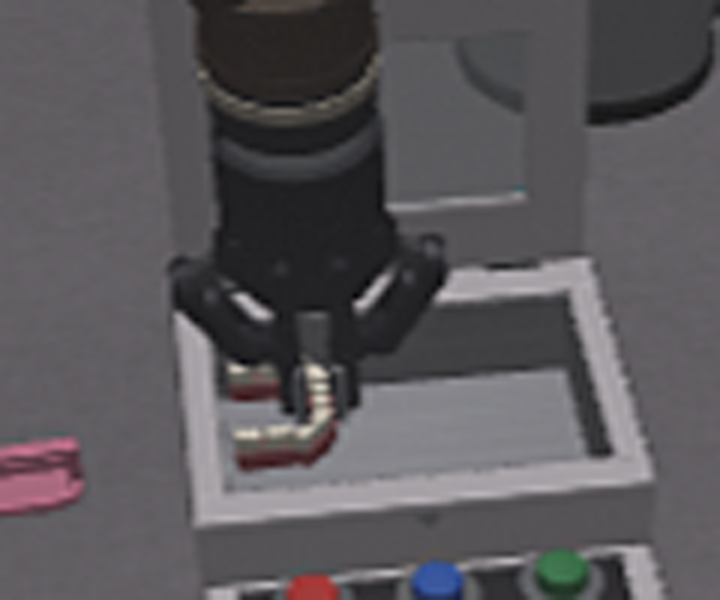

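```bash
python3 -m crank '[{"translation":[0.004,0.006,-0.01],"twist":0,"claw":0.0},{"translation":[0,0,-0.015],"twist":0,"claw":0.0},{"translation":[0,0,-0.015],"twist":0,"claw":0.0},{"translation":[0,0,-0.01],"twist":0,"claw":0.0},{"translation":[0,0,0],"twist":0,"claw":0.0}]' |tr '\n' ' ';python3 - <<'E'
from h import *
st()
p=snap('side','d7s.png',(240,90,360,190),6);
E
```

```text
clock: 27.7 tcp_pos: [0.5093, 0.1874, 0.0448] orientation: [-0.485, 0.476, 0.504, 0.534] ft_force: [-0.3, 0.6, -0.4] opening: 0.0115 t 27.7 tcp [0.5093 0.1874 0.0448] xax [ 0.04   0.076 -0.996] yaw of jaws 3.119 open 0.0115 F [-0.3  0.6 -0.4] q [ 0.32  0.15 -0.37  0.99  0.06 -1.23]
```

View pics/d7s.png

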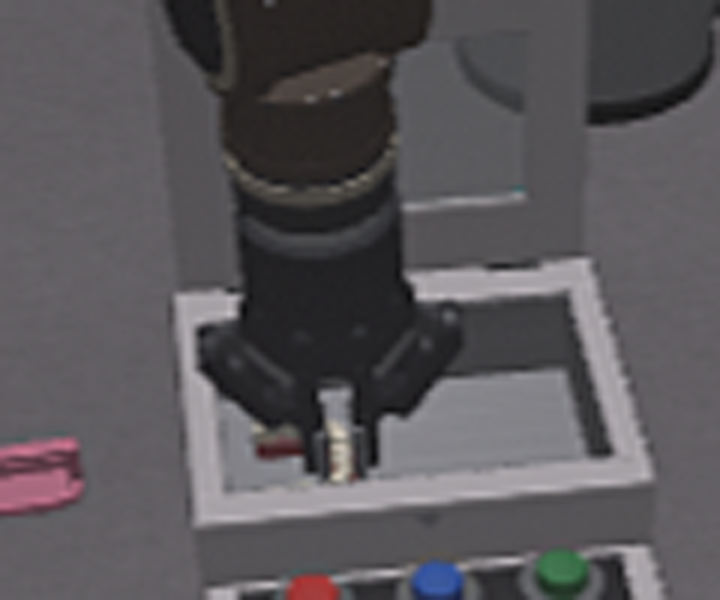

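```bash
python3 -m crank '[{"translation":[-0.006,0,-0.006],"twist":0,"claw":0.0}]' |tr '\n' ' ';for i in 1 2; do python3 -m crank '[{"translation":[-0.001,0,-0.005],"twist":0,"claw":0.0}]' |tr '\n' ' ';echo; done
```

```text
clock: 27.85 tcp_pos: [0.5052, 0.1881, 0.0408] orientation: [-0.486, 0.475, 0.503, 0.535] ft_force: [0.5, 0.4, -0.9] opening: 0.0117 clock: 27.95 tcp_pos: [0.5038, 0.1881, 0.0359] orientation: [-0.486, 0.474, 0.503, 0.535] ft_force: [-0.3, 0.5, -0.8] opening: 0.0115 
clock: 28.05 tcp_pos: [0.5029, 0.1882, 0.0311] orientation: [-0.486, 0.474, 0.503, 0.535] ft_force: [0.1, -0.2, -0.6] opening: 0.0114
```

Now I lower slightly, release and rise.

```bash
python3 -m crank '[{"translation":[-0.001,0,-0.003],"twist":0,"claw":0.0},{"translation":[0,0,0],"twist":0,"claw":0.025},{"translation":[0,0,0],"twist":0,"claw":0.027},{"translation":[0,0,0],"twist":0,"claw":0.027}]' |tr '\n' ' ';python3 -m crank '[{"translation":[0,0,0.01],"twist":0,"claw":0.027},{"translation":[0,0,0.02],"twist":0,"claw":0.027},{"translation":[0,0,0.03],"twist":0,"claw":0.027},{"translation":[0,0,0.03],"twist":0,"claw":0.027},{"translation":[0,-0.01,0.03],"twist":0,"claw":0.027},{"translation":[0.005,-0.04,0.01],"twist":0,"claw":0.035},{"translation":[0.005,-0.04,0],"twist":0,"claw":0.035},{"translation":[0.005,-0.04,0],"twist":0,"claw":0.035},{"translation":[0,0,0],"twist":0,"claw":0.035}]' |tr '\n' ' ';python3 - <<'E'
from h import *
st()
p=snap('side','d8s.png',(220,80,380,280),3);
snap('top','d8.png',(180,130,440,270),3)
locate('chrome_partial',(0.562,-0.024),0,SHOE,[-.15])
E
```

```text
clock: 28.45 tcp_pos: [0.5016, 0.1883, 0.0277] orientation: [-0.486, 0.474, 0.503, 0.535] ft_force: [0.2, 0.2, -0.5] opening: 0.0267 clock: 29.35 tcp_pos: [0.5173, 0.0548, 0.1712] orientation: [-0.489, 0.471, 0.502, 0.536] ft_force: [0.2, 1.7, -1.0] opening: 0.0352 t 29.35 tcp [0.5173 0.0548 0.1712] xax [ 0.052  0.078 -0.996] yaw of jaws 3.124 open 0.0352 F [ 0.2  1.7 -1. ] q [ 0.06  0.07 -0.18  1.26  0.07 -1.49]
no mask chrome_partial top
chrome_partial [ 0.5603 -0.0245 -0.1365  0.3078] [226]
```

View pics/d8s.png

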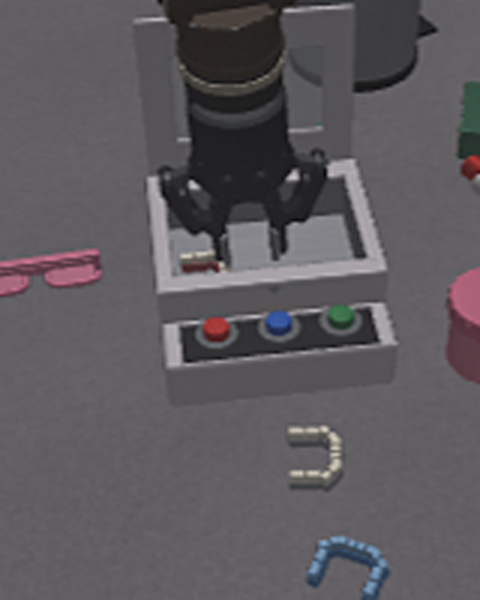

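View pics/d8.png

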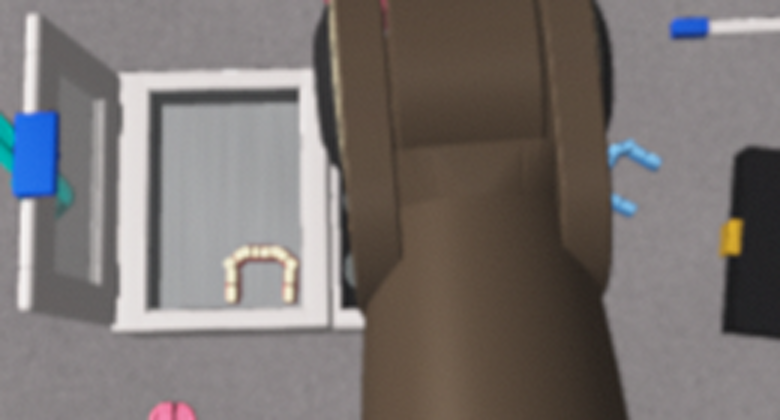

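```bash
python3 -m crank '[{"translation":[0.02,-0.026,0],"twist":-0.04,"claw":0.035},{"translation":[0.02,-0.026,0],"twist":-0.04,"claw":0.035},{"translation":[0.02,-0.026,0],"twist":-0.04,"claw":0.035},{"translation":[0,0,-0.02],"twist":0,"claw":0.035},{"translation":[0,0,-0.02],"twist":0,"claw":0.035},{"translation":[0,0,-0.02],"twist":0,"claw":0.035},{"translation":[0,0,-0.02],"twist":0,"claw":0.035},{"translation":[0,0,0],"twist":0,"claw":0.035}]' |tr '\n' ' ';python3 - <<'E'
from h import *
st()
p=snap('side','e1s.png',(280,190,380,270),7);
f=lambda a,z: np.round(unproj(p,[[280+(u+.5)/7-.5,190+(v+.5)/7-.5] for u,v in a],z),4)[:,:2].tolist()
locate('chrome_partial',(0.562,-0.024),0,SHOE,[-.15],cams=('side',))
E
```

```text
clock: 30.45 tcp_pos: [0.5781, -0.0114, 0.0863] orientation: [-0.463, 0.495, 0.475, 0.561] ft_force: [-1.0, 0.6, -0.6] opening: 0.035 t 30.45 tcp [ 0.5781 -0.0114  0.0863] xax [ 0.057  0.075 -0.996] yaw of jaws 3.021 open 0.035 F [-1.   0.6 -0.6] q [-0.06  0.2  -0.21  1.1   0.08 -1.51]
chrome_partial [ 0.561  -0.0243 -0.1381  0.2019] [260]
```

View pics/e1s.png

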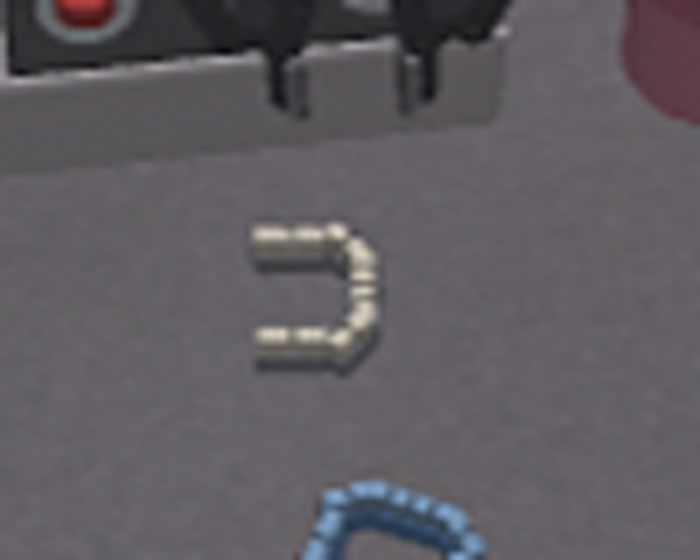

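```bash
python3 -m crank '[{"translation":[0.001,-0.012,0],"twist":-0.02,"claw":0.035},{"translation":[-0.001,0,-0.02],"twist":0,"claw":0.035},{"translation":[-0.001,0,-0.02],"twist":0,"claw":0.035},{"translation":[-0.001,0,-0.015],"twist":0,"claw":0.035},{"translation":[0,0,0],"twist":0,"claw":0.035}]' |tr '\n' ' ';python3 - <<'E'
from h import *
st()
p=snap('side','e2s.png',(280,190,380,270),7);
E
```

```text
clock: 31.1 tcp_pos: [0.5838, -0.0268, 0.0416] orientation: [-0.462, 0.496, 0.464, 0.571] ft_force: [-0.5, -0.2, -0.3] opening: 0.035 t 31.1 tcp [ 0.5838 -0.0268  0.0416] xax [ 0.077  0.071 -0.994] yaw of jaws 2.997 open 0.035 F [-0.5 -0.2 -0.3] q [-0.09  0.22 -0.29  0.99  0.08 -1.51]
```

View pics/e2s.png

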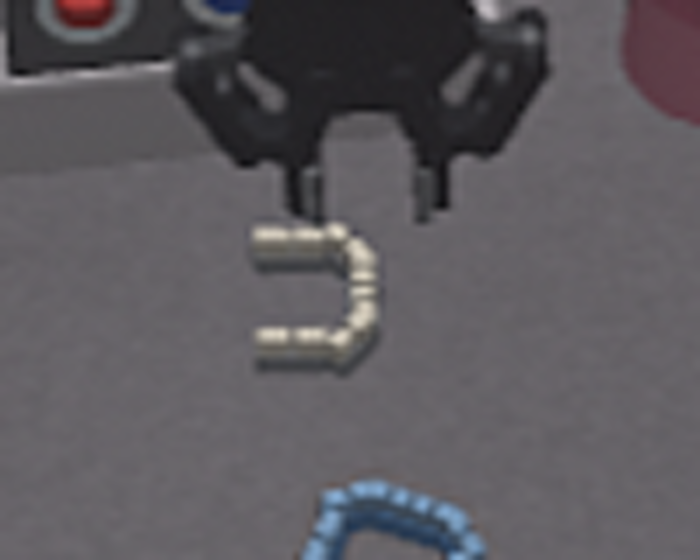

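```bash
python3 -m crank '[{"translation":[-0.004,0.004,-0.01],"twist":0,"claw":0.035},{"translation":[-0.001,0.0005,-0.01],"twist":0,"claw":0.035},{"translation":[-0.001,0.0005,-0.01],"twist":0,"claw":0.035}]' |tr '\n' ' '; for i in 1 2; do python3 -m crank '[{"translation":[-0.001,0,-0.008],"twist":0,"claw":0.035}]' |tr '\n' ' ';echo; done;python3 - <<'E'
from h import *
st()
p=snap('side','e3s.png',(280,190,380,270),7);
E
```

```text
clock: 31.45 tcp_pos: [0.5818, -0.0225, 0.016] orientation: [-0.464, 0.494, 0.461, 0.573] ft_force: [-0.4, 0.8, 0.5] opening: 0.0347 clock: 31.55 tcp_pos: [0.5806, -0.0223, 0.0072] orientation: [-0.464, 0.494, 0.461, 0.573] ft_force: [-0.1, 0.0, 0.1] opening: 0.0352 
clock: 31.65 tcp_pos: [0.5794, -0.0222, -0.0016] orientation: [-0.464, 0.494, 0.461, 0.573] ft_force: [-0.1, 0.4, -0.3] opening: 0.0348 
t 31.65 tcp [ 0.5794 -0.0222 -0.0016] xax [ 0.087  0.07  -0.994] yaw of jaws 2.996 open 0.0348 F [-0.1  0.4 -0.3] q [-0.08  0.24 -0.37  0.88  0.08 -1.51]
```

View pics/e3s.png

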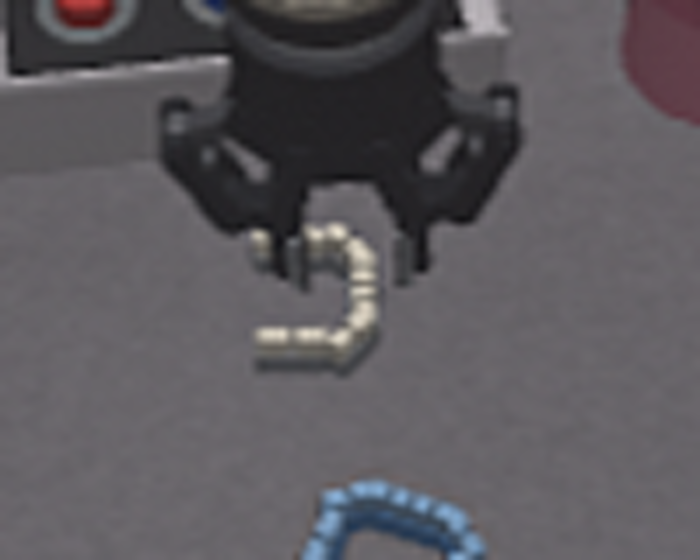

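```bash
for i in 1 2 3; do python3 -m crank '[{"translation":[0.0005,-0.0003,-0.006],"twist":0,"claw":0.035}]' |tr '\n' ' ';echo; done; for i in 1 2 3; do python3 -m crank '[{"translation":[0,0,0],"twist":0,"claw":0.0}]' 40 | tr '\n' ' '; echo; done
```

```text
clock: 31.8 tcp_pos: [0.5789, -0.0225, -0.0093] orientation: [-0.463, 0.495, 0.461, 0.572] ft_force: [0.3, 0.5, 0.6] opening: 0.0352 
clock: 31.9 tcp_pos: [0.5793, -0.0228, -0.016] orientation: [-0.463, 0.495, 0.462, 0.572] ft_force: [-1.5, -0.6, -0.8] opening: 0.0349 
clock: 32.0 tcp_pos: [0.58, -0.0232, -0.0224] orientation: [-0.463, 0.495, 0.461, 0.572] ft_force: [0.4, -0.7, 0.6] opening: 0.035 
clock: 32.1 tcp_pos: [0.5795, -0.0231, -0.0235] orientation: [-0.463, 0.495, 0.462, 0.572] ft_force: [0.0, 0.0, 0.1] opening: 0.0217 
clock: 32.2 tcp_pos: [0.5798, -0.0232, -0.023] orientation: [-0.463, 0.495, 0.462, 0.572] ft_force: [-2.2, -0.1, 9.3] opening: 0.0123 
clock: 32.3 tcp_pos: [0.5797, -0.0232, -0.0224] orientation: [-0.463, 0.495, 0.462, 0.572] ft_force: [-2.7, -0.3, 5.1] opening: 0.0122
```

```bash
python3 -m crank '[{"translation":[0,0,0.01],"twist":0,"claw":0.0},{"translation":[0,0,0.02],"twist":0,"claw":0.0},{"translation":[0,0,0.02],"twist":0,"claw":0.0},{"translation":[0,0,0.02],"twist":0,"claw":0.0},{"translation":[0,0,0.025],"twist":0,"claw":0.0},{"translation":[0,0,0.025],"twist":0,"claw":0.0},{"translation":[0,0,0.025],"twist":0,"claw":0.0},{"translation":[0,0.01,0.02],"twist":0.02,"claw":0.0}]' 50|tr '\n' ' ';echo;  python3 -m crank '[{"translation":[-0.002,0.03,0],"twist":0.02,"claw":0.0},{"translation":[-0.002,0.03,0],"twist":0.02,"claw":0.0},{"translation":[-0.002,0.03,0],"twist":0.02,"claw":0.0},{"translation":[-0.002,0.03,0],"twist":0.02,"claw":0.0},{"translation":[-0.002,0.03,0],"twist":0.02,"claw":0.0},{"translation":[-0.002,0.03,0],"twist":0.02,"claw":0.0},{"translation":[-0.002,0.03,0],"twist":0,"claw":0.0},{"translation":[0,0.02,0],"twist":0,"claw":0.0},{"translation":[0,0,0],"twist":0,"claw":0.0}]'|tr '\n' ' ';python3 - <<'E'
from h import *
st()
p=snap('side','e5s.png',(220,60,380,220),4);
E
```

```text
clock: 33.1 tcp_pos: [0.5778, -0.0136, 0.1519] orientation: [-0.468, 0.491, 0.467, 0.568] ft_force: [1.3, -0.4, 0.0] opening: 0.0119 
clock: 34.0 tcp_pos: [0.5663, 0.2253, 0.1666] orientation: [-0.501, 0.455, 0.498, 0.543] ft_force: [0.1, -0.7, 0.4] opening: 0.0115 t 34.0 tcp [0.5663 0.2253 0.1666] xax [ 0.09   0.084 -0.992] yaw of jaws 3.138 open 0.0115 F [ 0.1 -0.7  0.4] q [ 0.35  0.19 -0.06  1.21  0.05 -1.22]
```

View pics/e5s.png

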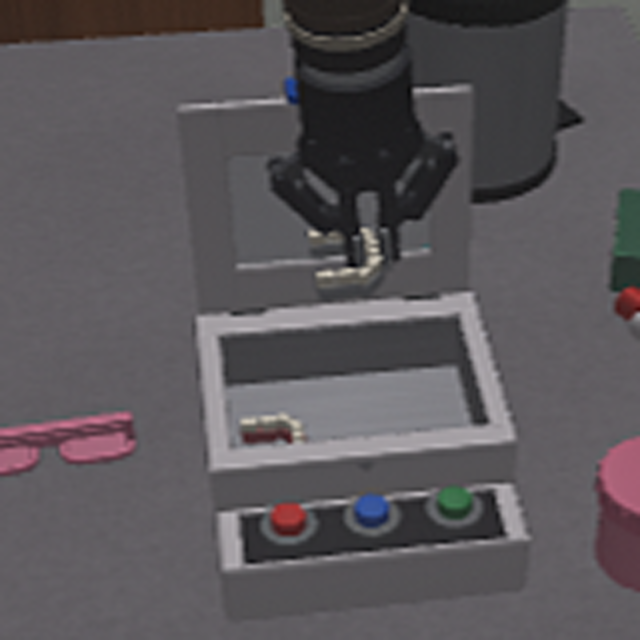

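```bash
python3 -m crank '[{"translation":[0,0.013,0],"twist":0,"claw":0.0},{"translation":[-0.001,0,-0.02],"twist":0,"claw":0.0},{"translation":[-0.001,0,-0.02],"twist":0,"claw":0.0},{"translation":[-0.001,0,-0.02],"twist":0,"claw":0.0},{"translation":[-0.001,0,-0.02],"twist":0,"claw":0.0},{"translation":[-0.002,0,-0.015],"twist":0,"claw":0.0},{"translation":[0,0,0],"twist":0,"claw":0.0}]' |tr '\n' ' ';python3 - <<'E'
from h import *
st()
p=snap('side','e6s.png',(240,90,360,190),6);
E
```

```text
clock: 34.75 tcp_pos: [0.562, 0.2357, 0.0722] orientation: [-0.5, 0.456, 0.495, 0.546] ft_force: [-0.6, -0.5, -0.5] opening: 0.012 t 34.75 tcp [0.562  0.2357 0.0722] xax [ 0.095  0.085 -0.992] yaw of jaws 3.13 open 0.012 F [-0.6 -0.5 -0.5] q [ 0.37  0.21 -0.24  1.    0.04 -1.19]
```

View pics/e6s.png

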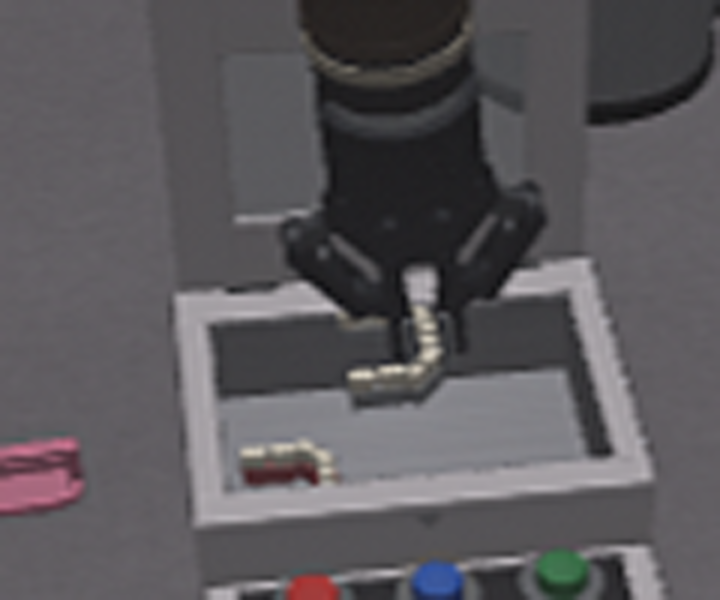

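```bash
python3 -m crank '[{"translation":[0.001,-0.004,-0.01],"twist":0,"claw":0.0}]' |tr '\n' ' '; for i in 1 2; do python3 -m crank '[{"translation":[-0.001,0,-0.008],"twist":0,"claw":0.0},{"translation":[-0.001,0,-0.008],"twist":0,"claw":0.0}]' |tr '\n' ' ';echo; done
```

```text
clock: 34.9 tcp_pos: [0.5654, 0.2325, 0.0657] orientation: [-0.5, 0.454, 0.494, 0.548] ft_force: [1.0, 0.2, 0.5] opening: 0.0117 clock: 35.1 tcp_pos: [0.5647, 0.232, 0.0499] orientation: [-0.5, 0.453, 0.493, 0.549] ft_force: [0.4, 0.3, -1.6] opening: 0.0116 
clock: 35.3 tcp_pos: [0.5629, 0.232, 0.0331] orientation: [-0.5, 0.453, 0.493, 0.549] ft_force: [-0.1, -0.1, -0.8] opening: 0.012
```

```bash
python3 -m crank '[{"translation":[-0.001,0,-0.004],"twist":0,"claw":0.0},{"translation":[0,0,0],"twist":0,"claw":0.025},{"translation":[0,0,0],"twist":0,"claw":0.027},{"translation":[0,0,0],"twist":0,"claw":0.027}]' |tr '\n' ' ';python3 -m crank '[{"translation":[0,0,0.01],"twist":0,"claw":0.027},{"translation":[0,0,0.02],"twist":0,"claw":0.027},{"translation":[0,0,0.03],"twist":0,"claw":0.027},{"translation":[0,0,0.03],"twist":0,"claw":0.027},{"translation":[0,-0.01,0.03],"twist":-0.05,"claw":0.027},{"translation":[0,-0.04,0.02],"twist":-0.14,"claw":0.035},{"translation":[0,-0.04,0],"twist":-0.14,"claw":0.035},{"translation":[0,-0.04,0],"twist":-0.14,"claw":0.035},{"translation":[0,-0.04,0],"twist":-0.14,"claw":0.035}]' |tr '\n' ' ';python3 - <<'E'
from h import *
st()
p=snap('side','e8s.png',(220,80,380,280),3);
E
```

```text
clock: 35.7 tcp_pos: [0.5608, 0.2319, 0.0272] orientation: [-0.5, 0.454, 0.493, 0.548] ft_force: [0.2, -0.2, 0.7] opening: 0.0272 clock: 36.6 tcp_pos: [0.5621, 0.061, 0.1835] orientation: [-0.338, 0.581, 0.3, 0.677] ft_force: [0.7, -0.1, -0.8] opening: 0.0348 t 36.6 tcp [0.5621 0.061  0.1835] xax [ 0.146  0.013 -0.989] yaw of jaws 2.504 open 0.0348 F [ 0.7 -0.1 -0.8] q [ 0.11  0.07 -0.16  1.19 -0.   -0.83]
```

View pics/e8s.png

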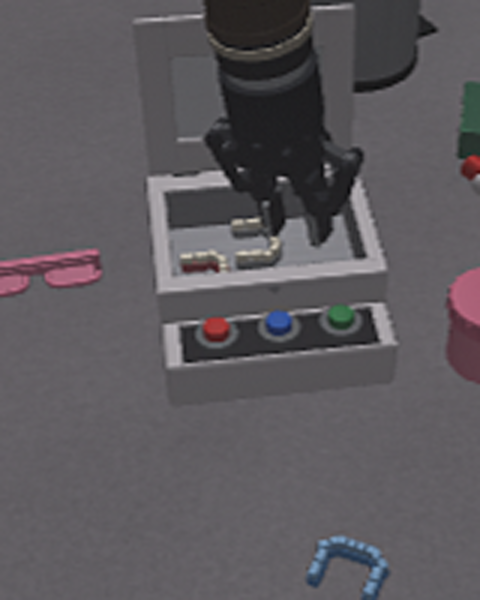

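Chrome and lower are both in the tank. Next is the night guard.

```bash
python3 -m crank '[{"translation":[0.002,-0.02,0],"twist":-0.14,"claw":0.035},{"translation":[0.002,-0.02,0],"twist":-0.14,"claw":0.035},{"translation":[0.002,-0.02,0],"twist":-0.14,"claw":0.035},{"translation":[0.002,-0.02,0],"twist":-0.14,"claw":0.035},{"translation":[0.002,-0.02,0],"twist":-0.14,"claw":0.035},{"translation":[0.002,-0.02,0],"twist":-0.14,"claw":0.035},{"translation":[0.002,-0.02,0],"twist":-0.14,"claw":0.035},{"translation":[0.002,-0.02,0],"twist":-0.14,"claw":0.035},{"translation":[0.002,-0.02,0],"twist":-0.14,"claw":0.035},{"translation":[0.002,0,0],"twist":-0.14,"claw":0.035}]' |tr '\n' ' ';python3 - <<'E'
from h import *
st()
locate('night_guard',(0.574,-0.144),0,SHOE,[1.1])
p=snap('side','f1s.png',(280,190,400,290),6);
E
```

```text
clock: 37.65 tcp_pos: [0.5834, -0.1338, 0.1987] orientation: [0.134, 0.653, -0.233, 0.708] ft_force: [0.1, 0.7, 0.2] opening: 0.0352 t 37.65 tcp [ 0.5834 -0.1338  0.1987] xax [ 0.039 -0.156 -0.987] yaw of jaws 1.037 open 0.0352 F [0.1 0.7 0.2] q [-0.15  0.21  0.03  1.34 -0.15  0.38]
no mask night_guard top
night_guard [ 0.5713 -0.1437  1.1545  0.2766] [256]
```

View pics/f1s.png

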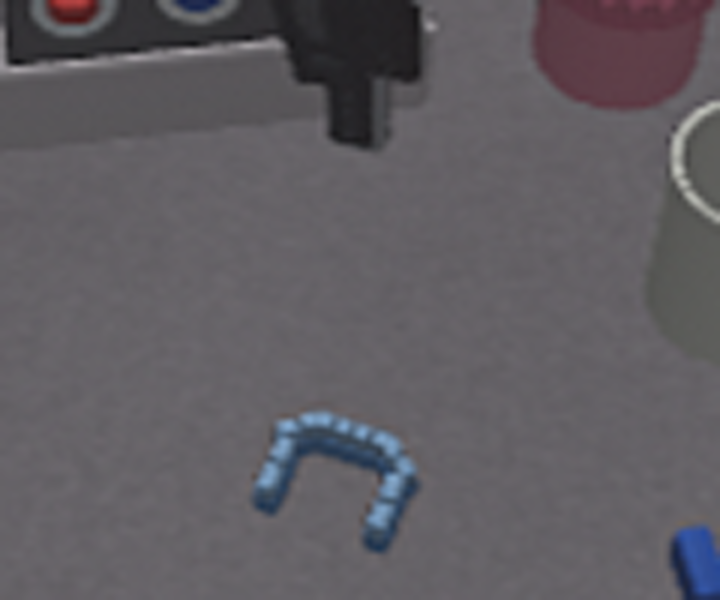

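```bash
python3 -m crank '[{"translation":[0,0.002,0],"twist":0.07,"claw":0.035},{"translation":[-0.001,0,-0.02],"twist":0,"claw":0.035},{"translation":[-0.001,0,-0.02],"twist":0,"claw":0.035},{"translation":[-0.001,0,-0.02],"twist":0,"claw":0.035},{"translation":[-0.001,0,-0.02],"twist":0,"claw":0.035},{"translation":[-0.001,0,-0.02],"twist":0,"claw":0.035},{"translation":[-0.001,0,-0.02],"twist":0,"claw":0.035},{"translation":[-0.001,0,-0.02],"twist":0,"claw":0.035},{"translation":[0,0,0],"twist":0,"claw":0.035}]' |tr '\n' ' ';python3 - <<'E'
from h import *
st()
p=snap('side','f2s.png',(300,220,380,290),8);
E
```

```text
clock: 38.8 tcp_pos: [0.5741, -0.1249, 0.0582] orientation: [0.097, 0.657, -0.192, 0.722] ft_force: [0.1, -0.2, 0.3] opening: 0.0347 t 38.8 tcp [ 0.5741 -0.1249  0.0582] xax [ 0.062 -0.15  -0.987] yaw of jaws 1.15 open 0.0347 F [ 0.1 -0.2  0.3] q [-0.14  0.21 -0.27  1.   -0.14  0.27]
```

View pics/f2s.png

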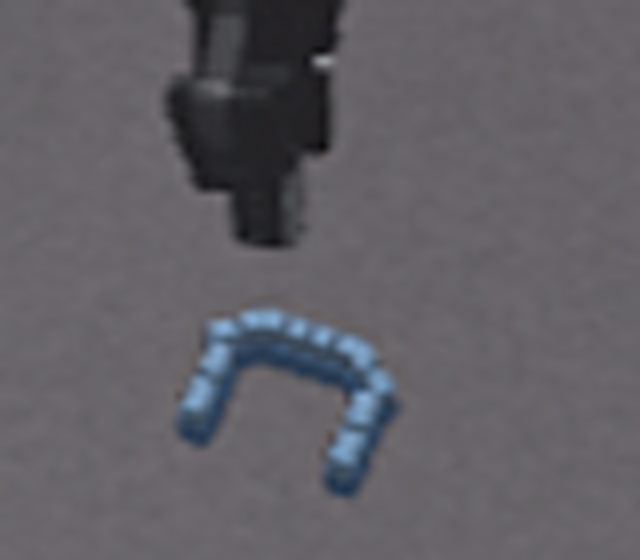

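```bash
python3 -m crank '[{"translation":[0.0095,-0.007,0],"twist":-0.03,"claw":0.035},{"translation":[0,0,-0.015],"twist":0,"claw":0.035},{"translation":[0,0,-0.01],"twist":0,"claw":0.035},{"translation":[0,0,0],"twist":0,"claw":0.035}]' |tr '\n' ' ';python3 - <<'E'
from h import *
st()
p=snap('side','f3s.png',(300,220,380,290),8);
E
```

```text
clock: 39.25 tcp_pos: [0.5903, -0.1334, 0.0405] orientation: [0.108, 0.651, -0.204, 0.723] ft_force: [-0.2, -0.1, -0.3] opening: 0.0351 t 39.25 tcp [ 0.5903 -0.1334  0.0405] xax [ 0.069 -0.155 -0.986] yaw of jaws 1.117 open 0.0351 F [-0.2 -0.1 -0.3] q [-0.15  0.25 -0.27  0.96 -0.14  0.29]
```

View pics/f3s.png

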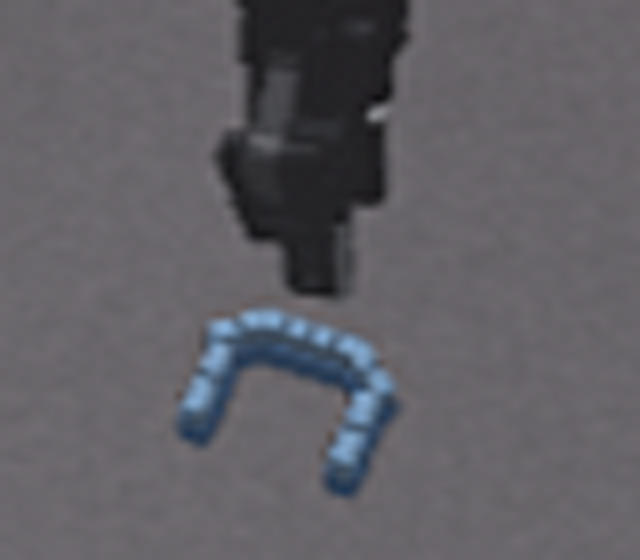

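```bash
python3 -m crank '[{"translation":[-0.007,0.001,-0.008],"twist":0,"claw":0.037},{"translation":[-0.001,0,-0.008],"twist":0,"claw":0.037},{"translation":[-0.001,0,-0.008],"twist":0,"claw":0.037}]' |tr '\n' ' ';for i in 1 2; do python3 -m crank '[{"translation":[-0.001,0,-0.008],"twist":0,"claw":0.037}]' |tr '\n' ' ';echo; done; python3 - <<'E'
from h import *
st()
p=snap('side','f4s.png',(300,220,380,290),8);
E
```

```text
clock: 39.6 tcp_pos: [0.5831, -0.1329, 0.0186] orientation: [0.108, 0.649, -0.204, 0.725] ft_force: [-0.4, -0.3, 0.1] opening: 0.037 clock: 39.7 tcp_pos: [0.5817, -0.1328, 0.0099] orientation: [0.108, 0.649, -0.204, 0.725] ft_force: [0.2, -0.7, -0.0] opening: 0.0369 
clock: 39.8 tcp_pos: [0.5804, -0.1328, 0.0011] orientation: [0.108, 0.649, -0.204, 0.725] ft_force: [0.9, -0.4, 0.4] opening: 0.0369 
t 39.8 tcp [ 0.5804 -0.1328  0.0011] xax [ 0.074 -0.155 -0.985] yaw of jaws 1.117 open 0.0369 F [ 0.9 -0.4  0.4] q [-0.15  0.25 -0.36  0.87 -0.14  0.29]
```

View pics/f4s.png

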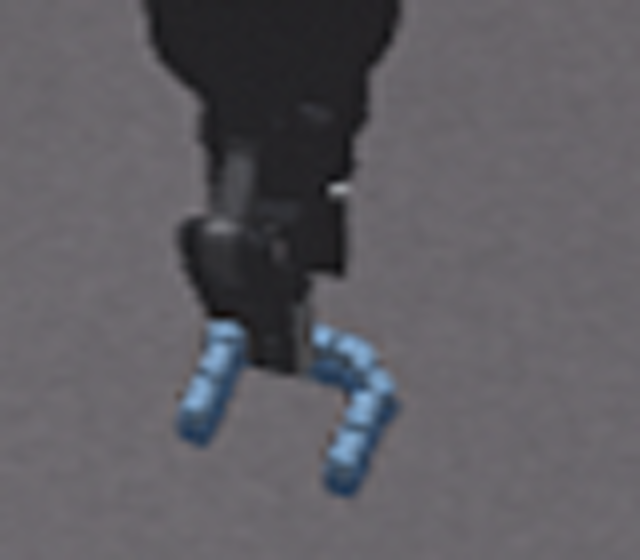

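```bash
for i in 1 2 3; do python3 -m crank '[{"translation":[0.001,0.0005,-0.0065],"twist":0,"claw":0.037}]' |tr '\n' ' ';echo; done; for i in 1 2 3 4; do python3 -m crank '[{"translation":[0,0,0],"twist":0,"claw":0.0}]' 40 | tr '\n' ' '; echo; done
```

```text
clock: 39.95 tcp_pos: [0.5805, -0.1322, -0.0071] orientation: [0.108, 0.65, -0.204, 0.724] ft_force: [0.5, 0.3, -0.5] opening: 0.0368 
clock: 40.05 tcp_pos: [0.5813, -0.1316, -0.0144] orientation: [0.108, 0.65, -0.204, 0.724] ft_force: [-0.2, 0.5, 0.0] opening: 0.0369 
clock: 40.15 tcp_pos: [0.5826, -0.1311, -0.0214] orientation: [0.108, 0.65, -0.204, 0.724] ft_force: [0.4, 0.3, 1.0] opening: 0.0365 
clock: 40.25 tcp_pos: [0.582, -0.1309, -0.0227] orientation: [0.108, 0.651, -0.204, 0.724] ft_force: [-1.0, 0.1, -0.2] opening: 0.0235 
clock: 40.35 tcp_pos: [0.5825, -0.1308, -0.0225] orientation: [0.108, 0.65, -0.204, 0.724] ft_force: [-1.3, -0.3, 6.4] opening: 0.0124 
clock: 40.45 tcp_pos: [0.5827, -0.1308, -0.0222] orientation: [0.108, 0.65, -0.204, 0.724] ft_force: [0.4, 0.0, -0.0] opening: 0.0121 
clock: 40.55 tcp_pos: [0.5829, -0.1308, -0.0219] orientation: [0.108, 0.65, -0.204, 0.724] ft_force: [-0.4, 0.7, -0.3] opening: 0.0121
```

```bash
python3 -m crank '[{"translation":[0,0,0.01],"twist":0,"claw":0.0},{"translation":[0,0,0.02],"twist":0,"claw":0.0},{"translation":[0,0,0.02],"twist":0,"claw":0.0},{"translation":[0,0,0.02],"twist":0,"claw":0.0},{"translation":[0,0,0.025],"twist":0,"claw":0.0},{"translation":[0,0,0.025],"twist":0,"claw":0.0},{"translation":[0,0,0.025],"twist":0,"claw":0.0},{"translation":[0,0.01,0.02],"twist":-0.11,"claw":0.0}]' 50|tr '\n' ' ';echo;  python3 -m crank '[{"translation":[0.001,0.03,0],"twist":-0.11,"claw":0.0},{"translation":[0.001,0.03,0],"twist":-0.11,"claw":0.0},{"translation":[0.001,0.03,0],"twist":-0.11,"claw":0.0},{"translation":[0.001,0.03,0],"twist":-0.11,"claw":0.0},{"translation":[0.001,0.03,0],"twist":-0.11,"claw":0.0},{"translation":[0.001,0.03,0],"twist":-0.11,"claw":0.0},{"translation":[0.001,0.03,0],"twist":-0.11,"claw":0.0},{"translation":[0.001,0.03,0],"twist":-0.11,"claw":0.0},{"translation":[0.001,0.03,0],"twist":-0.11,"claw":0.0},{"translation":[0,0,0],"twist":0,"claw":0.0}]'|tr '\n' ' ';python3 - <<'E'
from h import *
st()
p=snap('side','f5s.png',(220,60,380,220),4);
E
```

```text
clock: 41.35 tcp_pos: [0.5793, -0.1215, 0.1519] orientation: [0.145, 0.644, -0.245, 0.71] ft_force: [-0.1, -0.6, -0.3] opening: 0.0119 
clock: 42.35 tcp_pos: [0.5905, 0.1585, 0.1675] orientation: [-0.446, -0.481, 0.565, -0.501] ft_force: [-0.8, -0.2, 0.1] opening: 0.0118 t 42.35 tcp [0.5905 0.1585 0.1675] xax [-0.1   -0.138 -0.985] yaw of jaws -0.035 open 0.0118 F [-0.8 -0.2  0.1] q [ 0.32  0.42  0.25  1.54 -0.1   1.92]
```

View pics/f5s.png

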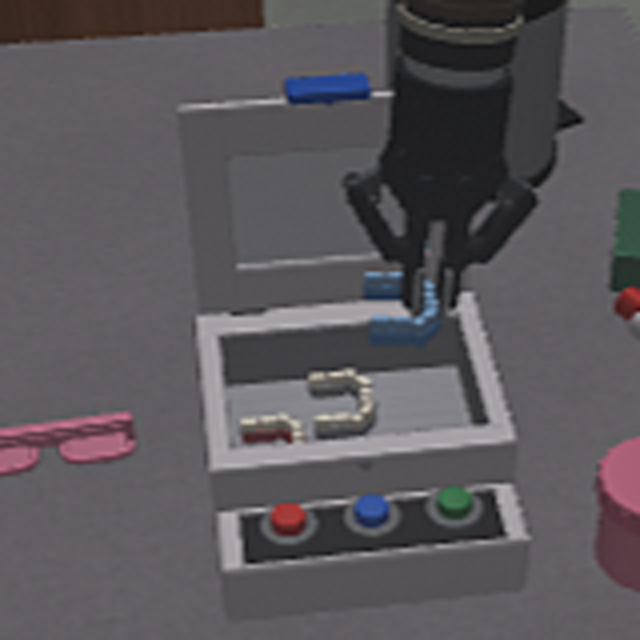

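```bash
python3 -m crank '[{"translation":[0.0065,0.015,0],"twist":0.035,"claw":0.0},{"translation":[0,0,-0.02],"twist":0,"claw":0.0},{"translation":[0,0,-0.02],"twist":0,"claw":0.0},{"translation":[0,0,-0.02],"twist":0,"claw":0.0},{"translation":[0,0,-0.015],"twist":0,"claw":0.0},{"translation":[0,0,0],"twist":0,"claw":0.0}]' |tr '\n' ' ';python3 - <<'E'
from h import *
st()
p=snap('side','f6s.png',(240,90,360,190),6);
E
```

```text
clock: 43.0 tcp_pos: [0.5979, 0.1667, 0.0957] orientation: [-0.437, -0.488, 0.553, -0.515] ft_force: [-0.2, -0.0, -0.8] opening: 0.0121 t 43.0 tcp [0.5979 0.1667 0.0957] xax [-0.088 -0.143 -0.986] yaw of jaws 0.007 open 0.0121 F [-0.2 -0.  -0.8] q [ 0.33  0.44  0.13  1.39 -0.11  1.89]
```

View pics/f6s.png

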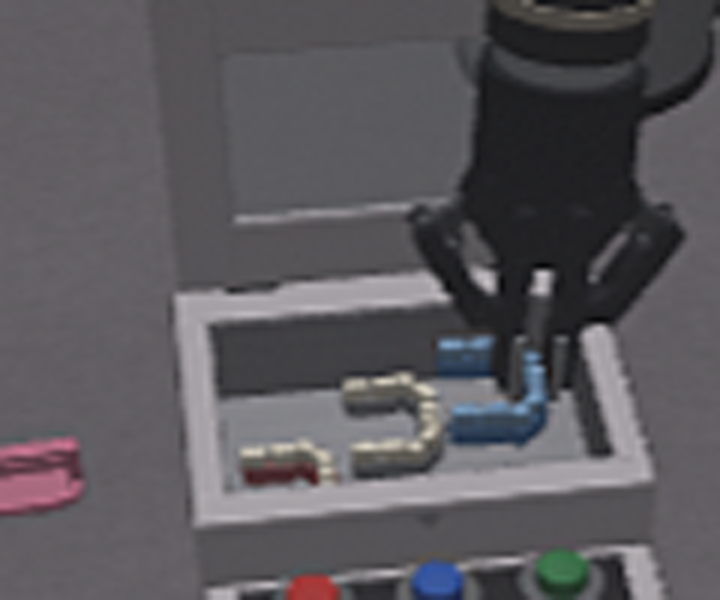

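```bash
python3 -m crank '[{"translation":[-0.003,0.008,-0.01],"twist":-0.007,"claw":0.0},{"translation":[0,0.0005,-0.01],"twist":0,"claw":0.0},{"translation":[0,0.0005,-0.01],"twist":0,"claw":0.0}]' |tr '\n' ' '; for i in 1 2 ; do python3 -m crank '[{"translation":[-0.0005,0.0005,-0.006],"twist":0,"claw":0.0}]' |tr '\n' ' ';echo; done;python3 - <<'E'
from h import *
st()
p=snap('side','f7s.png',(240,90,360,190),6);
E
```

```text
clock: 43.35 tcp_pos: [0.5973, 0.1761, 0.0704] orientation: [-0.442, -0.485, 0.552, -0.514] ft_force: [-3.3, 2.0, 12.8] opening: 0.0117 clock: 43.45 tcp_pos: [0.5968, 0.1764, 0.0654] orientation: [-0.442, -0.484, 0.552, -0.515] ft_force: [-4.3, -1.2, 13.5] opening: 0.0118 
clock: 43.55 tcp_pos: [0.5969, 0.1766, 0.0614] orientation: [-0.442, -0.483, 0.552, -0.516] ft_force: [-2.0, -2.9, 15.5] opening: 0.012 
t 43.55 tcp [0.5969 0.1766 0.0614] xax [-0.076 -0.142 -0.987] yaw of jaws -0.0 open 0.012 F [-2.  -2.9 15.5] q [ 0.34  0.45  0.06  1.3  -0.11  1.92]
```

View pics/f7s.png

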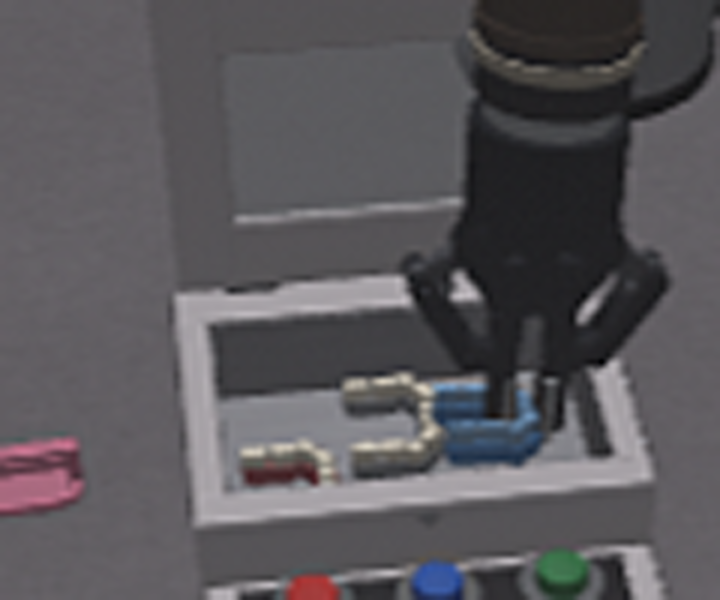

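```bash
python3 -m crank '[{"translation":[0,0,0.015],"twist":0,"claw":0.0},{"translation":[0,0,0.02],"twist":0,"claw":0.0},{"translation":[0,0,0.015],"twist":0,"claw":0.0},{"translation":[0,0,0],"twist":0,"claw":0.0}]' |tr '\n' ' ';python3 - <<'E'
from h import *
st()
p=snap('side','f8s.png',(280,100,360,180),8); 
q=snap('top','f8.png',(210,130,330,250),6)
E
```

```text
clock: 44.0 tcp_pos: [0.5968, 0.1772, 0.1117] orientation: [-0.442, -0.483, 0.551, -0.517] ft_force: [0.3, -0.0, -0.6] opening: 0.0117 t 44.0 tcp [0.5968 0.1772 0.1117] xax [-0.075 -0.142 -0.987] yaw of jaws 0.002 open 0.0117 F [ 0.3 -0.  -0.6] q [ 0.34  0.43  0.15  1.41 -0.11  1.91]
```

View pics/f8s.png

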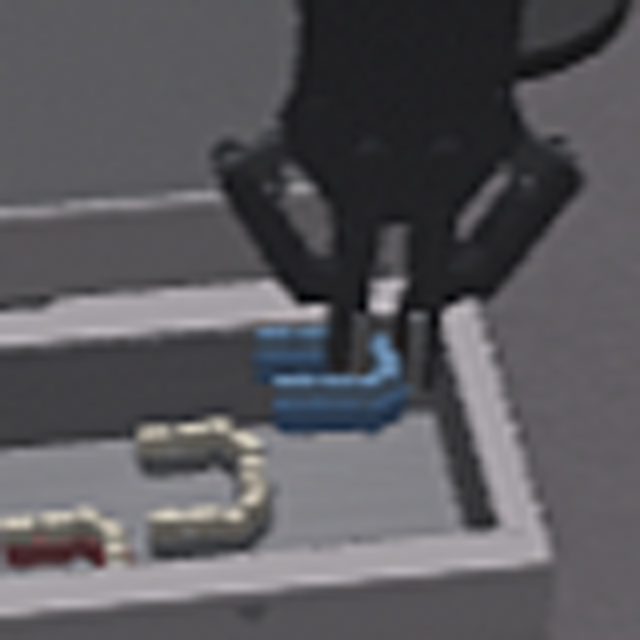

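View pics/f8.png

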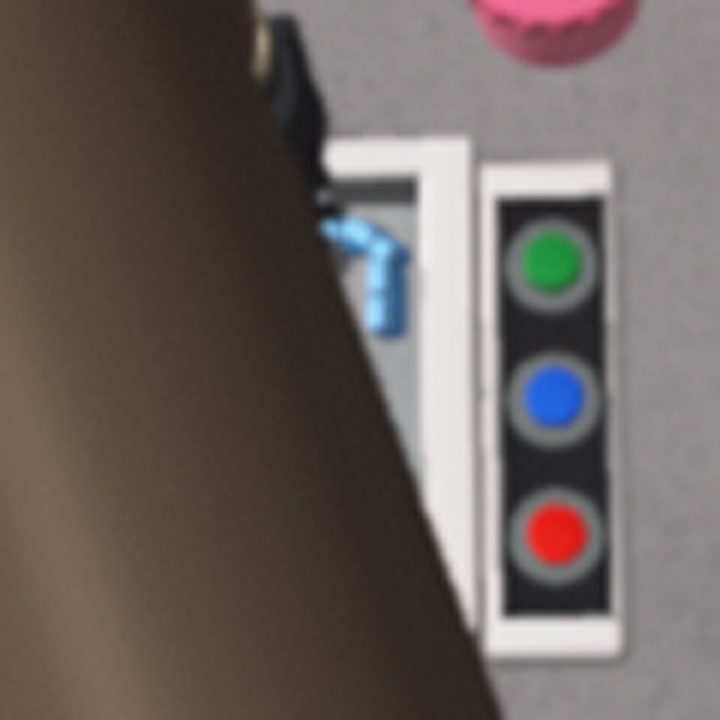

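```bash
python3 - <<'E'
from h import *
p=imaging.get_image('top')
f=lambda a,z: np.round(unproj(p,[[210+(u+.5)/6-.5,130+(v+.5)/6-.5] for u,v in a],z),4)[:,:2].tolist()
for z in (.13,.15): print(z,f([(405,300),(367,310),(385,335),(355,220)],z))
s=imaging.get_image('side')
f=lambda a,z: np.round(unproj(s,[[280+(u+.5)/8-.5,100+(v+.5)/8-.5] for u,v in a],z),4)[:,:2].tolist()
for z in (.13,.14,.15,.16): print(z,'near arm top rear',f([(275,380)],z),'far arm',f([(257,330)],z),'wall near',f([(405,390)],z))
print(proj(s,[[.6,.1455,.1],[.6,.2755,.1]])*8-np.array([280,100])*8)
E
```

```text
0.13 [[0.5775, 0.1493], [0.5735, 0.165], [0.5628, 0.1576], [0.6119, 0.1701]]
0.15 [[0.573, 0.1473], [0.5692, 0.1627], [0.5587, 0.1554], [0.6068, 0.1677]]
0.13 near arm top rear [[0.563, 0.2039]] far arm [[0.5602, 0.2342]] wall near [[0.6099, 0.1917]]
0.14 near arm top rear [[0.5614, 0.1918]] far arm [[0.5586, 0.2216]] wall near [[0.6076, 0.1797]]
0.15 near arm top rear [[0.5598, 0.1796]] far arm [[0.5571, 0.2091]] wall near [[0.6053, 0.1678]]
0.16 near arm top rear [[0.5581, 0.1675]] far arm [[0.5555, 0.1965]] wall near [[0.6031, 0.1558]]
[[393.16475629 532.49919787]
 [340.15046284 313.39031366]]
```

```bash
python3 -m crank '[{"translation":[0.003,0.006,-0.01],"twist":0,"claw":0.0},{"translation":[0,0,-0.01],"twist":0,"claw":0.0}]' |tr '\n' ' '; echo; for i in 1 2 3 4; do python3 -m crank '[{"translation":[0,0.0003,-0.007],"twist":0,"claw":0.0}]' |tr '\n' ' ';echo; done
```

```text
clock: 44.4 tcp_pos: [0.5986, 0.183, 0.087] orientation: [-0.441, -0.484, 0.553, -0.516] ft_force: [-0.0, -0.1, -0.4] opening: 0.012 
clock: 44.5 tcp_pos: [0.598, 0.1833, 0.0779] orientation: [-0.44, -0.484, 0.553, -0.516] ft_force: [-0.1, -0.2, -1.0] opening: 0.0119 
clock: 44.6 tcp_pos: [0.5975, 0.1835, 0.0692] orientation: [-0.439, -0.485, 0.554, -0.516] ft_force: [0.2, -0.1, -0.7] opening: 0.0119 
clock: 44.7 tcp_pos: [0.5972, 0.1837, 0.0609] orientation: [-0.439, -0.485, 0.554, -0.515] ft_force: [-0.2, -1.0, 0.2] opening: 0.0117 
clock: 44.8 tcp_pos: [0.5969, 0.184, 0.053] orientation: [-0.439, -0.485, 0.554, -0.515] ft_force: [-0.1, -1.0, -0.1] opening: 0.0121
```

Clear now, so I'll keep going.

```bash
for i in 1 2 ; do python3 -m crank '[{"translation":[0.0008,-0.0003,-0.006],"twist":0,"claw":0.0}]' |tr '\n' ' ';echo; done; python3 - <<'E'
from h import *
st()
p=snap('side','f9s.png',(280,100,360,180),8); 
E
```

```text
clock: 44.9 tcp_pos: [0.5975, 0.1836, 0.0462] orientation: [-0.438, -0.485, 0.554, -0.515] ft_force: [0.2, -0.9, 10.5] opening: 0.0118 
clock: 45.0 tcp_pos: [0.5994, 0.1828, 0.0425] orientation: [-0.439, -0.484, 0.553, -0.516] ft_force: [-1.4, -5.7, 25.4] opening: 0.0122 
t 45.0 tcp [0.5994 0.1828 0.0425] xax [-0.081 -0.147 -0.986] yaw of jaws 0.002 open 0.0122 F [-1.4 -5.7 25.4] q [ 0.35  0.47  0.05  1.28 -0.11  1.92]
```

View pics/f9s.png

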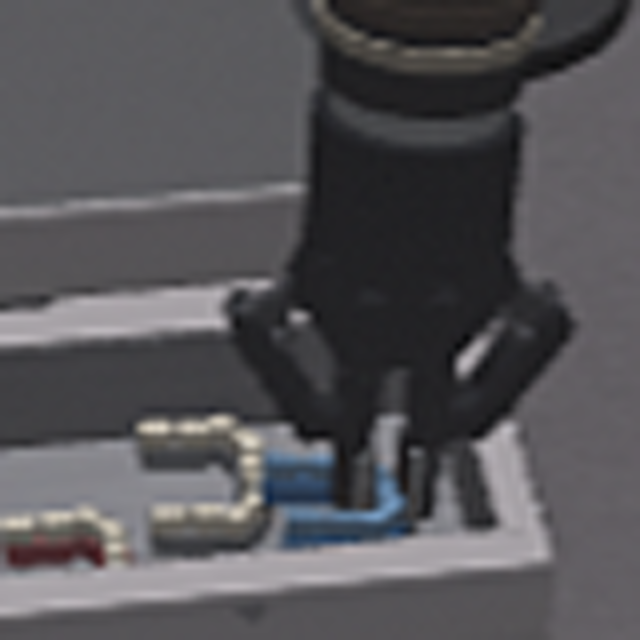

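```bash
python3 -m crank '[{"translation":[0,0,0.002],"twist":0,"claw":0.0122},{"translation":[0,0,0],"twist":0,"claw":0.022},{"translation":[0,0,0],"twist":0,"claw":0.024}]' |tr '\n' ' '; echo; python3 -m crank '[{"translation":[0,0,0.01],"twist":0,"claw":0.024},{"translation":[0,0,0.02],"twist":0,"claw":0.024},{"translation":[0,0,0.02],"twist":0,"claw":0.024},{"translation":[0,0,0.03],"twist":0,"claw":0.024},{"translation":[0,0,0.03],"twist":0,"claw":0.0},{"translation":[0,0,0.03],"twist":0,"claw":0.0}]'|tr '\n' ' ';  python3 - <<'E'
from h import *
st()
p=snap('side','f10s.png',(240,80,360,180),6); 
E
```

```text
clock: 45.35 tcp_pos: [0.601, 0.1823, 0.0468] orientation: [-0.441, -0.483, 0.552, -0.517] ft_force: [-0.2, -0.2, 0.4] opening: 0.0239 
clock: 45.95 tcp_pos: [0.5968, 0.1811, 0.1866] orientation: [-0.436, -0.485, 0.556, -0.515] ft_force: [0.6, 0.3, -0.1] opening: -0.0001 t 45.95 tcp [0.5968 0.1811 0.1866] xax [-0.088 -0.15  -0.985] yaw of jaws 0.001 open -0.0001 F [ 0.6  0.3 -0.1] q [ 0.35  0.44  0.33  1.59 -0.11  1.92]
```

View pics/f10s.png

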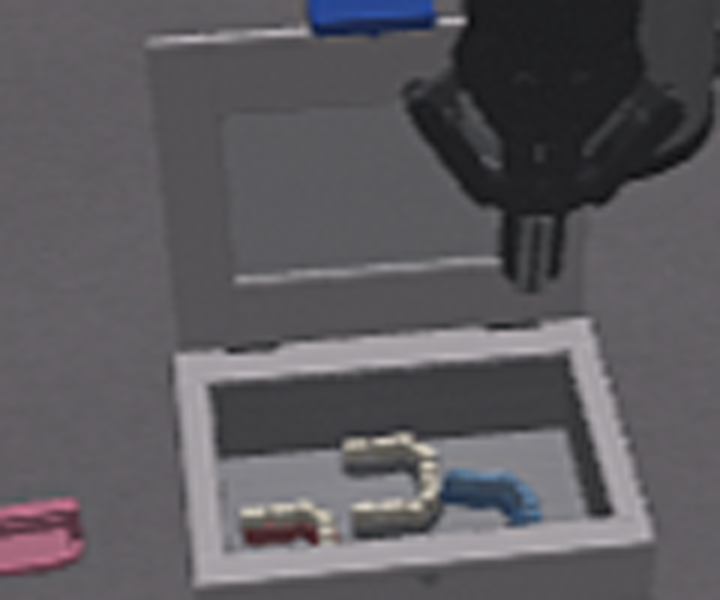

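```bash
python3 -m crank '[{"translation":[-0.01,0,0.03],"twist":0,"claw":0.0},{"translation":[-0.01,0,0.03],"twist":0,"claw":0.0},{"translation":[-0.01,0,0.03],"twist":0,"claw":0.0},{"translation":[-0.01,0.02,0.03],"twist":0,"claw":0.0},{"translation":[-0.005,0.03,0],"twist":0,"claw":0.0},{"translation":[-0.005,0.03,0],"twist":0,"claw":0.0},{"translation":[0,0.03,0],"twist":0,"claw":0.0},{"translation":[0,0.03,0],"twist":0,"claw":0.0},{"translation":[0,0,0],"twist":0,"claw":0.0}]'|tr '\n' ' ';  python3 - <<'E'
from h import *
st()
E
```

```text
clock: 46.9 tcp_pos: [0.545, 0.3253, 0.3224] orientation: [-0.442, -0.483, 0.552, -0.516] ft_force: [0.7, 0.2, -0.1] opening: 0.0002 t 46.9 tcp [0.545  0.3253 0.3224] xax [-0.076 -0.143 -0.987] yaw of jaws -0.001 open 0.0002 F [ 0.7  0.2 -0.1] q [ 0.58  0.57  0.84  1.98 -0.08  2.15]
```

```bash
python3 -m crank '[{"translation":[0,0,-0.02],"twist":0,"claw":0.0},{"translation":[0,0.02,-0.01],"twist":0,"claw":0.0},{"translation":[0,0.03,0],"twist":0,"claw":0.0},{"translation":[0,0.03,0],"twist":0,"claw":0.0},{"translation":[0,0.01,0],"twist":0,"claw":0.0},{"translation":[0,0,0],"twist":0,"claw":0.0}]'|tr '\n' ' ';  python3 - <<'E'
from h import *
st()
snap('side','g1s.png',(220,0,400,200),4); snap('top','g1.png',(140,100,340,260),4)
E
```

```text
clock: 47.5 tcp_pos: [0.5441, 0.4189, 0.2899] orientation: [-0.443, -0.482, 0.552, -0.516] ft_force: [-0.1, 0.1, -0.5] opening: -0.0 t 47.5 tcp [0.5441 0.4189 0.2899] xax [-0.075 -0.143 -0.987] yaw of jaws -0.002 open -0.0 F [-0.1  0.1 -0.5] q [ 0.69  0.72  1.02  2.02 -0.06  2.26]
```

View pics/g1s.png

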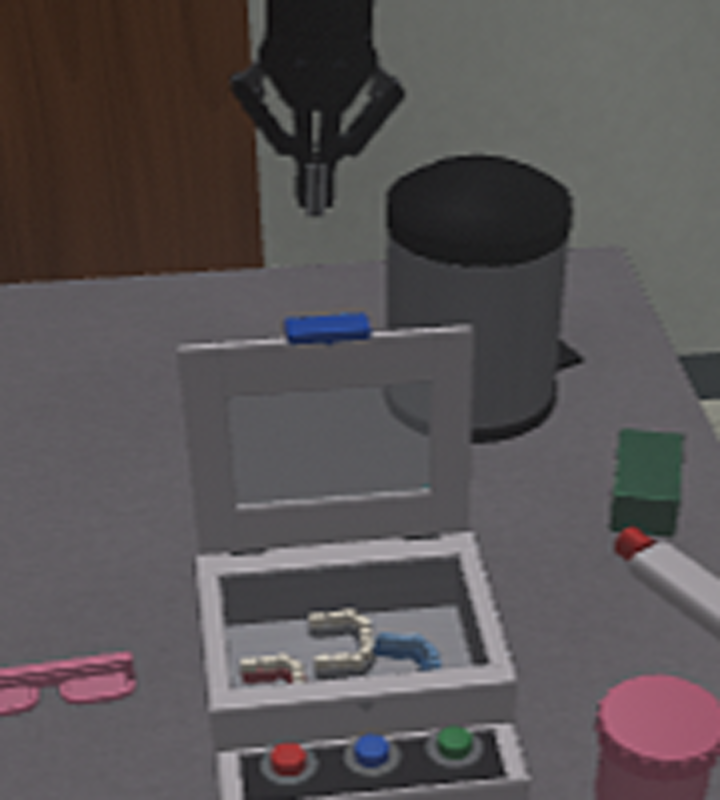

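View pics/g1.png

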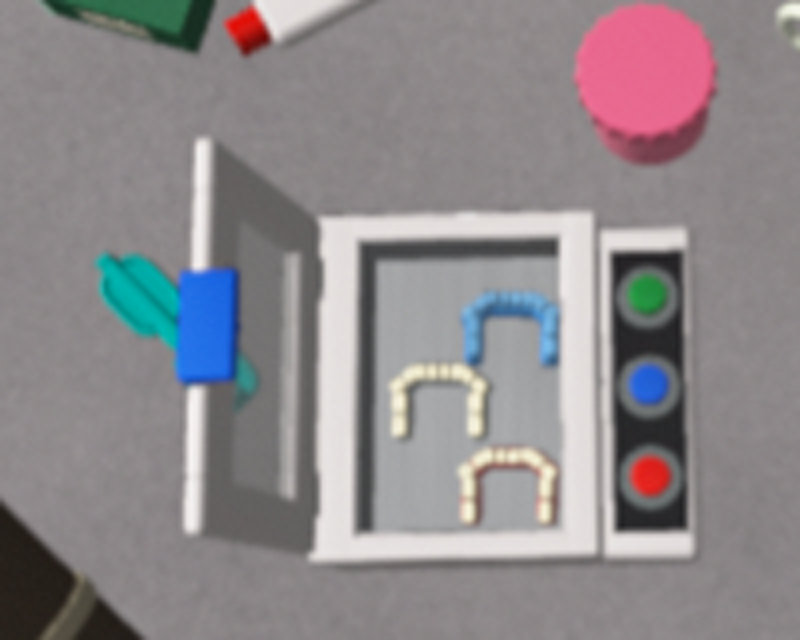

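```bash
python3 -m crank '[{"translation":[0,0,-0.015],"twist":0,"claw":0.0},{"translation":[0,0,-0.02],"twist":0,"claw":0.0},{"translation":[0,0,-0.02],"twist":0,"claw":0.0},{"translation":[0,0,-0.02],"twist":0,"claw":0.0},{"translation":[0,0,0],"twist":0,"claw":0.0}]'|tr '\n' ' ';  python3 - <<'E'
from h import *
st()
E
```

```text
clock: 48.1 tcp_pos: [0.5436, 0.4112, 0.2172] orientation: [-0.445, -0.48, 0.553, -0.515] ft_force: [-1.5, 0.9, -0.6] opening: -0.0 t 48.1 tcp [0.5436 0.4112 0.2172] xax [-0.074 -0.143 -0.987] yaw of jaws -0.008 open -0.0 F [-1.5  0.9 -0.6] q [ 0.68  0.61  0.66  1.77 -0.06  2.26]
```

```bash
python3 -m crank '[{"translation":[0,-0.015,0],"twist":0,"claw":0.0},{"translation":[0,-0.015,0],"twist":0,"claw":0.0},{"translation":[0,-0.012,0],"twist":0,"claw":0.0}]'|tr '\n' ' ';echo; for i in 1 2 3 ; do python3 -m crank '[{"translation":[0,-0.012,0],"twist":0,"claw":0.0},{"translation":[0,-0.012,0],"twist":0,"claw":0.0}]' |tr '\n' ' ';echo; done; python3 - <<'E'
from h import *
st()
snap('side','g2s.png',(220,0,400,200),4)
E
```

```text
clock: 48.4 tcp_pos: [0.543, 0.3665, 0.2206] orientation: [-0.445, -0.48, 0.553, -0.515] ft_force: [-0.1, -0.6, 0.5] opening: -0.0001 
clock: 48.6 tcp_pos: [0.5434, 0.3403, 0.223] orientation: [-0.446, -0.48, 0.553, -0.515] ft_force: [0.8, 1.0, 0.5] opening: 0.0 
clock: 48.8 tcp_pos: [0.5437, 0.3152, 0.2244] orientation: [-0.448, -0.48, 0.552, -0.515] ft_force: [0.4, 2.9, 2.6] opening: 0.0001 
clock: 49.0 tcp_pos: [0.5437, 0.2898, 0.2246] orientation: [-0.448, -0.48, 0.551, -0.514] ft_force: [-0.3, 1.7, -1.5] opening: -0.0003 
t 49.0 tcp [0.5437 0.2898 0.2246] xax [-0.069 -0.136 -0.988] yaw of jaws -0.009 open -0.0003 F [-0.3  1.7 -1.5] q [ 0.53  0.43  0.4   1.66 -0.08  2.11]
```

View pics/g2s.png

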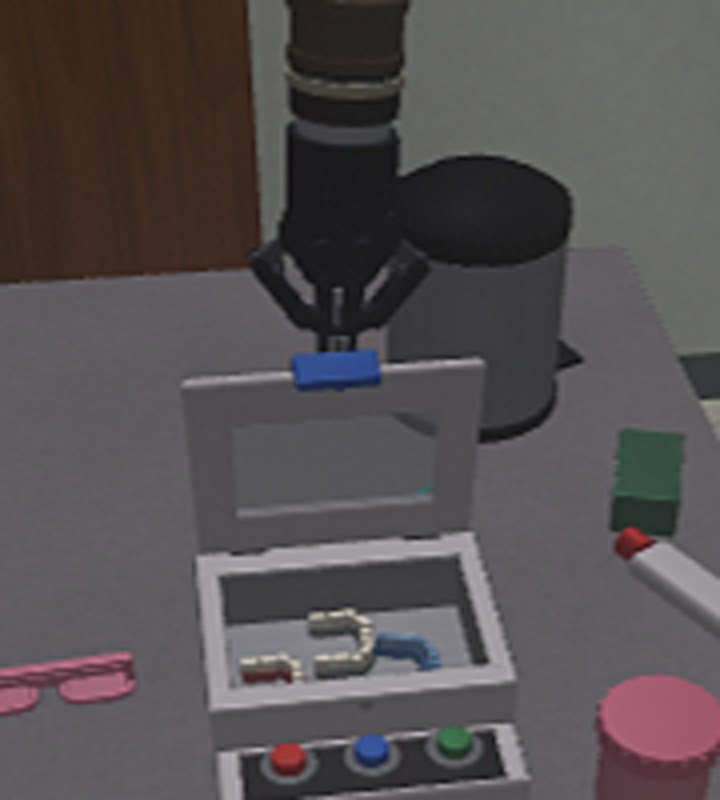

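```bash
for i in 1 2 3 ; do python3 -m crank '[{"translation":[0,-0.013,0],"twist":0,"claw":0.0},{"translation":[0,-0.013,-0.004],"twist":0,"claw":0.0}]' |tr '\n' ' ';echo; done; python3 - <<'E'
from h import *
st()
snap('side','g3s.png',(220,0,400,200),4)
E
```

```text
clock: 49.25 tcp_pos: [0.5437, 0.261, 0.2208] orientation: [-0.448, -0.48, 0.551, -0.515] ft_force: [0.7, 2.1, 1.5] opening: -0.0001 
clock: 49.45 tcp_pos: [0.5434, 0.2329, 0.2164] orientation: [-0.448, -0.48, 0.552, -0.515] ft_force: [0.0, 1.8, 0.3] opening: -0.0001 
clock: 49.65 tcp_pos: [0.5431, 0.2045, 0.2123] orientation: [-0.447, -0.48, 0.552, -0.515] ft_force: [0.7, 1.7, 0.4] opening: 0.0002 
t 49.65 tcp [0.5431 0.2045 0.2123] xax [-0.07  -0.138 -0.988] yaw of jaws -0.009 open 0.0002 F [0.7 1.7 0.4] q [ 0.41  0.34  0.24  1.59 -0.1   2.  ]
```

View pics/g3s.png

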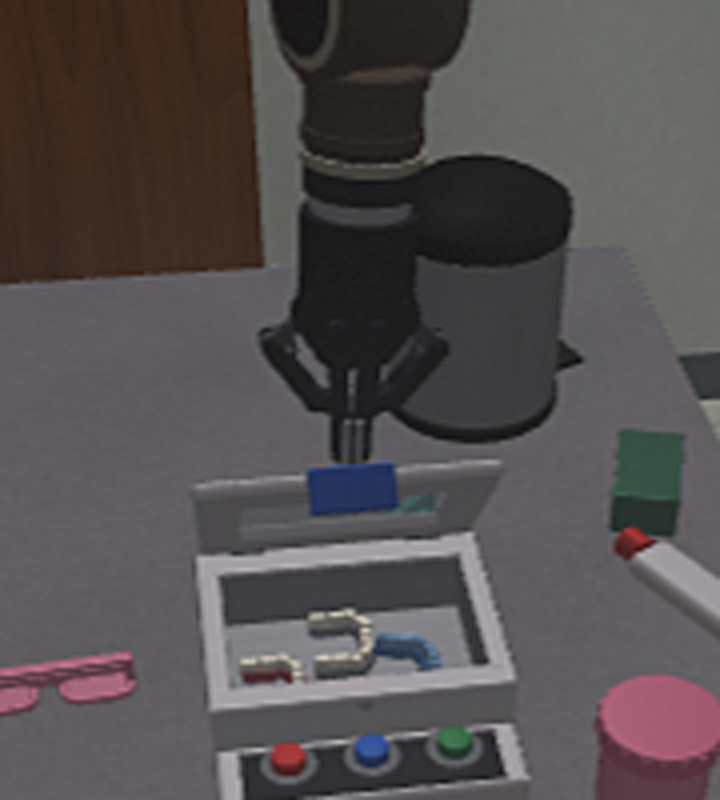

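```bash
for i in 1 2 3 ; do python3 -m crank '[{"translation":[0,-0.01,-0.01],"twist":0,"claw":0.0},{"translation":[0,-0.01,-0.012],"twist":0,"claw":0.0}]' |tr '\n' ' ';echo; done; python3 - <<'E'
from h import *
st()
snap('side','g4s.png',(220,20,400,220),4)
E
```

```text
clock: 49.9 tcp_pos: [0.5435, 0.1808, 0.1908] orientation: [-0.448, -0.479, 0.552, -0.515] ft_force: [-0.1, -0.1, 1.6] opening: -0.0001 
clock: 50.1 tcp_pos: [0.5436, 0.1593, 0.1685] orientation: [-0.448, -0.478, 0.552, -0.515] ft_force: [-0.4, 1.1, 0.5] opening: -0.0 
clock: 50.3 tcp_pos: [0.5435, 0.1378, 0.1459] orientation: [-0.448, -0.478, 0.552, -0.515] ft_force: [-0.6, 1.3, -0.1] opening: -0.0002 
t 50.3 tcp [0.5435 0.1378 0.1459] xax [-0.067 -0.14  -0.988] yaw of jaws -0.012 open -0.0002 F [-0.6  1.3 -0.1] q [ 0.31  0.29  0.03  1.41 -0.11  1.9 ]
```

View pics/g4s.png

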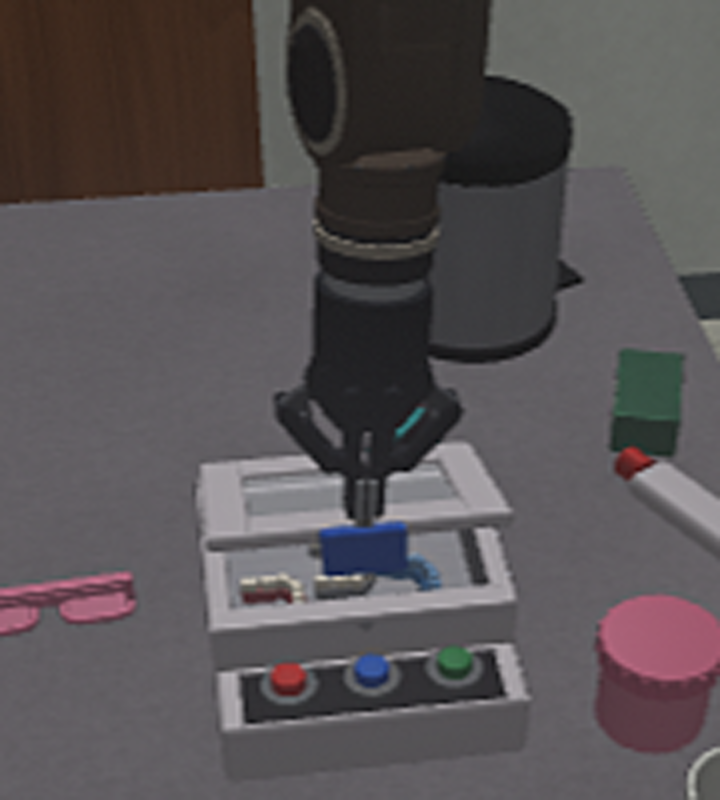

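```bash
python3 -m crank '[{"translation":[0,0,-0.01],"twist":0,"claw":0.0},{"translation":[0,0,-0.01],"twist":0,"claw":0.0},{"translation":[0,0,-0.01],"twist":0,"claw":0.0}]' |tr '\n' ' ';echo;for i in 1 2 3 ; do python3 -m crank '[{"translation":[0,0,-0.005],"twist":0,"claw":0.0}]' |tr '\n' ' ';echo; done; python3 - <<'E'
from h import *
st()
p=snap('side','g5s.png',(220,20,400,220),4)
print([(d['confidence'],np.round(d['centre'],3)) for d in nets.landmark_of(p,'lid_lip')])
E
```

```text
clock: 50.65 tcp_pos: [0.5431, 0.135, 0.1134] orientation: [-0.448, -0.477, 0.554, -0.515] ft_force: [-0.6, -1.0, 0.4] opening: -0.0 
clock: 50.75 tcp_pos: [0.5428, 0.1351, 0.1072] orientation: [-0.447, -0.477, 0.554, -0.515] ft_force: [-0.0, -0.6, 1.6] opening: -0.0003 
clock: 50.85 tcp_pos: [0.5428, 0.1353, 0.1017] orientation: [-0.447, -0.477, 0.554, -0.515] ft_force: [0.1, -0.2, 0.7] opening: -0.0004 
clock: 50.95 tcp_pos: [0.543, 0.1351, 0.0973] orientation: [-0.447, -0.477, 0.554, -0.516] ft_force: [-4.8, -2.5, 23.0] opening: 0.0002 
t 50.95 tcp [0.543  0.1351 0.0973] xax [-0.068 -0.146 -0.987] yaw of jaws -0.013 open 0.0002 F [-4.8 -2.5 23. ] q [ 0.31  0.31 -0.06  1.31 -0.12  1.9 ]
[(0.56, array([0.545, 0.132, 0.125]))]
```

```bash
for i in 1 2 3 ; do python3 -m crank '[{"translation":[0,0,-0.004],"twist":0,"claw":0.0}]' |tr '\n' ' ';echo; done; python3 - <<'E'
from h import *
p=snap('side','g6s.png',(220,20,400,220),4)
print([(d['confidence'],np.round(d['centre'],3)) for d in nets.landmark_of(p,'lid_lip')])
E
```

```text
clock: 51.15 tcp_pos: [0.5432, 0.1353, 0.0943] orientation: [-0.447, -0.477, 0.554, -0.516] ft_force: [-4.5, -2.1, 15.2] opening: -0.0005 
clock: 51.25 tcp_pos: [0.5432, 0.135, 0.0916] orientation: [-0.447, -0.476, 0.553, -0.517] ft_force: [-3.4, -3.4, 7.6] opening: -0.0002 
clock: 51.35 tcp_pos: [0.5432, 0.1349, 0.0881] orientation: [-0.447, -0.476, 0.553, -0.517] ft_force: [-0.3, -0.9, 8.4] opening: 0.0002 
[(0.71, array([0.544, 0.13 , 0.114]))]
```

```bash
python3 -m crank '[{"translation":[0,0,-0.003],"twist":0,"claw":0.0}]' |tr '\n' ' ';echo; python3 -m crank '[{"translation":[0,0,0.003],"twist":0,"claw":0.0},{"translation":[0,-0.01,0.02],"twist":0,"claw":0.0},{"translation":[0,-0.02,0.02],"twist":0,"claw":0.0},{"translation":[0,-0.02,0.01],"twist":0,"claw":0.0},{"translation":[0,0,0],"twist":0,"claw":0.0}]' |tr '\n' ' '; python3 - <<'E'
from h import *
st()
p=snap('side','g7s.png',(220,60,400,240),4)
print([(d['confidence'],np.round(d['centre'],3)) for d in nets.landmark_of(p,'lid_lip')])
E
```

```text
clock: 51.55 tcp_pos: [0.5436, 0.1349, 0.0875] orientation: [-0.448, -0.475, 0.553, -0.518] ft_force: [-8.0, -1.6, 29.7] opening: 0.0 
clock: 52.05 tcp_pos: [0.5436, 0.0856, 0.1412] orientation: [-0.448, -0.477, 0.551, -0.518] ft_force: [0.1, 0.6, -0.9] opening: -0.0002 t 52.05 tcp [0.5436 0.0856 0.1412] xax [-0.063 -0.144 -0.988] yaw of jaws -0.009 open -0.0002 F [ 0.1  0.6 -0.9] q [ 0.23  0.26 -0.02  1.38 -0.13  1.81]
[(0.67, array([ 0.712, -0.291, -0.005])), (0.55, array([0.542, 0.131, 0.114]))]
```

View pics/g7s.png

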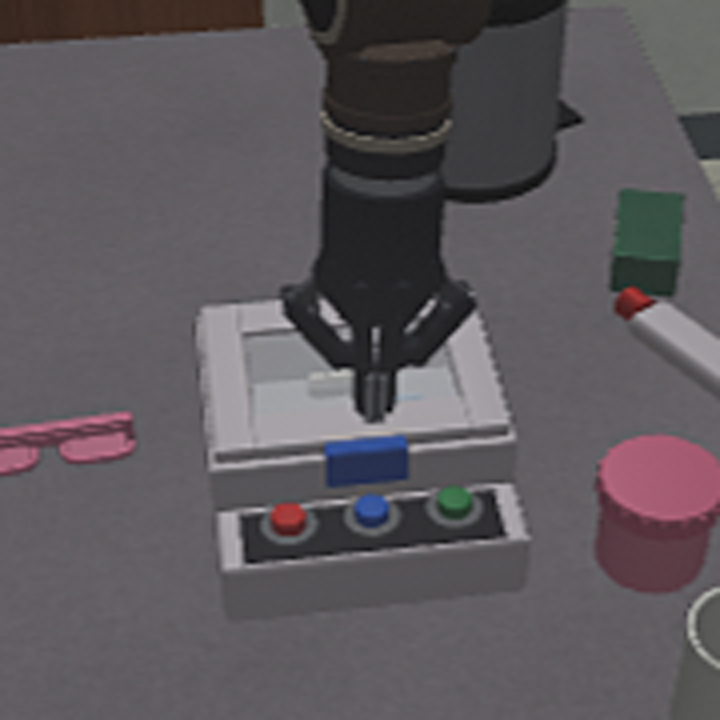

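The lid is shut (lip z 0.114), with its tab down at (366,460). Before the buttons I'll check from above that nothing is left on the vanity and that the case is shut.

```bash
python3 -m crank '[{"translation":[-0.02,-0.001,0],"twist":0,"claw":0.0},{"translation":[-0.02,-0.001,0],"twist":0,"claw":0.0},{"translation":[-0.02,0,0],"twist":0,"claw":0.0},{"translation":[0,0,-0.015],"twist":0,"claw":0.0},{"translation":[0,0,-0.015],"twist":0,"claw":0.0},{"translation":[0,0,-0.015],"twist":0,"claw":0.0},{"translation":[0,0,0],"twist":0,"claw":0.0}]' |tr '\n' ' '; python3 - <<'E'
from h import *
st()
p=snap('side','h1s.png',(250,140,370,230),6)
q=snap('top','h1.png')
for n in ('case_lip','upper_denture','night_guard'):
  print(n,[(round(d['confidence'],2),np.round(d['centre'],3)) for d in nets.landmark_of(p,n)],[(round(d['confidence'],2),np.round(d['centre'],3)) for d in nets.landmark_of(q,n)])
E
```

```text
clock: 52.85 tcp_pos: [0.4783, 0.0904, 0.0862] orientation: [-0.444, -0.481, 0.551, -0.517] ft_force: [-0.5, 0.0, 0.1] opening: -0.0 t 52.85 tcp [0.4783 0.0904 0.0862] xax [-0.072 -0.143 -0.987] yaw of jaws -0.002 open -0.0 F [-0.5  0.   0.1] q [ 0.27  0.17 -0.26  1.25 -0.12  1.84]
case_lip [(0.86, array([ 0.507, -0.247,  0.051]))] [(0.77, array([ 0.508, -0.247,  0.049])), (0.2, array([0.605, 0.093, 0.082]))]
upper_denture [] []
night_guard [] []
```

View pics/h1s.png

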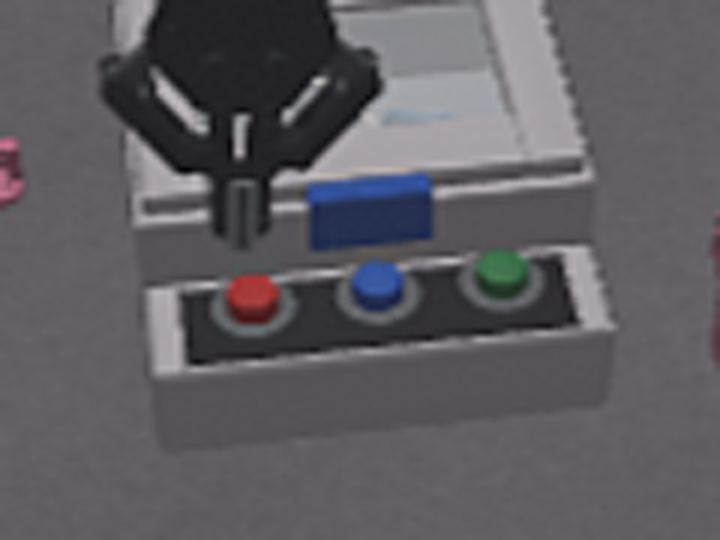

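View pics/h1.png

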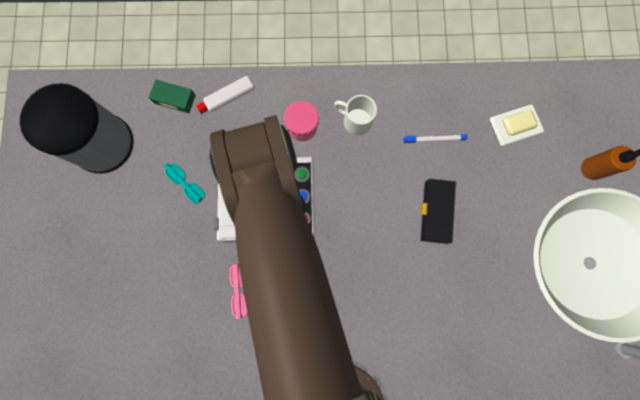

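The case lip reads 0.050 (shut), the vanity is clear and the bystanders are untouched. Pressing red first.

```bash
python3 -m crank '[{"translation":[0.0045,-0.007,0],"twist":0,"claw":0.0},{"translation":[0,0,-0.01],"twist":0,"claw":0.0},{"translation":[0,0,-0.01],"twist":0,"claw":0.0}]' |tr '\n' ' ';echo;for i in 1 2 3; do python3 -m crank '[{"translation":[0,0,-0.003],"twist":0,"claw":0.0}]' |tr '\n' ' ';echo; done; python3 - <<'E'
from h import *
p=snap('side','h2s.png',(250,140,370,230),6)
E
```

```text
clock: 53.55 tcp_pos: [0.487, 0.0826, 0.0702] orientation: [-0.447, -0.479, 0.549, -0.518] ft_force: [-0.1, 0.3, -0.2] opening: 0.0001 
clock: 53.65 tcp_pos: [0.4864, 0.0823, 0.0656] orientation: [-0.447, -0.479, 0.55, -0.518] ft_force: [0.2, -0.5, -0.0] opening: -0.0002 
clock: 53.75 tcp_pos: [0.4861, 0.0821, 0.0619] orientation: [-0.447, -0.479, 0.55, -0.518] ft_force: [-0.3, 0.2, 0.3] opening: 0.0001 
clock: 53.85 tcp_pos: [0.4858, 0.082, 0.0583] orientation: [-0.446, -0.48, 0.55, -0.518] ft_force: [0.5, -0.7, -0.2] opening: 0.0001
```

View pics/h2s.png

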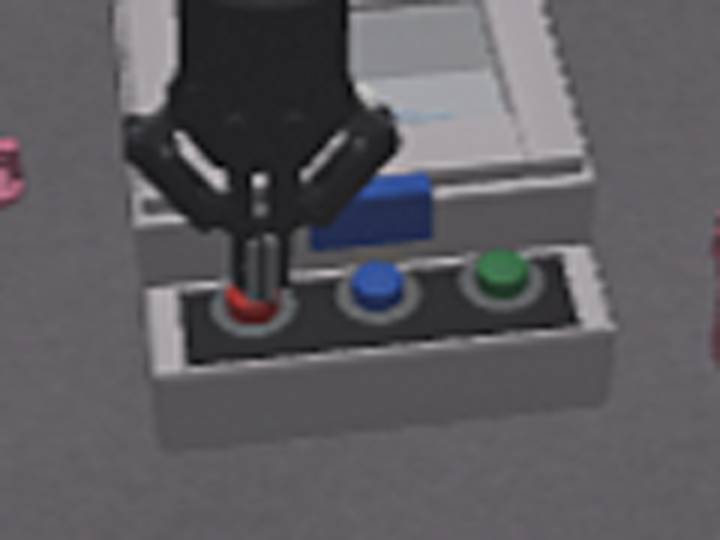

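Centred on red to within a couple of mm. I'll trim x slightly and press.

```bash
python3 -m crank '[{"translation":[-0.002,0.002,0],"twist":0,"claw":0.0}]' |tr '\n' ' ';echo;for i in 1 2 3 4 5; do python3 -m crank '[{"translation":[0,0,-0.0025],"twist":0,"claw":0.0}]' |tr '\n' ' ';echo; done
```

```text
clock: 54.0 tcp_pos: [0.4836, 0.084, 0.0577] orientation: [-0.446, -0.48, 0.551, -0.517] ft_force: [0.1, -1.0, 1.0] opening: 0.0 
clock: 54.1 tcp_pos: [0.4836, 0.0842, 0.0556] orientation: [-0.446, -0.48, 0.55, -0.518] ft_force: [-0.8, -0.5, 3.1] opening: 0.0 
clock: 54.2 tcp_pos: [0.4836, 0.0842, 0.0534] orientation: [-0.446, -0.479, 0.55, -0.518] ft_force: [-1.0, 0.5, 3.6] opening: 0.0001 
clock: 54.3 tcp_pos: [0.4836, 0.0842, 0.0512] orientation: [-0.446, -0.479, 0.55, -0.518] ft_force: [-1.9, -1.3, 9.2] opening: -0.0002 
clock: 54.4 tcp_pos: [0.4839, 0.0842, 0.0505] orientation: [-0.447, -0.479, 0.55, -0.518] ft_force: [-8.5, -1.0, 30.6] opening: -0.0001 
clock: 54.5 tcp_pos: [0.484, 0.0842, 0.0506] orientation: [-0.447, -0.479, 0.549, -0.519] ft_force: [-9.3, -0.9, 24.3] opening: 0.0004
```

Red bottomed out after about 6 mm of travel. I'll rise and move on to blue.

```bash
python3 -m crank '[{"translation":[0,0,0.015],"twist":0,"claw":0.0},{"translation":[0,-0.001,0.015],"twist":0,"claw":0.0},{"translation":[0.02,0,0],"twist":0,"claw":0.0},{"translation":[0.02,0,0],"twist":0,"claw":0.0},{"translation":[0.018,0,0],"twist":0,"claw":0.0},{"translation":[0,0,0],"twist":0,"claw":0.0}]' |tr '\n' ' ';python3 - <<'E'
from h import *
st()
p=snap('side','h3s.png',(250,140,370,230),6)
E
```

```text
clock: 55.1 tcp_pos: [0.5448, 0.0842, 0.083] orientation: [-0.449, -0.478, 0.547, -0.52] ft_force: [-0.1, -0.6, -0.3] opening: 0.0 t 55.1 tcp [0.5448 0.0842 0.083 ] xax [-0.057 -0.14  -0.989] yaw of jaws -0.002 open 0.0 F [-0.1 -0.6 -0.3] q [ 0.23  0.28 -0.13  1.25 -0.12  1.8 ]
```

View pics/h3s.png

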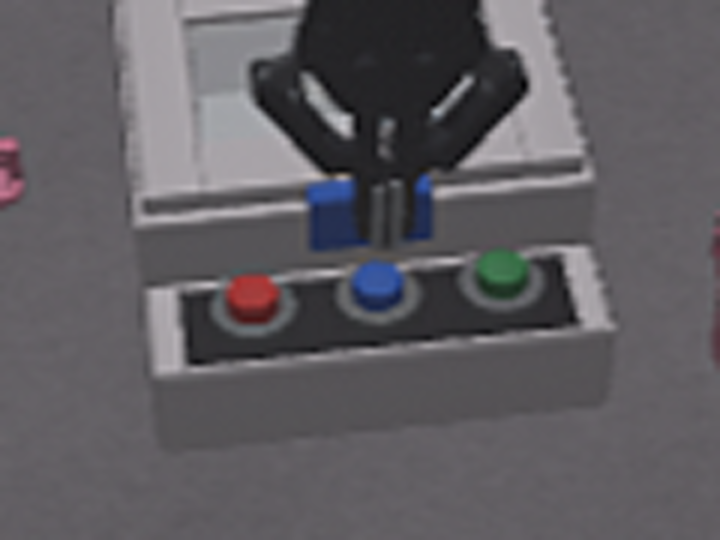

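```bash
python3 -m crank '[{"translation":[-0.003,-0.001,-0.008],"twist":0,"claw":0.0},{"translation":[-0.0005,0,-0.007],"twist":0,"claw":0.0},{"translation":[0,0,-0.005],"twist":0,"claw":0.0}]' |tr '\n' ' ';echo;for i in 1 2 3 4; do python3 -m crank '[{"translation":[0,0,-0.0025],"twist":0,"claw":0.0}]' |tr '\n' ' ';echo; done
```

```text
clock: 55.45 tcp_pos: [0.5378, 0.0831, 0.0612] orientation: [-0.448, -0.479, 0.548, -0.519] ft_force: [0.0, -0.1, -0.6] opening: 0.0002 
clock: 55.55 tcp_pos: [0.5368, 0.083, 0.0578] orientation: [-0.448, -0.479, 0.548, -0.519] ft_force: [0.3, 0.2, 0.4] opening: 0.0002 
clock: 55.65 tcp_pos: [0.5367, 0.083, 0.0553] orientation: [-0.448, -0.479, 0.548, -0.519] ft_force: [-0.2, -0.1, 3.6] opening: -0.0003 
clock: 55.75 tcp_pos: [0.5369, 0.083, 0.053] orientation: [-0.448, -0.479, 0.548, -0.519] ft_force: [0.3, 0.3, 4.1] opening: 0.0001 
clock: 55.85 tcp_pos: [0.537, 0.083, 0.051] orientation: [-0.448, -0.479, 0.548, -0.52] ft_force: [-3.0, 0.5, 14.6] opening: 0.0002
```

```bash
python3 -m crank '[{"translation":[0,0,-0.002],"twist":0,"claw":0.0}]' |tr '\n' ' ';python3 - <<'E'
from h import *
p=snap('side','h4s.png',(250,140,370,230),6)
E
python3 -m crank '[{"translation":[0,0,0.015],"twist":0,"claw":0.0},{"translation":[0.005,0,0.015],"twist":0,"claw":0.0},{"translation":[0.02,0,0],"twist":0,"claw":0.0},{"translation":[0.02,0,0],"twist":0,"claw":0.0},{"translation":[0.02,0,0],"twist":0,"claw":0.0},{"translation":[0,0,0],"twist":0,"claw":0.0}]' |tr '\n' ' ';python3 - <<'E'
from h import *
st()
p=snap('side','h5s.png',(250,140,370,230),6)
E
```

```text
clock: 55.95 tcp_pos: [0.5372, 0.083, 0.0508] orientation: [-0.448, -0.479, 0.547, -0.52] ft_force: [-6.1, -0.8, 21.1] opening: 0.0 clock: 56.6 tcp_pos: [0.6037, 0.0835, 0.0829] orientation: [-0.449, -0.479, 0.546, -0.52] ft_force: [0.1, 0.3, 0.1] opening: -0.0 t 56.6 tcp [0.6037 0.0835 0.0829] xax [-0.056 -0.139 -0.989] yaw of jaws -0.0 open -0.0 F [0.1 0.3 0.1] q [ 0.2   0.38  0.01  1.29 -0.12  1.78]
```

View pics/h4s.png

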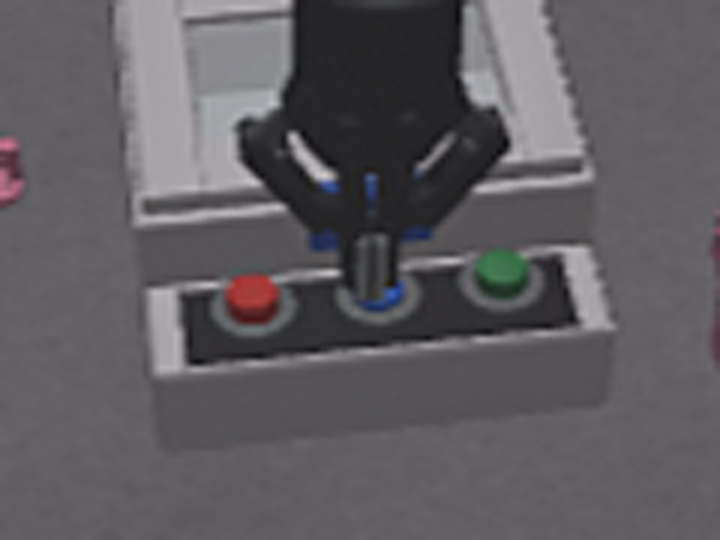

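View pics/h5s.png

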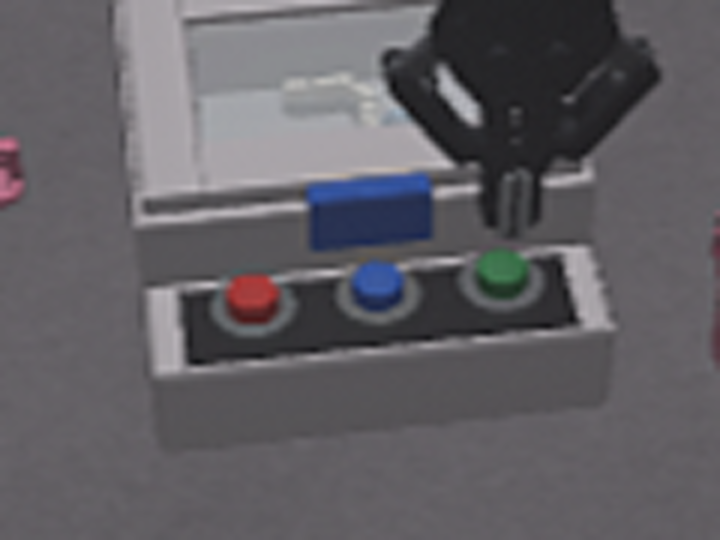

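Blue went down flush with its collar and sprang back. Pressing green.

```bash
python3 -m crank '[{"translation":[-0.001,0,-0.008],"twist":0,"claw":0.0},{"translation":[0,0,-0.007],"twist":0,"claw":0.0},{"translation":[0,0,-0.005],"twist":0,"claw":0.0}]' |tr '\n' ' ';echo;for i in 1 2 3 4 5; do python3 -m crank '[{"translation":[0.0003,0,-0.0025],"twist":0,"claw":0.0}]' |tr '\n' ' ';echo; done;python3 - <<'E'
from h import *
p=snap('side','h6s.png',(250,140,370,230),6)
E
```

```text
clock: 56.95 tcp_pos: [0.5993, 0.0835, 0.0613] orientation: [-0.448, -0.479, 0.547, -0.52] ft_force: [-0.8, -0.5, 0.8] opening: 0.0002 
clock: 57.05 tcp_pos: [0.5985, 0.0834, 0.0579] orientation: [-0.448, -0.48, 0.547, -0.519] ft_force: [-0.4, 0.2, 0.2] opening: 0.0001 
clock: 57.15 tcp_pos: [0.5985, 0.0834, 0.0553] orientation: [-0.448, -0.48, 0.547, -0.52] ft_force: [0.2, 0.5, 3.5] opening: -0.0001 
clock: 57.25 tcp_pos: [0.5987, 0.0834, 0.053] orientation: [-0.448, -0.48, 0.547, -0.52] ft_force: [-1.1, -0.1, 3.5] opening: 0.0002 
clock: 57.35 tcp_pos: [0.5988, 0.0834, 0.051] orientation: [-0.448, -0.48, 0.547, -0.52] ft_force: [-4.0, 0.9, 13.8] opening: 0.0003 
clock: 57.45 tcp_pos: [0.599, 0.0834, 0.0507] orientation: [-0.448, -0.48, 0.547, -0.52] ft_force: [-8.8, 0.9, 23.6] opening: 0.0004
```

View pics/h6s.png

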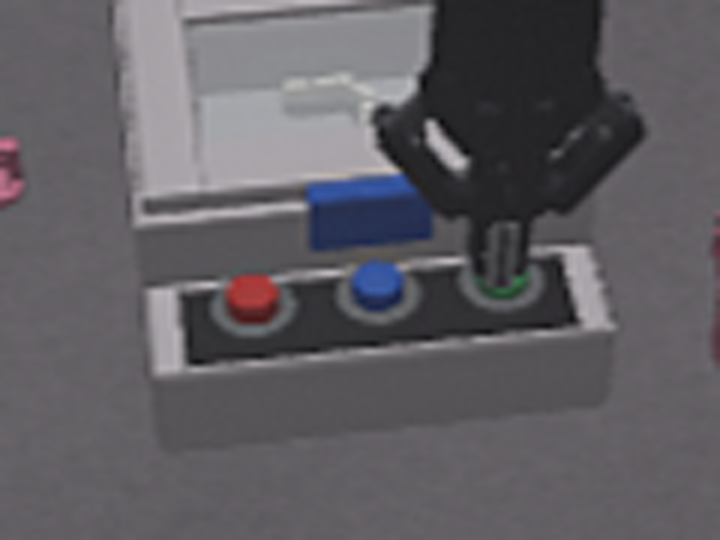

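Green is fully down. I'll retract clear and do the final checks.

```bash
python3 -m crank '[{"translation":[0,0,0.015],"twist":0,"claw":0.0},{"translation":[0,0,0.02],"twist":0,"claw":0.0},{"translation":[0,0,0.03],"twist":0,"claw":0.0},{"translation":[-0.03,-0.02,0.03],"twist":0,"claw":0.0},{"translation":[-0.03,-0.03,0.02],"twist":0,"claw":0.0},{"translation":[-0.03,-0.03,0],"twist":0,"claw":0.0},{"translation":[-0.03,-0.03,0],"twist":0,"claw":0.0},{"translation":[-0.03,-0.03,0],"twist":0,"claw":0.0},{"translation":[-0.03,-0.03,0],"twist":0,"claw":0.0},{"translation":[0,0,0],"twist":0,"claw":0.0}]' |tr '\n' ' ';python3 - <<'E'
from h import *
st()
p=snap('side','i1s.png'); q=snap('top','i1.png')
for n in ('lid_lip','case_lip','power_top','longcycle_top','start_top'):
  print(n,[(round(d['confidence'],2),np.round(d['centre'],3)) for d in nets.landmark_of(p,n)[:2]],[(round(d['confidence'],2),np.round(d['centre'],3)) for d in nets.landmark_of(q,n)[:2]])
E
```

```text
clock: 58.5 tcp_pos: [0.414, -0.0902, 0.1688] orientation: [-0.448, -0.479, 0.545, -0.522] ft_force: [0.4, -0.2, 0.4] opening: -0.0001 t 58.5 tcp [ 0.414  -0.0902  0.1688] xax [-0.053 -0.14  -0.989] yaw of jaws 0.004 open -0.0001 F [ 0.4 -0.2  0.4] q [-0.1  -0.03 -0.29  1.35 -0.15  1.46]
lid_lip [(0.82, array([0.543, 0.133, 0.114]))] [(0.56, array([0.545, 0.135, 0.112]))]
case_lip [(0.77, array([ 0.511, -0.249,  0.05 ]))] []
power_top [(0.64, array([0.485, 0.091, 0.084]))] [(0.52, array([0.486, 0.094, 0.084]))]
longcycle_top [(0.62, array([0.547, 0.087, 0.081]))] []
start_top [(0.43, array([0.604, 0.091, 0.083]))] [(0.48, array([0.605, 0.091, 0.084])), (0.48, array([ 0.502, -0.314,  0.025]))]
```

View pics/i1s.png

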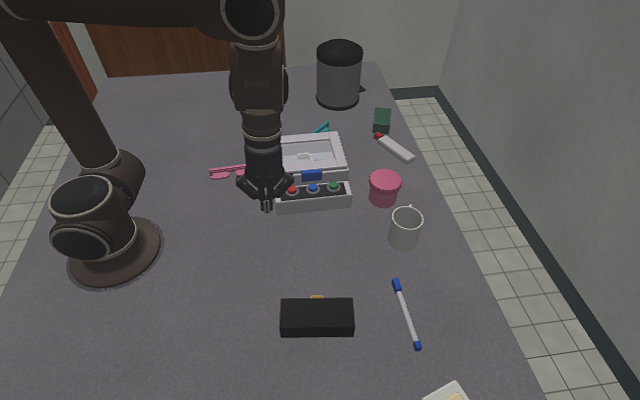

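View pics/i1.png

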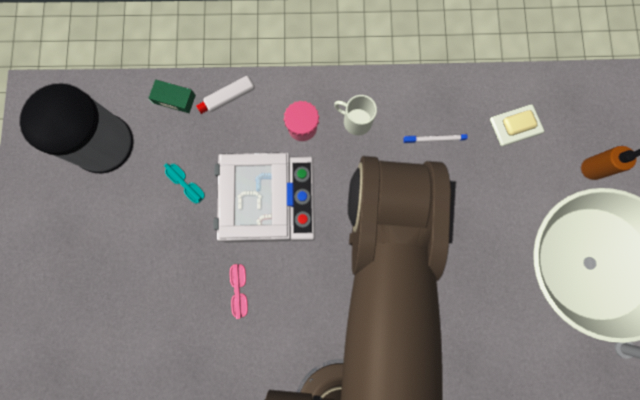

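Both lids are shut: the cleaner lip reads 0.112–0.114 and the case lip 0.050. The three pieces show through the window at (255,195), the buttons are up, the bystanders and look-alikes are in place, and the robot is clear.

```bash
python3 -c "
from station import sign_off; print(sign_off())"
```

```text
the job is handed in; nothing more can be done
None
```

The job is handed in, at about 58 s on the robot's clock. The brown spectacles are in the black case with its lid snapped shut. The lower denture, the chrome partial and the night guard are in the tank with the cleaner's lid shut. I then pressed red, blue and green in that order. No upper denture was found in the scene.

**Last checks:**
- **Lids:** the cleaner lid's lip read 112–114 mm (113 mm when shut). The case lid's lip read 50 mm (50 mm when shut) in the side camera; the top camera's view of it was blocked in the final shot, but it had read 49 mm just before the buttons.
- **Buttons:** each bottomed out after about 6 mm of travel, and all three were up again afterwards.
- **Vanity top:** no dentures or guards were left on it. The mug, cup, brush and both look-alikes looked unmoved.

**What disagreed or went less cleanly:**
- **Fingertips:** they sat about 20–25 mm behind the reported TCP, so I worked from the pictures and contact forces instead. My first tries at the spectacles closed on nothing because of this.
- **Tool tilt:** the tool drifted up to about 9° off vertical over the run.
- **Case lid:** the wrist force peaked at 99 N while pressing it shut, close to the 120 N limit.
- **Night guard:** it caught on the tank's rim at about 15 N. I lifted it and lowered it again, with about 25 N as it touched down, and it ended lying flat in the tank.

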